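Load the pump heads under the curing bridge

TASK

Lift all the loose black covers off the bench and put them in the grey tray; each hides a pump head, though one may be empty. Slide each bare head, lying flat on its base, under the low blue hood of the curing bridge, one to a lane, fully home against the stop at the back. When all the heads are home, throw the start lever over to the back, and leave the other things on the bench where they are.

Things in the scene. Friction and masses are not known exactly. Their poses are not given: they have to be found in the camera images.
- bridge: Curing bridge, fixed. Frame: x along the lanes, from the open loading side towards the closed back, y across, z up; origin on the bench under the middle of the hood's front face. Aluminium bed x -150 to +80, y -111 to +111 mm, top 8 mm above the bench. Blue hood x 0 to 80 mm, underside 45 and top 70 mm above the bench; cooling fins to 82 mm from x = 40 mm on
- stop (a point): middle of the stop face, at bridge x = +65 mm, on the bed. Under the hood are three parallel tunnels 58 mm wide and 37 mm high (bed to hood), lane centres at y = -70, 0, +70 mm, walls 12 mm thick, all closed behind by this stop face. Low noses 6 mm thick, 12 mm high, stand before the walls from x = -29 to 0; the bed in front of them is clear
- lane0 (a point): point on the bed top in the -y lane where the centre of the underside of a head lies when fully home against the stop (23 mm behind the hood's front face, so that the head's near end still stands 19 mm out; axes as the bridge's). Any head may go in any lane, one to a lane
- lane1 (a point): point on the bed top in the middle lane where the centre of the underside of a head lies when fully home against the stop (23 mm behind the hood's front face, so that the head's near end still stands 19 mm out; axes as the bridge's). Any head may go in any lane, one to a lane
- lane2 (a point): point on the bed top in the +y lane where the centre of the underside of a head lies when fully home against the stop (23 mm behind the hood's front face, so that the head's near end still stands 19 mm out; axes as the bridge's). Any head may go in any lane, one to a lane
- switch (a joint): start lever on the switch box: 0 = off, leaning to the bridge's -x; 1.0 rad = on, leaning to +x. It swings about the bridge's y axis, stays where it is left, takes under 3 N at its tip
- switch_tip (a point): centre of the 26 mm black ball at the lever's tip, 80 mm from its pivot. The pivot is at x 40, y 147, z 52 mm in the bridge's frame, on a grey box (x 0 to 80, y 117 to 177, 30 mm high, the lever's 70 x 50 mm block on it to 55 mm); the ball about 122 mm above the bench at either end of its swing and 132 mm half-way
- tray: grey open tray, fixed, 228 x 128 mm outside, 28 mm high, walls and floor 6 mm thick (inner floor 6 mm above the bench); origin under its centre on the bench, x along its length, z up
- headA: aluminium pump head: flat base 84 (x) x 50 (y) x 12 mm high, on it a central ridge 60 (x) x 24 (y) x 20 mm (top 32 mm above the underside); 0.17 to 0.35 kg; symmetric end for end; origin at the centre of its underside, z up. Two or three heads are present, each starts flat on the bench, hidden under coverA
- headB: aluminium pump head: flat base 84 (x) x 50 (y) x 12 mm high, on it a central ridge 60 (x) x 24 (y) x 20 mm (top 32 mm above the underside); 0.17 to 0.35 kg; symmetric end for end; origin at the centre of its underside, z up. Two or three heads are present, each starts flat on the bench, hidden under coverB
- headC: aluminium pump head: flat base 84 (x) x 50 (y) x 12 mm high, on it a central ridge 60 (x) x 24 (y) x 20 mm (top 32 mm above the underside); 0.17 to 0.35 kg; symmetric end for end; origin at the centre of its underside, z up. Two or three heads are present, each starts flat on the bench, hidden under coverC
- coverA: loose black cover, open below, standing on the bench, over headA or over nothing: shell 97 (x) x 63 (y) x 38 mm, walls 3 mm, cavity 91 x 57 x 34 mm, 3.5 mm play round the head's base; on top a central grip rib 50 (x) x 14 (y) x 24 mm (overall height 62 mm). About 0.08 kg. Origin at the centre of its lower rim, z up; lift it straight up 40 mm to clear the head
- coverB: loose black cover, open below, standing on the bench, over headB or over nothing: shell 97 (x) x 63 (y) x 38 mm, walls 3 mm, cavity 91 x 57 x 34 mm, 3.5 mm play round the head's base; on top a central grip rib 50 (x) x 14 (y) x 24 mm (overall height 62 mm). About 0.08 kg. Origin at the centre of its lower rim, z up; lift it straight up 40 mm to clear the head
- coverC: loose black cover, open below, standing on the bench, over headC or over nothing: shell 97 (x) x 63 (y) x 38 mm, walls 3 mm, cavity 91 x 57 x 34 mm, 3.5 mm play round the head's base; on top a central grip rib 50 (x) x 14 (y) x 24 mm (overall height 62 mm). About 0.08 kg. Origin at the centre of its lower rim, z up; lift it straight up 40 mm to clear the head
- screwdriver: bystander, not to be disturbed: orange-handled screwdriver, 190 mm
- wrench: bystander, not to be disturbed: steel open-ended wrench, 180 mm
- tin: bystander, not to be disturbed: tin with a steel cap and blue band, 64 mm across, 75 mm tall
- screwjar: bystander, not to be disturbed: glass jar with steel cap, 70 mm across, 80 mm tall
- pliers: bystander, not to be disturbed: pliers with orange grips, 185 mm long, 16 mm high
- gauge: bystander, not to be disturbed: round pressure gauge lying on its back, 72 mm across, 26 mm high
- cylinder_part: bystander, not to be disturbed: stepped dark steel part, 52 mm across, 50 mm tall

How it is judged:
By the outcome, as a careful person would: the job done as asked, in the order asked, and still so for the second after the job is handed in, with the robot touching nothing.
Of headA, headB, headC only 2 to 3 are there at a start; the rules pass over those that are not, and their reading is None.
At some moment in a run one of headA, headB, headC may be knocked a few centimetres aside while the robot is not near it.
Once in a run the grip may slacken for a moment while it holds something.
It also fails if it takes over 210 s, if anything falls off the work surface, if the arm or the gripper's body presses on something with over 40 N, if the wrist force passes 120 N, or if a joint passes its speed limit or range.

ROBOT

A 6-joint arm with a two-finger parallel gripper is mounted at the origin on the work surface. World frame = base frame: x ahead of the robot, y to its left, z up, the work surface at z = 0. Lengths are in m, angles in rad, forces in N, time in s.
With the tool pointing down it reaches from about 0.375 to 0.9 m from the base axis. Payload 3.1 kg.
Tool frame: the origin (TCP) lies at the very end of the fingers, on their centre line; the grasp point (between the pads) lies 19 mm behind it; z points along the fingers, y is the direction in which the jaws open and shut (so a half turn about z gives the same grasp; the last joint's range is limited). The gripper opens to 87 mm and grips with 3 to 60 N. Pads are 19 mm wide; open, the fingers measure 117 mm over their backs; the gripper's body (75 mm by 190 mm) begins 51 mm behind the grasp point.
Start: joints at [-1.425, 0.527, 1.433, -0, 1.181, -0.178], TCP at [0.199, -0.592, 0.202] pointing down, gripper open.
Joint ranges: [-3.08, 3.08], [-0.75, 2.2], [0.22, 2.44], [-1.43, 4.57], [0, 2.65], [-2.85, 2.85]. Speed limits (rad/s): [2.79, 2.79, 3.14, 3.14, 3.14, 3.14].

INTERFACE

Orientations are given as a unit quaternion [x, y, z, w].
In Python, from rig import robot gives the robot as it stands. The module is installed in compiled form; this text tells all that it offers.
- The arm moves only by the tool send_rows, never from a script. Its argument "deltas" is a list of rows, each an object of numbers: "tx", "ty", "tz": the shift along the tool's x, y, z in cm; "rx", "ry", "rz": the turn, a rotation vector about the tool's x, y, z in rad. A call has 1 to 5 rows; each row is the pose to reach, as a shift and turn from the pose commanded when the call began, along the tool's axes at that moment; what a row does not reach only later rows make up. A row lasts 1/12 s, in which the tool goes at most 41.7 mm and 7.16 degrees, less where a joint would pass 70% of its speed; a pose out of reach is approached as far as the arm can. A call with a gripper value outside its range is refused whole. "claw" is the finger opening in cm, from 0 to 8.7, set as the call begins (left out, the last holds). The fingers move at their own pace and stop on an object; "squeeze" is the grip in N (left out, the last holds). Time passes only in rows, so rows that repeat a pose let the fingers close. It gives the time, the measured TCP pose, the force and the opening at its end, in the units of the state.
- robot.get_obs(): the state, without advancing time (a new reading comes with each control period).
- robot.camera(name): name is "scene" or "side" or "wrist"; returns a dict with "color" (384x512x3 uint8, red, green, blue), "z_map" (384x512 float32, m along the optical axis (not along the pixel's ray), 0 where there is no reading), "intrinsics" (3x3 intrinsics, pixels), "R" (3x3) and "t" (3): a world point X has camera coordinates R X + t; the wrist camera has in their place "tool_from_camera" (4x4, takes a point from camera to tool coordinates, whose origin is the TCP and whose axes are the flange's). Camera axes: x right, y down, z forward; pixel columns grow to the right and rows downward; lengths in m; the calibration is good to about 2 mm. A picture is of the moment at which its call begins: read the wrist's pose just before it.
- robot.hand_in(): hands the job in, once; it reports no verdict.
Trained networks look in the newest picture that a camera, given by its name, has taken for a name from the list of things; names that differ only in an ending like _2 or _b are one class to them, and where a whole thing is asked for, a point or a joint stands for the part that bears it (a point fixed in the world has none). Each returns a list of dicts, best first, with "p" (0 to 1); they miss things now and then, are a little off and sometimes report something else, mostly with a low value. They report only what shows in the picture. A call takes as long as a camera call.
- robot.outline_of(label, camera): "pixels" (384x512 bool, what is visible of it) and "xy" ([column, row] in pixels, amid what is visible of it).
- robot.tip_of(label, camera): "xy" ([column, row] in pixels: a listed point, or the origin of a listed thing).
The state is a dict: "time": time; "q": joint angles; "joint_velocities": joint speeds; "joint_torque": joint torques, N m; "position": TCP position; "tool_rot": TCP orientation; "ft_force": force on the tool from outside, world axes, zero at the start; "moment": the same for the moment, N m; "grip_width": finger opening in m.
Only numpy, scipy, OpenCV 4.12 (cv2) and the standard library are available. Lean on these libraries where they do the work, as an engineer would, in place of code of your own. Each camera call takes 0.05 s, during which the arm holds its last target.

## Working session

There is one attempt and no reset: what is moved stays moved. The work goes in short steps, Python scripts to look and compute and a tool call to move; the robot and the scene stay as the last step left them, time stands still between calls to the robot, and variables do not carry over. Pictures are saved under pics/ and viewed, and the job is handed in when it is done.

Besides the shell and the picture viewer there is one more tool, called after "Call:" by a JSON object that holds its "method" and its "body", one argument or row to a line. send_rows: Moves the arm, as the interface text tells. Its arguments: {"type":"object","properties":{"deltas":{"type":"array","items":{"type":"object","properties":{"tx":{"type":"number"},"ty":{"type":"number"},"tz":{"type":"number"},"rx":{"type":"number"},"ry":{"type":"number"},"rz":{"type":"number"}}}},"claw":{"type":"number"},"squeeze":{"type":"number"}},"required":["deltas"]}

```bash
mkdir -p pics; ls; cat > h.py <<'E'
import numpy as np, cv2
from rig import robot
from scipy.spatial.transform import Rotation as Rn
def save(c,name):
    cv2.imwrite('pics/'+name,cv2.cvtColor(c['color'],cv2.COLOR_RGB2BGR))
def cloud(c,obs=None):
    K=c['intrinsics'];z=c['z_map'];v,u=np.mgrid[:z.shape[0],:z.shape[1]]
    P=np.stack([(u-K[0,2])/K[0,0]*z,(v-K[1,2])/K[1,1]*z,z],-1)
    if 'R' in c: W=(P-c['t'])@c['R']
    else:
        T=c['tool_from_camera'];R=Rn.from_quat(obs['tool_rot']).as_matrix()
        W=(P@T[:3,:3].T+T[:3,3])@R.T+obs['position']
    W[z<=0]=np.nan
    return W
E
python3 - <<'E'
from h import *
o=robot.get_obs();print(o)
for n in ['scene','side','wrist']:
    c=robot.camera(n);save(c,n+'0.png');print(n,c['intrinsics'].tolist(),{k:np.round(c[k],4).tolist() for k in c if k in('R','t','tool_from_camera')})
    np.save(n+'0.npy',cloud(c,o))
    for l in ['bridge','tray','switch_tip','coverA','stop','lane0','lane2','headA','tin','screwjar','pliers','gauge','cylinder_part','wrench','screwdriver']:
        r=robot.tip_of(l,n); print(n,l,[(np.round(d['xy']).tolist(),round(d['p'],2)) for d in r][:5])
E
```

```text
pics
{'time': 0.0, 'q': array([-1.42550045e+00,  5.28435682e-01,  1.43387865e+00, -2.51949364e-05,
        1.18139131e+00, -1.78502855e-01]), 'joint_velocities': array([ 0.00077656,  0.00040468, -0.00188832,  0.00139408,  0.00010032,
       -0.0005287 ]), 'joint_torque': array([ 6.80958556e-05, -4.40043783e+01, -1.76591510e+01,  6.33227010e-02,
        5.81189117e-02, -1.50300484e-04]), 'position': array([ 0.19876312, -0.59174821,  0.20079793]), 'tool_rot': array([ 9.86921575e-01,  1.61197668e-01,  5.89300353e-06, -1.05654298e-03]), 'ft_force': array([-0.43822967,  0.41459326,  0.24051462]), 'moment': array([-0.01398726, -0.04916873,  0.00216734]), 'grip_width': 0.08686378501050272}
scene [[348.95919560599566, 0.0, 258.43817016979847], [0.0, 348.95919560599566, 193.04549229180972], [0.0, 0.0, 1.0]] {'R': [[0.758, 0.6522, -0.005], [0.5331, -0.624, -0.5713], [-0.3757, 0.4304, -0.8207]], 't': [-0.3982, -0.2277, 1.3964]}
scene bridge [([279.0, 210.0], 0.94)]
scene tray [([309.0, 142.0], 0.98)]
scene switch_tip [([316.0, 165.0], 0.67)]
scene coverA [([228.0, 331.0], 0.71), ([161.0, 275.0]
[... 1451 characters left out ...]
.66)]
side gauge [([317.0, 207.0], 0.85), ([312.0, 275.0], 0.3)]
side cylinder_part [([335.0, 326.0], 0.72)]
side wrench [([311.0, 274.0], 0.83)]
side screwdriver [([268.0, 141.0], 0.67)]
wrist [[308.9027717687717, 0.0, 254.17320049001898], [0.0, 308.9027717687717, 189.8162987593061], [0.0, 0.0, 1.0]] {'tool_from_camera': [[-0.0001, -0.9704, -0.2415, 0.0655], [1.0, -0.0002, 0.0002, 0.0001], [-0.0002, -0.2415, 0.9704, -0.1838], [0.0, 0.0, 0.0, 1.0]]}
wrist bridge []
wrist tray []
wrist switch_tip []
wrist coverA []
wrist stop []
wrist lane0 []
wrist lane2 []
wrist headA []
wrist tin []
wrist screwjar []
wrist pliers []
wrist gauge []
wrist cylinder_part []
wrist wrench []
wrist screwdriver []
```

View pics/scene0.png

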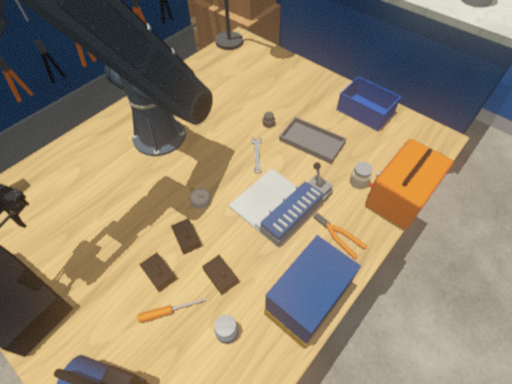

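View pics/side0.png

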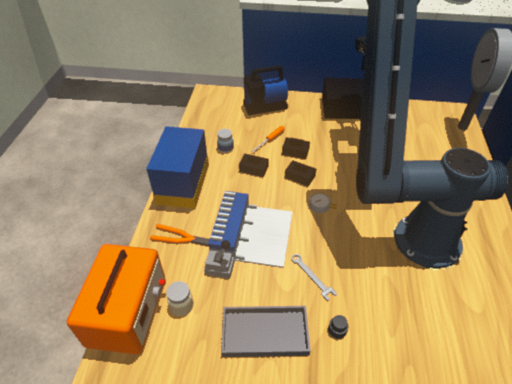

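```bash
python3 - <<'E'
from h import *
import glob
for n in ['scene0','side0']:
    W=np.load(n+'.npy')
    # top-down map
    m=np.isfinite(W[...,0]); P=W[m]; C=cv2.imread(f'pics/{n}.png')[m]
    img=np.full((600,600,3),255,np.uint8)
    # x: 0.2..0.95 -> rows up; y: .6..-.6
    s=600/1.2
    r=(600-(P[:,0]-(-0.1))*s).astype(int); c=((0.6-P[:,1])*s).astype(int)
    k=(r>=0)&(r<600)&(c>=0)&(c<600)
    o=np.argsort(P[k][:,2]); img[r[k][o],c[k][o]]=C[k][o]
    cv2.imwrite(f'pics/top_{n}.png',img)
E
```

```text
(no output)
```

The scene view shows the three covers at (186,236), (158,271) and (221,274). The bridge is around (293,210), with the lever at its far end (318,168), and the tray is at (312,140). Next I'll measure them.

```bash
python3 - <<'E'
from h import *
S=[('scene',[(186,236),(158,271),(221,274)]),('side',[(300,173),(295,148),(254,165)])]
for n,pts in S:
    W=np.load(n+'0.npy');C=cv2.imread(f'pics/{n}0.png').astype(int)
    dark=((C.max(2)<95)).astype(np.uint8)
    for (u,v) in pts:
        box=np.zeros_like(dark);box[v-22:v+23,u-22:u+23]=1
        ok=np.isfinite(W[...,0])&(box>0)&(dark>0)&(W[...,2]>0.015)&(W[...,2]<0.075)
        P=W[ok]
        top=P[(P[:,2]>0.033)&(P[:,2]<.046)]; rib=P[P[:,2]>0.054]
        for nm,Q in(('top',top),('rib',rib),('all',P)):
            if len(Q)<8: print(n,u,v,nm,len(Q));continue
            (c,wh,a)=cv2.minAreaRect((Q[:,:2]*1000).astype(np.float32))
            print(n,(u,v),nm,len(Q),np.round(c,1),np.round(wh,1),round(a,1),'z',np.round(np.percentile(Q[:,2],[5,50,95]),3))
    for l in ['bridge','tray']:
        d=robot.outline_of(l,n)[0];m=d['pixels']&np.isfinite(W[...,0]);P=W[m]
        print(n,l,d['p'],m.sum(),P.min(0).round(3),P.max(0).round(3))
        for lo,hi in((.003,.014),(.022,.033),(.062,.074),(.076,.088)):
            Q=P[(P[:,2]>lo)&(P[:,2]<hi)]
            if len(Q)>20: 
                c,wh,a=cv2.minAreaRect((Q[:,:2]*1000).astype(np.float32));print('  ',lo,len(Q),np.round(c,1),np.round(wh,1),round(a,1),Q.mean(0).round(4))
    for l in ['lane0','stop','switch_tip']:
        for d in robot.tip_of(l,n):
            u,v=np.round(d['xy']).astype(int);print(n,l,d['p'],u,v,W[v,u].round(3))
E
```

```text
scene (186, 236) top 63 [ 416.1 -236.2] [54.1 69.1] 70.0 z [0.034 0.036 0.04 ]
scene (186, 236) rib 17 [ 425.4 -238.1] [12.3 49.7] 80.7 z [0.056 0.059 0.062]
scene (186, 236) all 100 [ 427.3 -240.4] [54.2 94. ] 68.5 z [0.024 0.036 0.06 ]
scene 158 271 top 0
scene 158 271 rib 0
scene 158 271 all 0
scene 221 274 top 0
scene 221 274 rib 0
scene 221 274 all 0
scene bridge 0.57 4439 [ 0.438 -0.074 -0.007] [0.684 0.306 0.14 ]
   0.003 1869 [560.7  72. ] [281.7 232.1] 87.3 [0.5184 0.0392 0.0062]
   0.022 121 [671.   60.7] [295.   75.1] 72.9 [0.6636 0.0487 0.0276]
   0.062 1240 [636.7  61.7] [269.4  81.1] 87.3 [0.634  0.0345 0.0678]
   0.076 237 [652.3  66. ] [ 45.7 245.2] 1.0 [0.652  0.0457 0.0795]
scene tray 0.74 1740 [ 0.35   0.291 -0.005] [0.604 0.451 0.031]
   0.003 797 [482.6 370.2] [227.1 130.6] 8.1 [0.4823 0.376  0.0061]
   0.022 274 [482.  370.3] [228.8 132.7] 8.5 [0.4876 0.368  0.0254]
scene lane0 0.97 273 229 [ 0.637 -0.061  0.069]
scene lane0 0.79 300 201 [0.638 0.077 0.067]
scene lane0 0.74 289 212 [0.64  0.015 0.077]
scene lane0 0.35 259 156 [0.375 0.178 0.004]
scene stop 0.8 2
[... 864 characters left out ...]
86 [ 0.438 -0.09  -0.003] [0.677 0.22  0.143]
   0.003 2579 [546.3  77.5] [297.  210.3] 84.8 [0.5186 0.0547 0.0086]
   0.022 152 [596.  87.] [296.3  79.1] 71.9 [0.6218 0.1809 0.028 ]
   0.062 1037 [631.   65.9] [275.1  82.6] 87.7 [0.6253 0.0556 0.0699]
   0.076 280 [648.1  67.5] [ 44.3 251.2] 0.5 [0.6491 0.047  0.0807]
side tray 0.65 4365 [ 0.356  0.276 -0.004] [0.6   0.452 0.034]
   0.003 3108 [476.2 364.9] [231.  145.8] 7.9 [0.4789 0.3696 0.0067]
   0.022 734 [478.7 372. ] [228.2 132.3] 7.8 [0.477  0.3772 0.0276]
side lane0 0.97 239 214 [0.603 0.023 0.068]
side lane0 0.84 235 226 [0.607 0.073 0.068]
side lane0 0.81 230 245 [0.61  0.147 0.07 ]
side switch_tip 0.4 227 245 [0.606 0.197 0.138]
```

View pics/top_scene0.png

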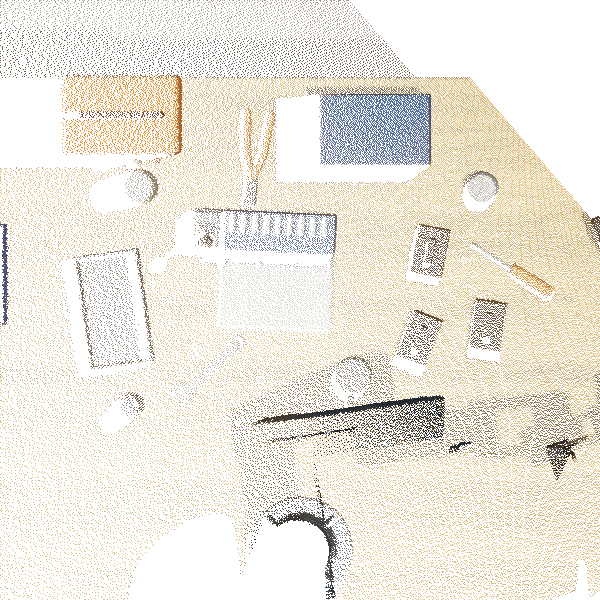

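View pics/top_side0.png

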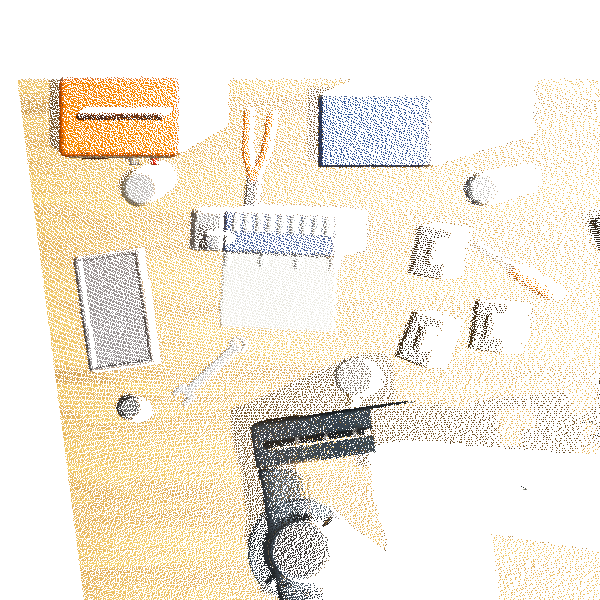

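```bash
cat >> h.py <<'E'
def wrap(a): return (a+180)%360-180
def st(o=None):
    o=o or robot.get_obs();R=Rn.from_quat(o['tool_rot']).as_matrix()
    return o,R,np.degrees(np.arctan2(R[1,0],R[0,0]))
def mv(x,y,z,yaw=None,o=None):
    """print delta to reach a tool-down pose, world m, yaw deg of tool x"""
    o,R,yw=st(o)
    if yaw is None: yaw=yw
    d=R.T@(np.array([x,y,z])-o['position'])*100
    c,s=np.cos(np.radians(yaw)),np.sin(np.radians(yaw))
    Rt=np.array([[c,s,0],[s,-c,0],[0,0,-1.]])
    rv=Rn.from_matrix(R.T@Rt).as_rotvec()
    print(f"-> {x:.3f},{y:.3f},{z:.3f} yaw{yaw:.1f}: t",d.round(2),'r',rv.round(3), f"rows~{max(np.linalg.norm(d)/4.17,np.degrees(np.linalg.norm(rv))/7.16):.1f}")
def obs():
    o,R,yw=st();print('t %.2f'%o['time'],'pos',o['position'].round(4),'yaw %.2f'%yw,'F',o['ft_force'].round(1),'w %.4f'%o['grip_width'],'tilt',np.round(R[2,:2],4),'q6 %.2f'%o['q'][5])
    return o
E
python3 - <<'E'
from h import *
obs();mv(.46,-.30,.30,0)
E
```

```text
t 2.90 pos [ 0.1989 -0.5925  0.2017] yaw 18.55 F [-1.1 -0.2 -0.1] w 0.0866 tilt [ 0. -0.] q6 -0.18
-> 0.460,-0.300,0.300 yaw0.0: t [ 34.06 -19.42  -9.82] r [-0.    -0.     0.324] rows~9.7
```

Call:
{"method": "send_rows", "body": {
  "deltas": [
    {"tx":34,"ty":-19.5,"tz":-10,"rz":0.324},
    {"tx":34,"ty":-19.5,"tz":-10,"rz":0.324},
    {"tx":34,"ty":-19.5,"tz":-10,"rz":0.324},
    {"tx":34,"ty":-19.5,"tz":-10,"rz":0.324},
    {"tx":34,"ty":-19.5,"tz":-10,"rz":0.324}
  ]
}}

```text
schema error: expected keys tx, ty, tz, rx, ry, rz
```

```bash
python3 -c "
from h import *
obs();mv(.46,-.30,.30,0)"
```

```text
t 2.90 pos [ 0.1989 -0.5925  0.2017] yaw 18.55 F [-1.1 -0.2 -0.1] w 0.0866 tilt [ 0. -0.] q6 -0.18
-> 0.460,-0.300,0.300 yaw0.0: t [ 34.06 -19.42  -9.82] r [-0.    -0.     0.324] rows~9.7
```

Call:
{"method": "send_rows", "body": {
  "deltas": [
    {"tx":34,"ty":-19.5,"tz":-10,"rx":0,"ry":0,"rz":0.324},
    {"tx":34,"ty":-19.5,"tz":-10,"rx":0,"ry":0,"rz":0.324},
    {"tx":34,"ty":-19.5,"tz":-10,"rx":0,"ry":0,"rz":0.324},
    {"tx":34,"ty":-19.5,"tz":-10,"rx":0,"ry":0,"rz":0.324},
    {"tx":34,"ty":-19.5,"tz":-10,"rx":0,"ry":0,"rz":0.324}
  ]
}}

```text
time: 3.32
position: [0.3338, -0.4401, 0.2537]
tool_rot: [1.0, -0.001, 0.0, -0.0]
ft_force: [-0.0, -0.4, -0.3]
grip_width: 0.0872
```

```bash
python3 -c "
from h import *
obs();mv(.46,-.30,.30,0)"
```

```text
t 3.32 pos [ 0.3338 -0.4401  0.2537] yaw -0.07 F [-0.  -0.4 -0.3] w 0.0872 tilt [ 0.0001 -0.    ] q6 0.45
-> 0.460,-0.300,0.300 yaw0.0: t [ 12.61 -14.03  -4.62] r [-0.    -0.    -0.001] rows~4.7
```

Call:
{"method": "send_rows", "body": {
  "deltas": [
    {"tx":12,"ty":-13.5,"tz":-4.5,"rx":0,"ry":0,"rz":0},
    {"tx":12,"ty":-13.5,"tz":-4.5,"rx":0,"ry":0,"rz":0},
    {"tx":12,"ty":-13.5,"tz":-4.5,"rx":0,"ry":0,"rz":0},
    {"tx":12,"ty":-13.5,"tz":-4.5,"rx":0,"ry":0,"rz":0},
    {"tx":12,"ty":-13.5,"tz":-4.5,"rx":0,"ry":0,"rz":0}
  ]
}}

```text
time: 3.73
position: [0.4558, -0.3031, 0.2999]
tool_rot: [1.0, 0.002, 0.002, 0.0]
ft_force: [-0.3, -0.7, -0.0]
grip_width: 0.0871
```

```bash
cat >> h.py <<'E'
def wcap(name):
    o=robot.get_obs();c=robot.camera('wrist');save(c,name+'.png');W=cloud(c,o);np.save(name+'.npy',W);return o,c,W
def comps(W,lo,hi,region=None,minn=40,show=True):
    m=np.isfinite(W[...,0])&(W[...,2]>lo)&(W[...,2]<hi)
    if region: x0,x1,y0,y1=region; m&=(W[...,0]>x0)&(W[...,0]<x1)&(W[...,1]>y0)&(W[...,1]<y1)
    n,L,S,_=cv2.connectedComponentsWithStats(m.astype(np.uint8))
    out=[]
    for i in range(1,n):
        if S[i,4]<minn: continue
        Q=W[L==i]; c,wh,a=cv2.minAreaRect((Q[:,:2]*1000).astype(np.float32))
        if wh[0]<wh[1]: wh=wh[::-1]; a=a+90
        out.append((np.array(c),wh,wrap(2*a)/2))
        if show: print(f'  z{lo}-{hi} n{len(Q)} c',np.round(c,1),'wh',np.round(wh,1),'long-axis ang %.1f'%(wrap(2*a)/2),'zmed %.4f'%np.median(Q[:,2]))
    return out
E
python3 -c "
from h import *
o=obs();o,c,W=wcap('w1')
comps(W,.033,.046);comps(W,.054,.07)
comps(W,.02,.07)
"
```

```text
t 3.73 pos [ 0.4558 -0.3031  0.2999] yaw 0.19 F [-0.3 -0.7 -0. ] w 0.0871 tilt [0.0031 0.0001] q6 0.77
  z0.033-0.046 n369 c [625.8 -70.2] wh [75.5 12.3] long-axis ang -10.8 zmed 0.0401
  z0.033-0.046 n388 c [ 628.1 -597.4] wh [69.3 10.2] long-axis ang 22.1 zmed 0.0395
  z0.033-0.046 n3148 c [ 597.6 -261.1] wh [97.4 63.1] long-axis ang -11.2 zmed 0.0388
  z0.033-0.046 n2455 c [ 449.  -377.9] wh [97.3 63.3] long-axis ang -8.4 zmed 0.0388
  z0.033-0.046 n2393 c [ 423.8 -240.2] wh [97.4 63.1] long-axis ang -21.4 zmed 0.0387
  z0.054-0.07 n908 c [602.8 -39.4] wh [116.5  53.7] long-axis ang -55.4 zmed 0.0623
  z0.054-0.07 n947 c [ 581.7 -616.8] wh [166.9   6.5] long-axis ang 24.1 zmed 0.0625
  z0.054-0.07 n490 c [ 597.4 -261.1] wh [50.1 14.2] long-axis ang -11.2 zmed 0.0625
  z0.054-0.07 n391 c [ 449.1 -377.6] wh [49.9 14.1] long-axis ang -9.1 zmed 0.0625
  z0.054-0.07 n356 c [ 424.1 -240.4] wh [49.7 14. ] long-axis ang -21.4 zmed 0.0625
  z0.02-0.07 n1943 c [597.5 -46.4] wh [128.6  78.1] long-axis ang -51.5 zmed 0.0516
  z0.02-0.07 n3145 c [ 585.9 -625.8] wh [179.   26.4] long-axis ang 24.1 zmed 0.0359
  z0.02-0.07 n3732 c [ 597.5 -261.1] wh [97.4 63.1] long-axis ang -11.1 zmed 0.0389
  z0.02-0.07 n986 c [ 537.1 -463.1] wh [94.7 23.4] long-axis ang 57.4 zmed 0.0247
  z0.02-0.07 n2958 c [ 449.  -377.9] wh [97.2 63.4] long-axis ang -8.5 zmed 0.0389
  z0.02-0.07 n2822 c [ 423.8 -240.2] wh [97.4 63.1] long-axis ang -21.4 zmed 0.0389
  z0.02-0.07 n1136 c [ 360.5 -107. ] wh [70.3 49.1] long-axis ang -89.8 zmed 0.0274
```

View pics/w1.png

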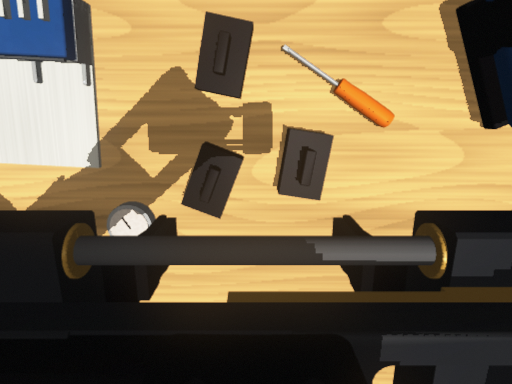

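The wrist view shows all three covers clearly: C1 (597.5,-261) at -11°, C2 (449,-378) at -8.5° and C3 (424,-240) at -21°. The gauge is at pixel (130,220) and the screwdriver at (340,85). I'll start with C1.

```bash
python3 -c "
from h import *
obs();mv(.5975,-.2611,.10,-11.2)"
```

```text
t 3.78 pos [ 0.4572 -0.302   0.3005] yaw 0.29 F [1.  0.1 1.1] w 0.0873 tilt [ 0.0052 -0.0002] q6 0.77
-> 0.598,-0.261,0.100 yaw-11.2: t [13.94 -4.01 20.12] r [-0.001 -0.005  0.201] rows~5.9
```

Call:
{"method": "send_rows", "body": {
  "deltas": [
    {"tx":14,"ty":-4,"tz":20,"rx":0,"ry":0,"rz":0.2},
    {"tx":14,"ty":-4,"tz":20,"rx":0,"ry":0,"rz":0.2},
    {"tx":14,"ty":-4,"tz":20,"rx":0,"ry":0,"rz":0.2},
    {"tx":14,"ty":-4,"tz":20,"rx":0,"ry":0,"rz":0.2},
    {"tx":14,"ty":-4,"tz":20,"rx":0,"ry":0,"rz":0.2}
  ],
  "claw": 4,
  "squeeze": 20
}}

```text
time: 4.2
position: [0.5716, -0.273, 0.1283]
tool_rot: [0.995, -0.1, 0.0, 0.0]
ft_force: [1.6, -1.2, 0.4]
grip_width: 0.0618
```

```bash
python3 -c "
from h import *
obs();mv(.5975,-.2611,.07,-11.2)"
```

```text
t 4.20 pos [ 0.5716 -0.273   0.1283] yaw -11.49 F [ 1.6 -1.2  0.4] w 0.0618 tilt [0.0003 0.0005] q6 1.15
-> 0.598,-0.261,0.070 yaw-11.2: t [ 2.3  -1.69  5.83] r [ 0.    -0.    -0.005] rows~1.6
```

Call:
{"method": "send_rows", "body": {
  "deltas": [
    {"tx":2.2,"ty":-1.6,"tz":5.2,"rx":0,"ry":0,"rz":0},
    {"tx":2.2,"ty":-1.6,"tz":5.2,"rx":0,"ry":0,"rz":0},
    {"tx":2.2,"ty":-1.6,"tz":5.2,"rx":0,"ry":0,"rz":0},
    {"tx":2.2,"ty":-1.6,"tz":5.2,"rx":0,"ry":0,"rz":0}
  ]
}}

```text
time: 4.53
position: [0.5949, -0.2614, 0.0766]
tool_rot: [0.995, -0.1, -0.001, -0.0]
ft_force: [-0.6, 0.5, 0.7]
grip_width: 0.0415
```

```bash
python3 -c "
from h import *
obs();mv(.5975,-.2611,.042,-11.2)"
```

```text
t 4.53 pos [ 0.5949 -0.2614  0.0766] yaw -11.43 F [-0.6  0.5  0.7] w 0.0415 tilt [-0.0027 -0.0006] q6 1.19
-> 0.598,-0.261,0.042 yaw-11.2: t [ 0.26 -0.08  3.46] r [-0.001  0.003 -0.004] rows~0.8
```

Call:
{"method": "send_rows", "body": {
  "deltas": [
    {"tx":0.25,"ty":-0.05,"tz":3.4,"rx":0,"ry":0,"rz":0},
    {"tx":0.25,"ty":-0.05,"tz":3.4,"rx":0,"ry":0,"rz":0},
    {"tx":0.25,"ty":-0.05,"tz":3.4,"rx":0,"ry":0,"rz":0}
  ]
}}

```text
time: 4.78
position: [0.597, -0.2621, 0.0444]
tool_rot: [0.995, -0.1, -0.001, -0.0]
ft_force: [0.5, -0.3, 0.4]
grip_width: 0.0401
```

Call:
{"method": "send_rows", "body": {
  "deltas": [
    {"tx":0,"ty":0,"tz":0,"rx":0,"ry":0,"rz":0},
    {"tx":0,"ty":0,"tz":0,"rx":0,"ry":0,"rz":0},
    {"tx":0,"ty":0,"tz":0,"rx":0,"ry":0,"rz":0},
    {"tx":0,"ty":0,"tz":0,"rx":0,"ry":0,"rz":0},
    {"tx":0,"ty":0,"tz":0,"rx":0,"ry":0,"rz":0}
  ],
  "claw": 0.5
}}

```text
time: 5.2
position: [0.5985, -0.2619, 0.0449]
tool_rot: [0.995, -0.1, 0.001, 0.0]
ft_force: [-1.1, -0.6, -1.2]
grip_width: 0.0146
```

Call:
{"method": "send_rows", "body": {
  "deltas": [
    {"tx":0,"ty":0,"tz":-3,"rx":0,"ry":0,"rz":0},
    {"tx":0,"ty":0,"tz":-6,"rx":0,"ry":0,"rz":0},
    {"tx":0,"ty":0,"tz":-9,"rx":0,"ry":0,"rz":0},
    {"tx":0,"ty":0,"tz":-12,"rx":0,"ry":0,"rz":0}
  ]
}}

```text
time: 5.53
position: [0.5979, -0.2614, 0.1652]
tool_rot: [0.995, -0.1, -0.0, -0.0]
ft_force: [-0.6, -0.3, 1.0]
grip_width: 0.0056
```

```bash
python3 -c "
from h import *
obs();o,c,W=wcap('w2')
mv(.55,-.03,.20,40)
import sys
"
```

```text
t 5.53 pos [ 0.5979 -0.2614  0.1652] yaw -11.46 F [-0.6 -0.3  1. ] w 0.0056 tilt [-0.0004 -0.0001] q6 1.19
-> 0.550,-0.030,0.200 yaw40.0: t [ -9.68 -21.86  -2.97] r [ 0.009 -0.009 -0.898] rows~7.2
```

View pics/w2.png

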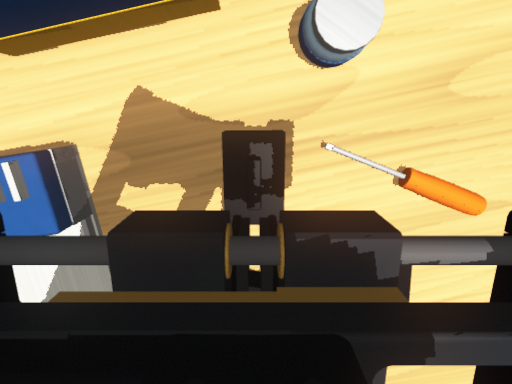

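The fingers closed to 5.6 mm and the cover is still on the bench at (253,180), so the lift began before the grip was tight. I'll regrip lower and wait longer.

```bash
python3 -c "
from h import *
W=np.load('w2.npy');comps(W,.02,.045);comps(W,.054,.07)
obs();mv(.5975,-.2611,.0405,-11.2)"
```

```text
z0.02-0.045 n2134 c [ 769.2 -150.9] wh [221.2   1.8] long-axis ang 89.9 zmed 0.0325
  z0.02-0.045 n523 c [ 713.3 -349.7] wh [63.7 28.7] long-axis ang 34.4 zmed 0.0356
  z0.02-0.045 n4522 c [ 597.2 -261. ] wh [97.2 63.1] long-axis ang -11.1 zmed 0.0388
  z0.02-0.045 n1210 c [619.5 -66.1] wh [101.5  18.1] long-axis ang 2.0 zmed 0.0326
  z0.02-0.045 n1624 c [ 537.5 -462.8] wh [95.1 23.4] long-axis ang 57.2 zmed 0.0247
  z0.02-0.045 n362 c [ 448.  -402.7] wh [45.1 14.4] long-axis ang -8.5 zmed 0.0388
  z0.02-0.045 n151 c [ 475.2 -237. ] wh [13.   6.5] long-axis ang 77.3 zmed 0.0341
  z0.054-0.07 n1173 c [ 770.1 -140.3] wh [141.7   1.9] long-axis ang 90.0 zmed 0.0617
  z0.054-0.07 n200 c [ 710.7 -347.6] wh [48. 14.] long-axis ang 36.8 zmed 0.0651
  z0.054-0.07 n1116 c [628.6 -62.7] wh [83.4 23.5] long-axis ang 1.3 zmed 0.0634
  z0.054-0.07 n769 c [ 597.5 -261.2] wh [49.8 13.7] long-axis ang -11.2 zmed 0.0626
t 5.58 pos [ 0.6018 -0.2637  0.1724] yaw -11.45 F [ 1.6 -0.7  3.4] w 0.0054 tilt [0.0115 0.0046] q6 1.19
-> 0.598,-0.261,0.041 yaw-11.2: t [-0.62 -0.23 13.19] r [ 0.005 -0.011 -0.004] rows~3.2
```

Call:
{"method": "send_rows", "body": {
  "deltas": [
    {"tx":0,"ty":0,"tz":3,"rx":0,"ry":0,"rz":0},
    {"tx":-0.1,"ty":-0.05,"tz":6,"rx":0,"ry":0,"rz":0},
    {"tx":-0.1,"ty":-0.05,"tz":8,"rx":0,"ry":0,"rz":0},
    {"tx":-0.1,"ty":-0.05,"tz":10,"rx":0,"ry":0,"rz":0},
    {"tx":-0.1,"ty":-0.05,"tz":12.4,"rx":0,"ry":0,"rz":0}
  ],
  "claw": 4
}}

```text
time: 6.0
position: [0.5978, -0.2612, 0.0397]
tool_rot: [0.995, -0.1, 0.001, 0.0]
ft_force: [0.2, -0.3, -0.3]
grip_width: 0.0308
```

Call:
{"method": "send_rows", "body": {
  "deltas": [
    {"tx":0,"ty":0,"tz":0,"rx":0,"ry":0,"rz":0},
    {"tx":0,"ty":0,"tz":0,"rx":0,"ry":0,"rz":0}
  ]
}}

```text
time: 6.17
position: [0.5963, -0.2602, 0.0387]
tool_rot: [0.995, -0.1, -0.001, -0.001]
ft_force: [0.1, -0.8, -0.7]
grip_width: 0.0382
```

Call:
{"method": "send_rows", "body": {
  "deltas": [
    {"tx":0,"ty":0,"tz":0,"rx":0,"ry":0,"rz":0},
    {"tx":0,"ty":0,"tz":0,"rx":0,"ry":0,"rz":0},
    {"tx":0,"ty":0,"tz":0,"rx":0,"ry":0,"rz":0},
    {"tx":0,"ty":0,"tz":0,"rx":0,"ry":0,"rz":0},
    {"tx":0,"ty":0,"tz":0,"rx":0,"ry":0,"rz":0}
  ],
  "claw": 0,
  "squeeze": 30
}}

```text
time: 6.58
position: [0.5978, -0.2612, 0.0409]
tool_rot: [0.995, -0.1, 0.001, 0.0]
ft_force: [-0.1, 1.1, 0.2]
grip_width: 0.0146
```

Call:
{"method": "send_rows", "body": {
  "deltas": [
    {"tx":0,"ty":0,"tz":0,"rx":0,"ry":0,"rz":0},
    {"tx":0,"ty":0,"tz":0,"rx":0,"ry":0,"rz":0},
    {"tx":0,"ty":0,"tz":-0.5,"rx":0,"ry":0,"rz":0}
  ]
}}

```text
time: 6.83
position: [0.5972, -0.2608, 0.0451]
tool_rot: [0.995, -0.1, -0.0, 0.0]
ft_force: [-0.7, -0.3, 0.1]
grip_width: 0.0018
```

```bash
python3 -c "
from h import *
obs();o,c,W=wcap('w3')
comps(W,.02,.045);comps(W,.054,.07)
for n in ['side','scene']:
  c=robot.camera(n);im=cv2.cvtColor(c['color'],cv2.COLOR_RGB2BGR);r=(254,165) if n=='side' else (221,274)
  cv2.imwrite('pics/%s3.png'%n,cv2.resize(im[r[1]-60:r[1]+60,r[0]-70:r[0]+70],None,fx=5,fy=5))
  np.save(n+'3.npy',cloud(c))
"
```

```text
t 6.83 pos [ 0.5972 -0.2608  0.0451] yaw -11.45 F [-0.7 -0.3  0.1] w 0.0018 tilt [-0.0001  0.0001] q6 1.19
  z0.02-0.045 n1334 c [ 699.9 -353.7] wh [50.8 13.5] long-axis ang 65.4 zmed 0.0347
  z0.02-0.045 n6406 c [ 621.1 -265.6] wh [63.2 48.5] long-axis ang 78.8 zmed 0.0388
  z0.02-0.045 n554 c [ 557.3 -431.1] wh [21.6 20.1] long-axis ang 56.4 zmed 0.0236
  z0.02-0.045 n60 c [ 554.9 -252.5] wh [11.   2.1] long-axis ang -11.5 zmed 0.0387
  z0.02-0.045 n79 c [ 494.9 -399.8] wh [32.1  2.2] long-axis ang 81.2 zmed 0.0212
  z0.02-0.045 n964 c [ 445. -358.] wh [37.7 26.8] long-axis ang -7.1 zmed 0.0386
  z0.054-0.07 n274 c [ 697.9 -357.1] wh [23.3  3.6] long-axis ang 70.8 zmed 0.0628
  z0.054-0.07 n908 c [ 609.  -263.2] wh [27.8 18.7] long-axis ang 2.6 zmed 0.0627
  z0.054-0.07 n400 c [ 465.8 -378.3] wh [18.2 12.5] long-axis ang -7.1 zmed 0.0605
```

View pics/w3.png

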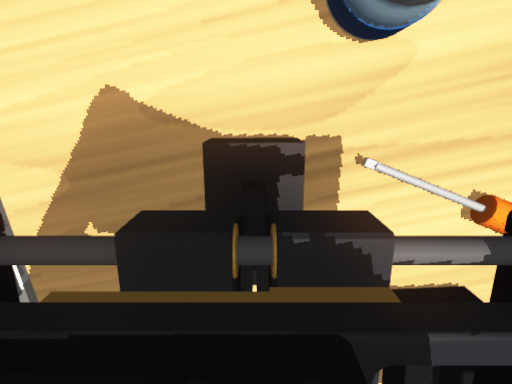

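View pics/side3.png

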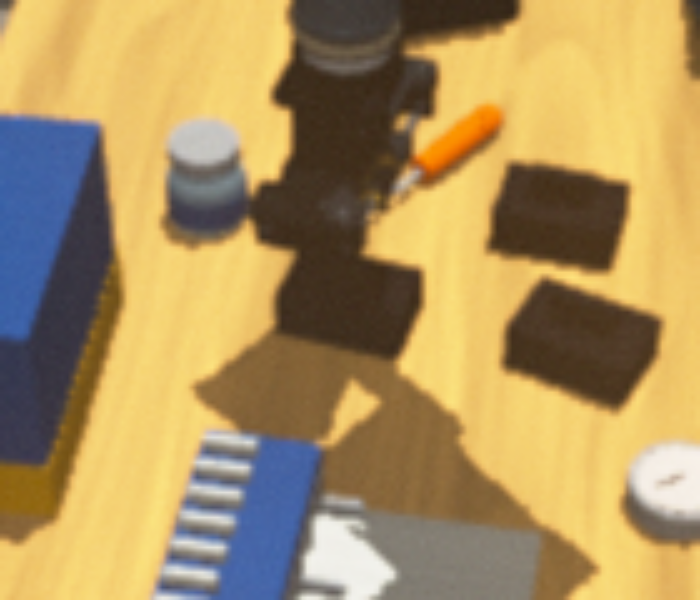

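View pics/scene3.png

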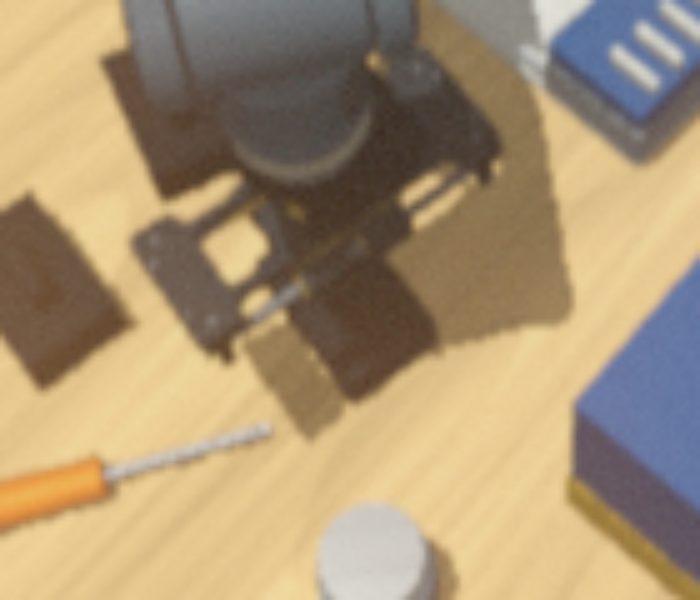

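```bash
python3 -c "
from h import *
for n in ['w2','w3']:
  im=cv2.imread('pics/%s.png'%n)[120:310,150:360]
  im=np.clip(im.astype(float)*2.5+10,0,255).astype(np.uint8)
  cv2.imwrite('pics/%sz.png'%n,cv2.resize(im,None,fx=3,fy=3))
W=np.load('w3.npy')
for r in range(180,300,8): print(r,[tuple((W[r,c]*1000).round().astype(int)) if np.isfinite(W[r,c,0]) else None for c in (220,240,248,254,260,270)])
"
```

```text
180 [(np.int64(625), np.int64(-245), np.int64(38)), (np.int64(623), np.int64(-257), np.int64(39)), (np.int64(622), np.int64(-262), np.int64(39)), (np.int64(622), np.int64(-266), np.int64(40)), (np.int64(621), np.int64(-269), np.int64(39)), (np.int64(619), np.int64(-276), np.int64(38))]
188 [(np.int64(620), np.int64(-243), np.int64(38)), (np.int64(618), np.int64(-256), np.int64(39)), (np.int64(622), np.int64(-262), np.int64(62)), (np.int64(622), np.int64(-266), np.int64(62)), (np.int64(621), np.int64(-269), np.int64(62)), (np.int64(615), np.int64(-275), np.int64(40))]
196 [(np.int64(615), np.int64(-242), np.int64(38)), (np.int64(613), np.int64(-255), np.int64(39)), (np.int64(618), np.int64(-262), np.int64(63)), (np.int64(617), np.int64(-265), np.int64(63)), (np.int64(617), np.int64(-268), np.int64(64)), (np.int64(609), np.int64(-274), np.int64(39))]
204 [(np.int64(611), np.int64(-241), np.int64(40)), (np.int64(608), np.int64(-254), np.int64(39)), (np.int64(614), np.int64(-261), np.int64(63)), (np.int64(613), np.int64(-264), np.int64(63)), (np.int64(612), np.int64(-267), np.int64(62)),
[... 2552 characters left out ...]
52), np.int64(39)), (np.int64(598), np.int64(-263), np.int64(116)), (np.int64(604), np.int64(-268), np.int64(128))]
284 [(np.int64(623), np.int64(-258), np.int64(161)), (np.int64(600), np.int64(-256), np.int64(122)), (np.int64(595), np.int64(-258), np.int64(115)), (np.int64(550), np.int64(-251), np.int64(38)), (np.int64(594), np.int64(-263), np.int64(116)), (np.int64(602), np.int64(-268), np.int64(130))]
292 [(np.int64(622), np.int64(-258), np.int64(163)), (np.int64(621), np.int64(-262), np.int64(162)), (np.int64(622), np.int64(-264), np.int64(164)), (np.int64(620), np.int64(-265), np.int64(162)), (np.int64(621), np.int64(-267), np.int64(164)), (np.int64(621), np.int64(-269), np.int64(164))]
```

View pics/w3z.png

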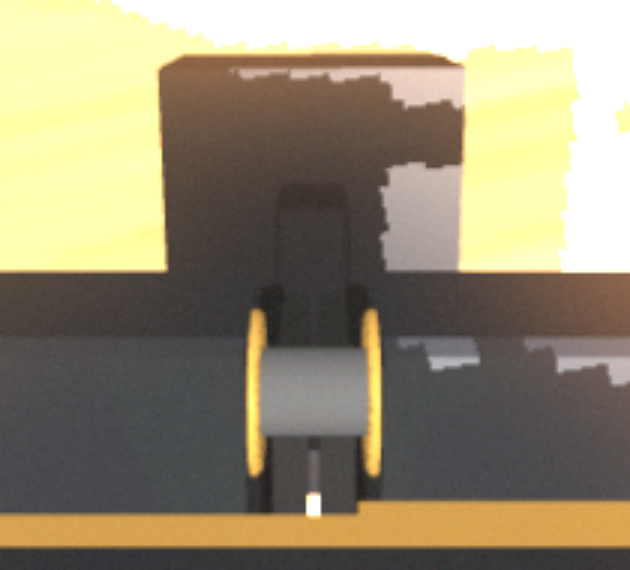

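View pics/w2z.png

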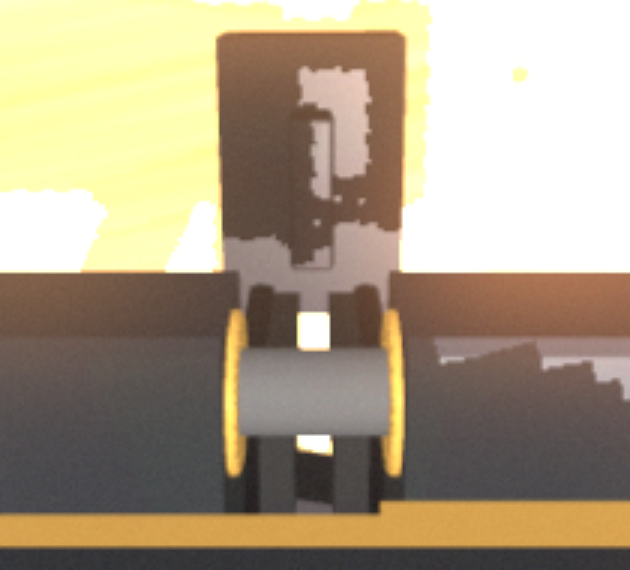

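The fingers closed above the rib. In the wrist image the fingertips show at row ~217, but the stated TCP should project near row 206. I'll check where the tips really end using the depth data.

```bash
python3 -c "
from h import *
# w1 pose ~ (.4572,-.302,.3005) yaw .3 ; w2 (.5979,-.2614,.1652) yaw -11.46
for n,p,yaw,cols in (('w1',(.4558,-.3031,.2999),.2,range(130,180,4)),('w2',(.5979,-.2614,.1652),-11.46,range(222,286,4)),('w3',(.5972,-.2608,.0451),-11.45,range(236,276,3))):
  W=np.load(n+'.npy');y=np.radians(yaw);R=np.array([[np.cos(y),np.sin(y),0],[np.sin(y),-np.cos(y),0],[0,0,-1]])
  T=(W-np.array(p))@R*1000
  print(n)
  for c in cols:
    s=[(r,*T[r,c].round().astype(int)) for r in range(205,305) if np.isfinite(T[r,c,0]) and -70<T[r,c,2]<5 and abs(T[r,c,0])<25]
    s=[x for x in s if True]
    if s: m=max(s,key=lambda x:x[3]);print(c,'lowest',[int(i) for i in m],'n',len(s))
"
```

```text
w1
138 lowest [291, -7, -48, -69] n 2
142 lowest [232, 11, -53, -48] n 5
146 lowest [229, 11, -52, -44] n 8
150 lowest [225, 11, -52, -39] n 43
154 lowest [221, 11, -52, -33] n 41
158 lowest [216, 11, -52, -25] n 39
162 lowest [215, 11, -50, -23] n 30
166 lowest [215, 11, -48, -22] n 25
170 lowest [217, 10, -47, -21] n 18
174 lowest [217, 9, -44, -21] n 18
w2
234 lowest [215, 11, -11, -23] n 20
238 lowest [215, 11, -9, -23] n 23
242 lowest [217, 10, -7, -22] n 20
246 lowest [217, 10, -4, -21] n 20
262 lowest [217, 10, 4, -21] n 19
266 lowest [217, 10, 7, -21] n 22
270 lowest [215, 11, 9, -23] n 23
274 lowest [215, 11, 11, -23] n 20
w3
236 lowest [215, 2, -12, 5] n 1
239 lowest [215, 11, -8, -23] n 20
242 lowest [211, 11, -7, -15] n 34
245 lowest [205, 15, -5, -17] n 30
248 lowest [214, 10, -3, -16] n 32
251 lowest [207, 14, -2, -17] n 34
254 lowest [267, -24, 0, -16] n 35
257 lowest [205, 15, 2, -17] n 32
260 lowest [207, 14, 3, -17] n 34
263 lowest [206, 15, 5, -17] n 32
266 lowest [205, 15, 7, -15] n 32
269 lowest [215, 12, 8, -24] n 20
272 lowest [215, 11, 10, -22] n 8
```

The fingers really end about 20.5 mm short of the reported TCP. I'll allow for that from now on.

```bash
cat >> h.py <<'E'
OFF=0.0205
_mv=mv
def mv(x,y,zt,yaw=None,o=None): # zt = real fingertip height
    _mv(x,y,zt-OFF,yaw,o)
E
python3 -c "
from h import *
obs();mv(.5975,-.2611,.042,-11.2)"
```

```text
t 6.98 pos [ 0.5975 -0.2612  0.0453] yaw -11.47 F [-0.   0.3 -1. ] w 0.0002 tilt [0.0009 0.0005] q6 1.19
-> 0.598,-0.261,0.022 yaw-11.2: t [-0.01 -0.01  2.38] r [ 0.    -0.001 -0.005] rows~0.6
```

Call:
{"method": "send_rows", "body": {
  "deltas": [
    {"tx":0,"ty":0,"tz":-1,"rx":0,"ry":0,"rz":0},
    {"tx":0,"ty":0,"tz":-1,"rx":0,"ry":0,"rz":0},
    {"tx":0,"ty":0,"tz":-1,"rx":0,"ry":0,"rz":0},
    {"tx":0,"ty":0,"tz":-1,"rx":0,"ry":0,"rz":0},
    {"tx":0,"ty":0,"tz":-1,"rx":0,"ry":0,"rz":0}
  ],
  "claw": 4
}}

```text
time: 7.4
position: [0.5971, -0.2609, 0.0546]
tool_rot: [0.995, -0.1, -0.0, -0.0]
ft_force: [-0.1, -0.2, -0.5]
grip_width: 0.0257
```

Call:
{"method": "send_rows", "body": {
  "deltas": [
    {"tx":0,"ty":0,"tz":1,"rx":0,"ry":0,"rz":0},
    {"tx":0,"ty":0,"tz":2,"rx":0,"ry":0,"rz":0},
    {"tx":0,"ty":0,"tz":2.8,"rx":0,"ry":0,"rz":0},
    {"tx":0,"ty":0,"tz":3.3,"rx":0,"ry":0,"rz":0},
    {"tx":0,"ty":0,"tz":3.3,"rx":0,"ry":0,"rz":0}
  ]
}}

```text
time: 7.82
position: [0.5959, -0.2601, 0.0194]
tool_rot: [0.995, -0.1, -0.002, -0.001]
ft_force: [0.1, -0.3, -0.0]
grip_width: 0.0395
```

Call:
{"method": "send_rows", "body": {
  "deltas": [
    {"tx":0,"ty":0,"tz":0,"rx":0,"ry":0,"rz":0},
    {"tx":0,"ty":0,"tz":0,"rx":0,"ry":0,"rz":0},
    {"tx":0,"ty":0,"tz":0,"rx":0,"ry":0,"rz":0},
    {"tx":0,"ty":0,"tz":0,"rx":0,"ry":0,"rz":0},
    {"tx":0,"ty":0,"tz":0,"rx":0,"ry":0,"rz":0}
  ],
  "claw": 0
}}

```text
time: 8.23
position: [0.5976, -0.2611, 0.0223]
tool_rot: [0.995, -0.1, 0.0, 0.0]
ft_force: [0.9, 3.4, 0.9]
grip_width: 0.0143
```

Call:
{"method": "send_rows", "body": {
  "deltas": [
    {"tx":0,"ty":0,"tz":0,"rx":0,"ry":0,"rz":0},
    {"tx":0,"ty":0,"tz":0,"rx":0,"ry":0,"rz":0},
    {"tx":0,"ty":0,"tz":0,"rx":0,"ry":0,"rz":0}
  ]
}}

```text
time: 8.48
position: [0.5975, -0.261, 0.0222]
tool_rot: [0.995, -0.1, 0.0, 0.0]
ft_force: [-0.0, 1.4, 1.4]
grip_width: 0.0137
```

Gripped at 13.7 mm. Now I'll lift.

Call:
{"method": "send_rows", "body": {
  "deltas": [
    {"tx":0,"ty":0,"tz":-2,"rx":0,"ry":0,"rz":0},
    {"tx":0,"ty":0,"tz":-4,"rx":0,"ry":0,"rz":0},
    {"tx":0,"ty":0,"tz":-6,"rx":0,"ry":0,"rz":0},
    {"tx":0,"ty":0,"tz":-9,"rx":0,"ry":0,"rz":0},
    {"tx":0,"ty":0,"tz":-12,"rx":0,"ry":0,"rz":0}
  ]
}}

```text
time: 8.9
position: [0.5963, -0.2604, 0.1418]
tool_rot: [0.995, -0.1, -0.001, -0.001]
ft_force: [1.0, -0.1, -0.7]
grip_width: 0.0142
```

```bash
python3 -c "
from h import *
obs();o,c,W=wcap('w4')
mv(.52,-.02,.17,30)
"
```

```text
t 8.90 pos [ 0.5963 -0.2604  0.1418] yaw -11.47 F [ 1.  -0.1 -0.7] w 0.0142 tilt [-0.0028 -0.001 ] q6 1.19
-> 0.520,-0.020,0.150 yaw30.0: t [-12.7  -22.2   -0.23] r [ 0.007 -0.008 -0.724] rows~6.1
```

View pics/w4.png

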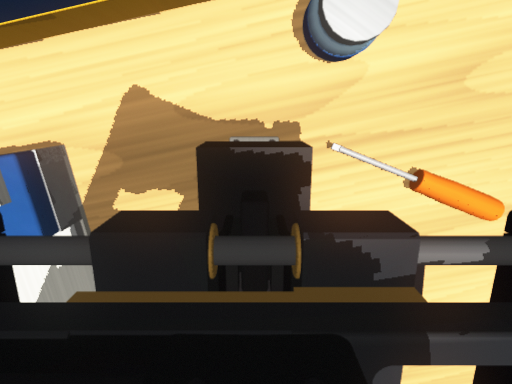

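```bash
python3 -c "
from h import *
mv(.50,.24,.23,98)
"
```

```text
-> 0.500,0.240,0.210 yaw98.0: t [-19.77 -47.27  -6.39] r [ 0.012 -0.003 -1.91 ] rows~15.3
```

Call:
{"method": "send_rows", "body": {
  "deltas": [
    {"tx":-1.3,"ty":-3,"tz":-2,"rx":0,"ry":0,"rz":-0.12},
    {"tx":-2.6,"ty":-6.3,"tz":-4,"rx":0,"ry":0,"rz":-0.24},
    {"tx":-4,"ty":-9.5,"tz":-6,"rx":0,"ry":0,"rz":-0.36},
    {"tx":-5.5,"ty":-13,"tz":-6.4,"rx":0,"ry":0,"rz":-0.48},
    {"tx":-7,"ty":-16.7,"tz":-6.4,"rx":0,"ry":0,"rz":-0.6}
  ]
}}

```text
time: 9.37
position: [0.5626, -0.0828, 0.2078]
tool_rot: [0.98, 0.201, 0.002, 0.001]
ft_force: [0.6, 0.2, -1.3]
grip_width: 0.0141
```

```bash
python3 -c "
from h import *
obs();mv(.50,.24,.23,98)
"
```

```text
t 9.37 pos [ 0.5626 -0.0828  0.2078] yaw 23.18 F [ 0.6  0.2 -1.3] w 0.0141 tilt [0.0035 0.0033] q6 0.82
-> 0.500,0.240,0.210 yaw98.0: t [  6.95 -32.14  -0.25] r [ 5.000e-03 -1.000e-03 -1.306e+00] rows~10.5
```

Call:
{"method": "send_rows", "body": {
  "deltas": [
    {"tx":0.8,"ty":-3.5,"tz":0,"rx":0,"ry":0,"rz":-0.12},
    {"tx":1.6,"ty":-7,"tz":0,"rx":0,"ry":0,"rz":-0.24},
    {"tx":2.4,"ty":-10.5,"tz":0,"rx":0,"ry":0,"rz":-0.36},
    {"tx":3.2,"ty":-14,"tz":0,"rx":0,"ry":0,"rz":-0.48},
    {"tx":4,"ty":-17.5,"tz":0,"rx":0,"ry":0,"rz":-0.6}
  ]
}}

```text
time: 9.78
position: [0.5298, 0.095, 0.2057]
tool_rot: [0.876, 0.482, -0.0, 0.0]
ft_force: [0.5, -0.4, -1.0]
grip_width: 0.0137
```

```bash
python3 -c "
from h import *
obs();mv(.50,.24,.23,98)
"
```

```text
t 9.78 pos [0.5298 0.095  0.2057] yaw 57.61 F [ 0.5 -0.4 -1. ] w 0.0137 tilt [-0.0001  0.    ] q6 0.54
-> 0.500,0.240,0.210 yaw98.0: t [ 10.65 -10.29  -0.38] r [ 0.     0.    -0.705] rows~5.6
```

Call:
{"method": "send_rows", "body": {
  "deltas": [
    {"tx":2.5,"ty":-2.5,"tz":0,"rx":0,"ry":0,"rz":-0.12},
    {"tx":5,"ty":-5,"tz":0,"rx":0,"ry":0,"rz":-0.24},
    {"tx":7.5,"ty":-7.5,"tz":0,"rx":0,"ry":0,"rz":-0.36},
    {"tx":10,"ty":-10,"tz":-0.2,"rx":0,"ry":0,"rz":-0.48},
    {"tx":10.5,"ty":-10,"tz":-0.3,"rx":0,"ry":0,"rz":-0.6}
  ]
}}

```text
time: 10.2
position: [0.5004, 0.2409, 0.2087]
tool_rot: [0.693, 0.721, 0.0, -0.002]
ft_force: [0.8, -0.3, -0.0]
grip_width: 0.0138
```

```bash
python3 -c "
from h import *
o=obs();o,c,W=wcap('w5')
comps(W,.021,.034,(.3,.65,.25,.5));comps(W,-.002,.014,(.34,.62,.28,.46))
mv(.50,.24,.23,98)
"
```

```text
t 10.20 pos [0.5004 0.2409 0.2087] yaw 92.28 F [ 0.8 -0.3 -0. ] w 0.0138 tilt [ 0.0026 -0.0018] q6 0.20
  z0.021-0.034 n2817 c [481.3 371.3] wh [228.9 125. ] long-axis ang 8.2 zmed 0.0286
  z0.021-0.034 n443 c [306.9 339.9] wh [44.4 13.6] long-axis ang -89.8 zmed 0.0301
  z-0.002-0.014 n8538 c [480.  358.1] wh [280.  156.2] long-axis ang 0.0 zmed 0.0008
  z-0.002-0.014 n19753 c [480.9 373.6] wh [217.4 116.3] long-axis ang 8.3 zmed 0.0068
-> 0.500,0.240,0.210 yaw98.0: t [ 0.07 -0.24 -0.05] r [ 0.001 -0.001 -0.096] rows~0.8
```

View pics/w5.png

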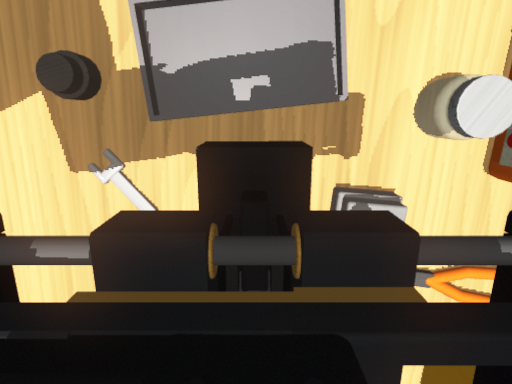

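```bash
python3 -c "
from h import *
mv(.5503,.3825,.12,98.2)
"
```

```text
-> 0.550,0.383,0.099 yaw98.2: t [14.07  5.4  10.97] r [ 0.001 -0.001 -0.099] rows~4.5
```

Call:
{"method": "send_rows", "body": {
  "deltas": [
    {"tx":3,"ty":1,"tz":0.5,"rx":0,"ry":0,"rz":-0.05},
    {"tx":6.5,"ty":2.5,"tz":3,"rx":0,"ry":0,"rz":-0.1},
    {"tx":10,"ty":4,"tz":6,"rx":0,"ry":0,"rz":-0.1},
    {"tx":13,"ty":5,"tz":9,"rx":0,"ry":0,"rz":-0.1},
    {"tx":14.1,"ty":5.4,"tz":11,"rx":0,"ry":0,"rz":-0.1}
  ]
}}

```text
time: 10.67
position: [0.5549, 0.3802, 0.0978]
tool_rot: [0.661, 0.75, 0.001, 0.001]
ft_force: [0.4, -1.1, -1.0]
grip_width: 0.0137
```

```bash
python3 -c "
from h import *
obs();mv(.5503,.3825,.0495,98.2)
"
```

```text
t 10.67 pos [0.5549 0.3802 0.0978] yaw 97.24 F [ 0.4 -1.1 -1. ] w 0.0137 tilt [0.0011 0.003 ] q6 0.31
-> 0.550,0.383,0.029 yaw98.2: t [ 0.27 -0.45  6.88] r [ 0.003 -0.001 -0.017] rows~1.7
```

Call:
{"method": "send_rows", "body": {
  "deltas": [
    {"tx":0.15,"ty":-0.3,"tz":1.5,"rx":0,"ry":0,"rz":-0.01},
    {"tx":0.15,"ty":-0.3,"tz":3,"rx":0,"ry":0,"rz":-0.01},
    {"tx":0.15,"ty":-0.3,"tz":4.5,"rx":0,"ry":0,"rz":-0.01},
    {"tx":0.15,"ty":-0.3,"tz":5.5,"rx":0,"ry":0,"rz":-0.01}
  ]
}}

```text
time: 11.0
position: [0.5493, 0.3782, 0.0415]
tool_rot: [0.657, 0.754, -0.001, -0.0]
ft_force: [-0.7, -0.4, -1.7]
grip_width: 0.0137
```

```bash
python3 -c "
from h import *
obs();mv(.5503,.3825,.0485,98.2)
"
```

```text
t 11.00 pos [0.5493 0.3782 0.0415] yaw 97.81 F [-0.7 -0.4 -1.7] w 0.0137 tilt [-0.0013 -0.0028] q6 0.30
-> 0.550,0.383,0.028 yaw98.2: t [0.41 0.16 1.35] r [-0.003  0.001 -0.007] rows~0.3
```

Call:
{"method": "send_rows", "body": {
  "deltas": [
    {"tx":0.3,"ty":0.1,"tz":0.7,"rx":0,"ry":0,"rz":0},
    {"tx":0.3,"ty":0.1,"tz":1.3,"rx":0,"ry":0,"rz":0},
    {"tx":0.3,"ty":0.1,"tz":1.3,"rx":0,"ry":0,"rz":0}
  ]
}}

```text
time: 11.25
position: [0.5504, 0.382, 0.0299]
tool_rot: [0.657, 0.754, -0.001, -0.0]
ft_force: [0.2, 0.3, -0.2]
grip_width: 0.014
```

Call:
{"method": "send_rows", "body": {
  "deltas": [
    {"tx":0,"ty":0,"tz":0,"rx":0,"ry":0,"rz":0},
    {"tx":0,"ty":0,"tz":0,"rx":0,"ry":0,"rz":0},
    {"tx":0,"ty":0,"tz":0,"rx":0,"ry":0,"rz":0},
    {"tx":0,"ty":0,"tz":0,"rx":0,"ry":0,"rz":0}
  ],
  "claw": 3
}}

```text
time: 11.58
position: [0.5512, 0.3828, 0.0319]
tool_rot: [0.656, 0.754, 0.001, 0.0]
ft_force: [0.0, 0.1, 1.0]
grip_width: 0.0282
```

Call:
{"method": "send_rows", "body": {
  "deltas": [
    {"tx":0,"ty":0,"tz":-2,"rx":0,"ry":0,"rz":0},
    {"tx":0,"ty":0,"tz":-5,"rx":0,"ry":0,"rz":0},
    {"tx":0,"ty":0,"tz":-9,"rx":0,"ry":0,"rz":0},
    {"tx":0,"ty":0,"tz":-13,"rx":0,"ry":0,"rz":0},
    {"tx":0,"ty":0,"tz":-17,"rx":0,"ry":0,"rz":0}
  ]
}}

```text
time: 12.0
position: [0.5502, 0.3824, 0.2029]
tool_rot: [0.656, 0.754, 0.0, 0.0]
ft_force: [0.8, 1.1, 0.6]
grip_width: 0.0297
```

```bash
python3 -c "
from h import *
o=obs();o,c,W=wcap('w6')
comps(W,.036,.052,(.3,.65,.25,.5))
mv(.50,.05,.24,50)
mv(.436,-.28,.24,-15)
"
```

```text
t 12.00 pos [0.5502 0.3824 0.2029] yaw 97.96 F [0.8 1.1 0.6] w 0.0297 tilt [0.     0.0001] q6 0.30
  z0.036-0.052 n4122 c [551.2 381.6] wh [96.9 63.1] long-axis ang -82.0 zmed 0.0448
  z0.036-0.052 n329 c [303.7 340.8] wh [31.   7.4] long-axis ang -90.0 zmed 0.0474
-> 0.500,0.050,0.220 yaw50.0: t [-32.41 -10.11  -0.98] r [ 0.014 -0.012  0.837] rows~8.1
-> 0.436,-0.280,0.220 yaw-15.0: t [-64.2  -21.03  -1.33] r [ 0.006 -0.02   1.972] rows~16.2
```

View pics/w6.png

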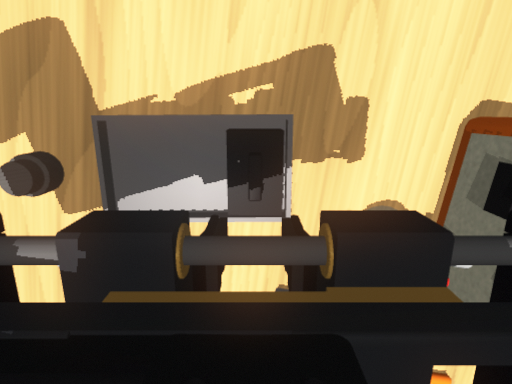

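```bash
python3 -c "
from h import *
mv(.424,-.24,.20,-21.4)
"
```

```text
-> 0.424,-0.240,0.180 yaw-21.4: t [-60.09 -21.73   2.68] r [ 0.005 -0.021  2.084] rows~16.7
```

Call:
{"method": "send_rows", "body": {
  "deltas": [
    {"tx":-3.6,"ty":-1.3,"tz":0,"rx":0,"ry":0,"rz":0.12},
    {"tx":-7.3,"ty":-2.6,"tz":0,"rx":0,"ry":0,"rz":0.24},
    {"tx":-11,"ty":-4,"tz":0,"rx":0,"ry":0,"rz":0.36},
    {"tx":-14.7,"ty":-5.3,"tz":0,"rx":0,"ry":0,"rz":0.48},
    {"tx":-18.4,"ty":-6.6,"tz":0,"rx":0,"ry":0,"rz":0.6}
  ],
  "claw": 4
}}

```text
time: 12.47
position: [0.51, 0.1898, 0.2014]
tool_rot: [0.851, 0.525, 0.001, 0.0]
ft_force: [-0.1, -0.5, -0.7]
grip_width: 0.0402
```

```bash
python3 -c "
from h import *
mv(.424,-.24,.20,-21.4)
"
```

```text
-> 0.424,-0.240,0.180 yaw-21.4: t [-42.26  11.63   2.17] r [ 0.000e+00 -1.000e-03  1.478e+00] rows~11.8
```

Call:
{"method": "send_rows", "body": {
  "deltas": [
    {"tx":-3.8,"ty":1.1,"tz":0.2,"rx":0,"ry":0,"rz":0.12},
    {"tx":-7.6,"ty":2.1,"tz":0.4,"rx":0,"ry":0,"rz":0.24},
    {"tx":-11.4,"ty":3.1,"tz":0.6,"rx":0,"ry":0,"rz":0.36},
    {"tx":-15.2,"ty":4.2,"tz":0.8,"rx":0,"ry":0,"rz":0.48},
    {"tx":-19,"ty":5.2,"tz":1,"rx":0,"ry":0,"rz":0.6}
  ]
}}

```text
time: 12.88
position: [0.4724, -0.0039, 0.1914]
tool_rot: [0.968, 0.249, 0.001, 0.001]
ft_force: [0.3, -0.2, 0.3]
grip_width: 0.0398
```

```bash
python3 -c "
from h import *
o,c,W=wcap('w7')
for r in ((.4,.8,-.15,.3),):
  comps(W,.062,.074,r,200);comps(W,.004,.014,r,200);comps(W,.016,.022,r,10)
mv(.424,-.24,.20,-21.4)
"
```

```text
z0.062-0.074 n10654 c [633.   18.5] wh [178.1  79.9] long-axis ang 87.2 zmed 0.0708
  z0.004-0.014 n26088 c [522.4  45.7] wh [222.4 156.1] long-axis ang 87.1 zmed 0.0088
  z0.004-0.014 n480 c [414.6 129.4] wh [41.5 29.1] long-axis ang 89.8 zmed 0.0080
  z0.016-0.022 n168 c [583.4 147.7] wh [24.5  6.8] long-axis ang -4.4 zmed 0.0204
  z0.016-0.022 n174 c [582.1  77.5] wh [29.2  8.6] long-axis ang 2.2 zmed 0.0206
  z0.016-0.022 n162 c [579.1   9.8] wh [29.3 11.5] long-axis ang -10.2 zmed 0.0207
  z0.016-0.022 n163 c [576.5 -60. ] wh [30.8 12.3] long-axis ang -10.6 zmed 0.0205
-> 0.424,-0.240,0.180 yaw-21.4: t [-15.09  17.94   1.26] r [0.005 0.001 0.869] rows~7.0
```

View pics/w7.png

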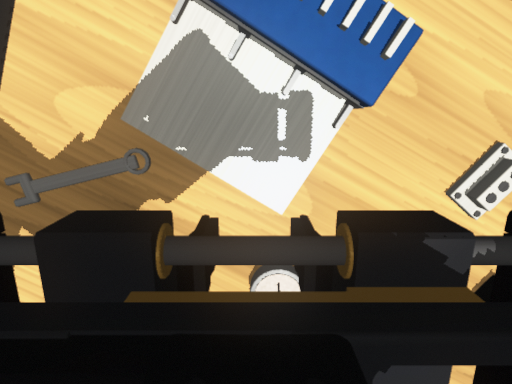

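The bare head from C1 shows at (490,180), and the bridge's bed and four noses are clear. The bridge origin is about (594.5,42.6) with yaw about -2.8°. Now C3.

Call:
{"method": "send_rows", "body": {
  "deltas": [
    {"tx":-2.2,"ty":2.6,"tz":0.2,"rx":0,"ry":0,"rz":0.12},
    {"tx":-4.5,"ty":5.3,"tz":0.4,"rx":0,"ry":0,"rz":0.24},
    {"tx":-6.8,"ty":8,"tz":0.6,"rx":0,"ry":0,"rz":0.36},
    {"tx":-9,"ty":10.7,"tz":0.8,"rx":0,"ry":0,"rz":0.48},
    {"tx":-11.2,"ty":13.4,"tz":1,"rx":0,"ry":0,"rz":0.6}
  ]
}}

```text
time: 13.35
position: [0.4401, -0.1753, 0.1813]
tool_rot: [0.999, -0.048, 0.001, 0.0]
ft_force: [-0.1, 0.4, -0.2]
grip_width: 0.0398
```

```bash
python3 -c "
from h import *
mv(.424,-.2403,.12,-21.4)
o,c,W=wcap('w8')
r=(.35,.72,-.45,-.15)
comps(W,.055,.07,r,100);comps(W,.02,.045,r,200)
mv(.424,-.2403,.12,-21.4)
"
```

```text
-> 0.424,-0.240,0.099 yaw-21.4: t [-0.99  6.62  8.18] r [ 0.    -0.001  0.278] rows~2.5
  z0.055-0.07 n920 c [ 449.  -377.1] wh [50.  15.6] long-axis ang -7.3 zmed 0.0624
  z0.055-0.07 n723 c [ 423.7 -239.9] wh [50.2 14.4] long-axis ang -21.7 zmed 0.0625
  z0.02-0.045 n1173 c [ 586.5 -258.3] wh [40.2 24.4] long-axis ang -11.8 zmed 0.0328
  z0.02-0.045 n702 c [ 552.2 -438.7] wh [39.6 21.6] long-axis ang 55.4 zmed 0.0242
  z0.02-0.045 n5082 c [ 448.9 -377.6] wh [97.1 64.9] long-axis ang -8.7 zmed 0.0387
  z0.02-0.045 n4260 c [ 423.5 -240.3] wh [97.1 64. ] long-axis ang -21.4 zmed 0.0387
-> 0.424,-0.240,0.099 yaw-21.4: t [-1.09  5.92  8.21] r [ 0.006 -0.004  0.27 ] rows~2.4
```

View pics/w8.png

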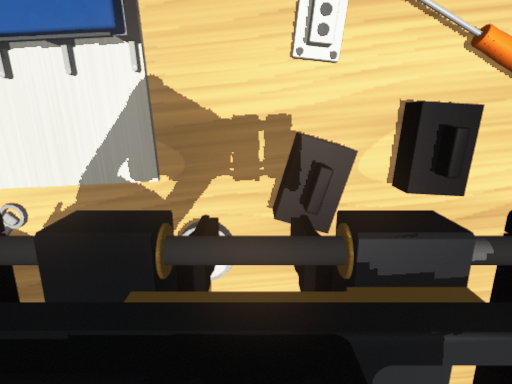

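Call:
{"method": "send_rows", "body": {
  "deltas": [
    {"tx":-0.5,"ty":3,"tz":2,"rx":0,"ry":0,"rz":0.12},
    {"tx":-1,"ty":6,"tz":5,"rx":0,"ry":0,"rz":0.24},
    {"tx":-1.1,"ty":6.2,"tz":8,"rx":0,"ry":0,"rz":0.28},
    {"tx":-1.1,"ty":6.2,"tz":8.2,"rx":0,"ry":0,"rz":0.28}
  ]
}}

```text
time: 13.73
position: [0.4212, -0.2341, 0.0953]
tool_rot: [0.983, -0.185, -0.003, -0.002]
ft_force: [-0.6, 0.8, 0.1]
grip_width: 0.0399
```

```bash
python3 -c "
from h import *
obs();mv(.4238,-.2403,.0415,-21.4)
"
```

```text
t 13.73 pos [ 0.4212 -0.2341  0.0953] yaw -21.38 F [-0.6  0.8  0.1] w 0.0399 tilt [-0.0073 -0.0026] q6 1.20
-> 0.424,-0.240,0.021 yaw-21.4: t [0.52 0.51 7.42] r [-0.003  0.007  0.   ] rows~1.8
```

Call:
{"method": "send_rows", "body": {
  "deltas": [
    {"tx":0.3,"ty":0.4,"tz":2,"rx":0,"ry":0,"rz":0},
    {"tx":0.3,"ty":0.4,"tz":3,"rx":0,"ry":0,"rz":0},
    {"tx":0.3,"ty":0.4,"tz":3,"rx":0,"ry":0,"rz":0},
    {"tx":0.3,"ty":0.4,"tz":3,"rx":0,"ry":0,"rz":0},
    {"tx":0.3,"ty":0.4,"tz":3,"rx":0,"ry":0,"rz":0}
  ]
}}

```text
time: 14.15
position: [0.426, -0.239, 0.0701]
tool_rot: [0.983, -0.183, 0.001, 0.0]
ft_force: [0.0, 0.1, 1.0]
grip_width: 0.0401
```

```bash
python3 -c "
from h import *
obs();mv(.4238,-.2403,.0415,-21.4)
"
```

```text
t 14.15 pos [ 0.426  -0.239   0.0701] yaw -21.10 F [0.  0.1 1. ] w 0.0401 tilt [0.0017 0.0006] q6 1.20
-> 0.424,-0.240,0.021 yaw-21.4: t [-0.16  0.19  4.91] r [ 0.001 -0.002  0.005] rows~1.2
```

Call:
{"method": "send_rows", "body": {
  "deltas": [
    {"tx":-0.15,"ty":0.15,"tz":2,"rx":0,"ry":0,"rz":0},
    {"tx":-0.15,"ty":0.15,"tz":4,"rx":0,"ry":0,"rz":0},
    {"tx":-0.15,"ty":0.15,"tz":4.8,"rx":0,"ry":0,"rz":0},
    {"tx":-0.15,"ty":0.15,"tz":4.8,"rx":0,"ry":0,"rz":0}
  ]
}}

```text
time: 14.48
position: [0.4229, -0.2394, 0.0204]
tool_rot: [0.983, -0.184, -0.001, -0.001]
ft_force: [0.6, 0.0, 0.2]
grip_width: 0.0398
```

Call:
{"method": "send_rows", "body": {
  "deltas": [
    {"tx":0,"ty":0,"tz":0,"rx":0,"ry":0,"rz":0},
    {"tx":0,"ty":0,"tz":0,"rx":0,"ry":0,"rz":0},
    {"tx":0,"ty":0,"tz":0,"rx":0,"ry":0,"rz":0},
    {"tx":0,"ty":0,"tz":0,"rx":0,"ry":0,"rz":0},
    {"tx":0,"ty":0,"tz":0,"rx":0,"ry":0,"rz":0}
  ],
  "claw": 0
}}

```text
time: 14.9
position: [0.4236, -0.2404, 0.0215]
tool_rot: [0.983, -0.184, 0.001, 0.0]
ft_force: [0.1, 0.1, 0.8]
grip_width: 0.0146
```

Call:
{"method": "send_rows", "body": {
  "deltas": [
    {"tx":0,"ty":0,"tz":0,"rx":0,"ry":0,"rz":0},
    {"tx":0,"ty":0,"tz":0,"rx":0,"ry":0,"rz":0},
    {"tx":0,"ty":0,"tz":-1,"rx":0,"ry":0,"rz":0},
    {"tx":0,"ty":0,"tz":-3,"rx":0,"ry":0,"rz":0},
    {"tx":0,"ty":0,"tz":-6,"rx":0,"ry":0,"rz":0}
  ]
}}

```text
time: 15.32
position: [0.4215, -0.2389, 0.0801]
tool_rot: [0.983, -0.184, -0.003, -0.002]
ft_force: [0.5, -0.2, -0.8]
grip_width: 0.0137
```

Call:
{"method": "send_rows", "body": {
  "deltas": [
    {"tx":0,"ty":0,"tz":-4,"rx":0,"ry":0,"rz":0},
    {"tx":0,"ty":0,"tz":-8,"rx":0,"ry":0,"rz":0},
    {"tx":0,"ty":0,"tz":-11,"rx":0,"ry":0,"rz":0},
    {"tx":0,"ty":0,"tz":-11,"rx":0,"ry":0,"rz":0}
  ]
}}

```text
time: 15.65
position: [0.4264, -0.243, 0.1974]
tool_rot: [0.983, -0.184, 0.006, 0.004]
ft_force: [1.1, -0.0, 0.2]
grip_width: 0.0137
```

```bash
python3 -c "
from h import *
obs();mv(.481,.3725,.22,98.2)
"
```

```text
t 15.65 pos [ 0.4264 -0.243   0.1974] yaw -21.19 F [ 1.1 -0.   0.2] w 0.0137 tilt [0.0129 0.0051] q6 1.19
-> 0.481,0.372,0.200 yaw98.2: t [-17.16 -59.36  -0.74] r [ 0.017 -0.003 -2.084] rows~16.7
```

Call:
{"method": "send_rows", "body": {
  "deltas": [
    {"tx":-1,"ty":-3.5,"tz":0,"rx":0,"ry":0,"rz":-0.12},
    {"tx":-2,"ty":-7,"tz":0,"rx":0,"ry":0,"rz":-0.24},
    {"tx":-3,"ty":-10.5,"tz":0,"rx":0,"ry":0,"rz":-0.36},
    {"tx":-4,"ty":-14,"tz":0,"rx":0,"ry":0,"rz":-0.48},
    {"tx":-5,"ty":-17.5,"tz":0,"rx":0,"ry":0,"rz":-0.6}
  ]
}}

```text
time: 16.07
position: [0.439, -0.0573, 0.1906]
tool_rot: [0.993, 0.117, -0.0, -0.0]
ft_force: [0.7, -0.3, -1.0]
grip_width: 0.0137
```

```bash
python3 -c "
from h import *
obs();mv(.481,.3725,.22,98.2)
"
```

```text
t 16.07 pos [ 0.439  -0.0573  0.1906] yaw 13.45 F [ 0.7 -0.3 -1. ] w 0.0137 tilt [-0.0009 -0.0006] q6 0.95
-> 0.481,0.372,0.200 yaw98.2: t [ 14.08 -40.82  -0.87] r [-1.000e-03  0.000e+00 -1.479e+00] rows~11.8
```

Call:
{"method": "send_rows", "body": {
  "deltas": [
    {"tx":1.2,"ty":-3.5,"tz":-0.2,"rx":0,"ry":0,"rz":-0.12},
    {"tx":2.4,"ty":-7,"tz":-0.5,"rx":0,"ry":0,"rz":-0.24},
    {"tx":3.6,"ty":-10.5,"tz":-0.8,"rx":0,"ry":0,"rz":-0.36},
    {"tx":4.8,"ty":-14,"tz":-0.8,"rx":0,"ry":0,"rz":-0.48},
    {"tx":6,"ty":-17.5,"tz":-0.8,"rx":0,"ry":0,"rz":-0.6}
  ]
}}

```text
time: 16.48
position: [0.4576, 0.1269, 0.1988]
tool_rot: [0.914, 0.406, -0.0, -0.0]
ft_force: [0.8, -0.6, -0.6]
grip_width: 0.0138
```

```bash
python3 -c "
from h import *
obs();mv(.481,.3725,.22,98.2)
"
```

```text
t 16.48 pos [0.4576 0.1269 0.1988] yaw 47.89 F [ 0.8 -0.6 -0.6] w 0.0138 tilt [-0.0007 -0.0004] q6 0.77
-> 0.481,0.372,0.200 yaw98.2: t [ 19.79 -14.74  -0.08] r [-0.001  0.    -0.878] rows~7.0
```

Call:
{"method": "send_rows", "body": {
  "deltas": [
    {"tx":2.8,"ty":-2.1,"tz":0,"rx":0,"ry":0,"rz":-0.12},
    {"tx":5.6,"ty":-4.2,"tz":0,"rx":0,"ry":0,"rz":-0.24},
    {"tx":8.5,"ty":-6.3,"tz":0,"rx":0,"ry":0,"rz":-0.36},
    {"tx":11.3,"ty":-8.4,"tz":0,"rx":0,"ry":0,"rz":-0.48},
    {"tx":14,"ty":-10.5,"tz":0,"rx":0,"ry":0,"rz":-0.6}
  ]
}}

```text
time: 16.9
position: [0.4746, 0.3009, 0.1983]
tool_rot: [0.753, 0.658, -0.001, -0.0]
ft_force: [0.7, -0.6, -0.1]
grip_width: 0.014
```

```bash
python3 -c "
from h import *
obs();mv(.481,.3725,.12,98.2)
"
```

```text
t 16.90 pos [0.4746 0.3009 0.1983] yaw 82.28 F [ 0.7 -0.6 -0.1] w 0.0140 tilt [-0.0009 -0.0013] q6 0.50
-> 0.481,0.372,0.099 yaw98.2: t [ 7.19 -0.32  9.87] r [-0.001  0.001 -0.278] rows~2.9
```

Call:
{"method": "send_rows", "body": {
  "deltas": [
    {"tx":2.5,"ty":-0.1,"tz":0,"rx":0,"ry":0,"rz":-0.12},
    {"tx":5,"ty":-0.2,"tz":2,"rx":0,"ry":0,"rz":-0.24},
    {"tx":6.9,"ty":-0.3,"tz":5,"rx":0,"ry":0,"rz":-0.27},
    {"tx":6.9,"ty":-0.3,"tz":8,"rx":0,"ry":0,"rz":-0.27},
    {"tx":6.9,"ty":-0.3,"tz":9.5,"rx":0,"ry":0,"rz":-0.27}
  ]
}}

```text
time: 17.32
position: [0.4793, 0.3679, 0.0999]
tool_rot: [0.659, 0.752, -0.003, -0.001]
ft_force: [-1.2, -0.8, -1.7]
grip_width: 0.0138
```

```bash
python3 -c "
from h import *
obs();mv(.481,.3725,.0495,98.2)
"
```

```text
t 17.32 pos [0.4793 0.3679 0.0999] yaw 97.53 F [-1.2 -0.8 -1.7] w 0.0138 tilt [-0.0023 -0.0062] q6 0.34
-> 0.481,0.372,0.029 yaw98.2: t [0.45 0.27 7.08] r [-0.006  0.002 -0.012] rows~1.7
```

Call:
{"method": "send_rows", "body": {
  "deltas": [
    {"tx":0.2,"ty":0.1,"tz":1.5,"rx":0,"ry":0,"rz":-0.01},
    {"tx":0.2,"ty":0.1,"tz":3,"rx":0,"ry":0,"rz":-0.01},
    {"tx":0.2,"ty":0.1,"tz":4,"rx":0,"ry":0,"rz":-0.01},
    {"tx":0.2,"ty":0.1,"tz":4,"rx":0,"ry":0,"rz":-0.01},
    {"tx":0.2,"ty":0.1,"tz":4,"rx":0,"ry":0,"rz":-0.01}
  ]
}}

```text
time: 17.73
position: [0.4824, 0.3697, 0.0633]
tool_rot: [0.656, 0.754, -0.001, -0.0]
ft_force: [-0.6, 0.1, -1.3]
grip_width: 0.0135
```

```bash
python3 -c "
from h import *
obs();mv(.481,.3725,.0485,98.2)
"
```

```text
t 17.73 pos [0.4824 0.3697 0.0633] yaw 97.96 F [-0.6  0.1 -1.3] w 0.0135 tilt [-0.0007 -0.0018] q6 0.33
-> 0.481,0.372,0.028 yaw98.2: t [ 0.3  -0.09  3.53] r [-0.002  0.001 -0.004] rows~0.8
```

Call:
{"method": "send_rows", "body": {
  "deltas": [
    {"tx":0.2,"ty":-0.1,"tz":1.5,"rx":0,"ry":0,"rz":0},
    {"tx":0.2,"ty":-0.1,"tz":2.5,"rx":0,"ry":0,"rz":0},
    {"tx":0.2,"ty":-0.1,"tz":3.4,"rx":0,"ry":0,"rz":0},
    {"tx":0.2,"ty":-0.1,"tz":3.4,"rx":0,"ry":0,"rz":0}
  ]
}}

```text
time: 18.07
position: [0.4807, 0.3713, 0.0285]
tool_rot: [0.656, 0.754, -0.001, -0.001]
ft_force: [-0.5, -0.2, -0.7]
grip_width: 0.0135
```

Call:
{"method": "send_rows", "body": {
  "deltas": [
    {"tx":0,"ty":0,"tz":0,"rx":0,"ry":0,"rz":0},
    {"tx":0,"ty":0,"tz":0,"rx":0,"ry":0,"rz":0},
    {"tx":0,"ty":0,"tz":0,"rx":0,"ry":0,"rz":0},
    {"tx":0,"ty":0,"tz":0,"rx":0,"ry":0,"rz":0}
  ],
  "claw": 3
}}

```text
time: 18.4
position: [0.4823, 0.3723, 0.0306]
tool_rot: [0.656, 0.754, 0.001, 0.0]
ft_force: [-0.3, 0.3, 0.7]
grip_width: 0.0281
```

Call:
{"method": "send_rows", "body": {
  "deltas": [
    {"tx":0,"ty":0,"tz":-2,"rx":0,"ry":0,"rz":0},
    {"tx":0,"ty":0,"tz":-5,"rx":0,"ry":0,"rz":0},
    {"tx":0,"ty":0,"tz":-9,"rx":0,"ry":0,"rz":0},
    {"tx":0,"ty":0,"tz":-13,"rx":0,"ry":0,"rz":0},
    {"tx":0,"ty":0,"tz":-17,"rx":0,"ry":0,"rz":0}
  ]
}}

```text
time: 18.82
position: [0.4814, 0.3718, 0.2019]
tool_rot: [0.656, 0.754, -0.0, -0.0]
ft_force: [1.4, 1.0, 0.2]
grip_width: 0.0303
```

```bash
python3 -c "
from h import *
o=obs();o,c,W=wcap('w9')
comps(W,.036,.052,(.3,.65,.25,.5))
mv(.449,-.377,.20,-8.7)
"
```

```text
t 18.82 pos [0.4814 0.3718 0.2019] yaw 97.96 F [1.4 1.  0.2] w 0.0303 tilt [ 0.     -0.0001] q6 0.34
  z0.036-0.052 n3997 c [551.1 382.1] wh [96.2 63.4] long-axis ang -82.1 zmed 0.0448
  z0.036-0.052 n4140 c [481.5 371.2] wh [96.5 63.2] long-axis ang -81.9 zmed 0.0448
  z0.036-0.052 n280 c [303.8 340.8] wh [28.9  7.5] long-axis ang 89.7 zmed 0.0485
-> 0.449,-0.377,0.180 yaw-8.7: t [-73.94 -14.18   2.52] r [ 0.006 -0.019  1.862] rows~18.1
```

View pics/w9.png

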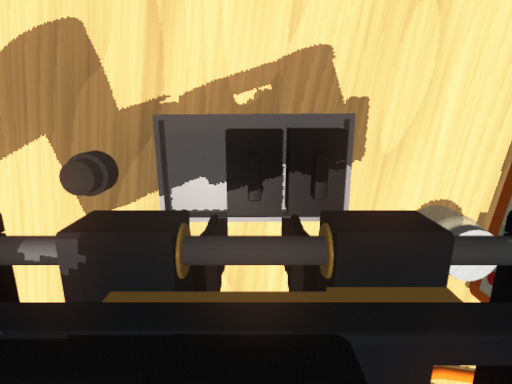

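Two covers now sit side by side in the tray, at (255,165) and (318,165). Back for the third cover.

Call:
{"method": "send_rows", "body": {
  "deltas": [
    {"tx":-4,"ty":-0.8,"tz":0,"rx":0,"ry":0,"rz":0.1},
    {"tx":-8,"ty":-1.6,"tz":0,"rx":0,"ry":0,"rz":0.2},
    {"tx":-12,"ty":-2.4,"tz":0,"rx":0,"ry":0,"rz":0.3},
    {"tx":-16,"ty":-3.2,"tz":0,"rx":0,"ry":0,"rz":0.4},
    {"tx":-20,"ty":-4,"tz":0,"rx":0,"ry":0,"rz":0.5}
  ],
  "claw": 4
}}

```text
time: 19.28
position: [0.4694, 0.1669, 0.2003]
tool_rot: [0.824, 0.567, 0.001, 0.0]
ft_force: [1.5, 0.2, -0.3]
grip_width: 0.0398
```

```bash
python3 -c "
from h import *
mv(.449,-.377,.20,-8.7)
"
```

```text
-> 0.449,-0.377,0.180 yaw-8.7: t [-51.53  17.5    2.08] r [ 1.000e-03 -1.000e-03  1.358e+00] rows~13.1
```

Call:
{"method": "send_rows", "body": {
  "deltas": [
    {"tx":-3.9,"ty":1.3,"tz":0,"rx":0,"ry":0,"rz":0.11},
    {"tx":-7.8,"ty":2.6,"tz":0,"rx":0,"ry":0,"rz":0.22},
    {"tx":-11.7,"ty":4,"tz":0,"rx":0,"ry":0,"rz":0.33},
    {"tx":-15.6,"ty":5.3,"tz":0,"rx":0,"ry":0,"rz":0.44},
    {"tx":-19.5,"ty":6.6,"tz":0.5,"rx":0,"ry":0,"rz":0.55}
  ]
}}

```text
time: 19.7
position: [0.4631, -0.0395, 0.196]
tool_rot: [0.947, 0.321, 0.001, 0.001]
ft_force: [1.0, -0.1, 0.4]
grip_width: 0.0402
```

```bash
python3 -c "
from h import *
mv(.449,-.377,.20,-8.7)
"
```

```text
-> 0.449,-0.377,0.180 yaw-8.7: t [-21.67  25.91   1.68] r [ 0.002 -0.003  0.806] rows~8.1
```

Call:
{"method": "send_rows", "body": {
  "deltas": [
    {"tx":-2.7,"ty":3.2,"tz":0.2,"rx":0,"ry":0,"rz":0.11},
    {"tx":-5.4,"ty":6.4,"tz":0.4,"rx":0,"ry":0,"rz":0.22},
    {"tx":-8.1,"ty":9.6,"tz":0.6,"rx":0,"ry":0,"rz":0.33},
    {"tx":-10.8,"ty":12.8,"tz":0.8,"rx":0,"ry":0,"rz":0.44},
    {"tx":-13.5,"ty":16,"tz":1,"rx":0,"ry":0,"rz":0.55}
  ]
}}

```text
time: 20.12
position: [0.4537, -0.2475, 0.1852]
tool_rot: [0.999, 0.052, 0.0, 0.0]
ft_force: [0.5, 0.6, -0.8]
grip_width: 0.0402
```

```bash
python3 -c "
from h import *
o,c,W=wcap('w10')
r=(.35,.72,-.45,-.15)
comps(W,.055,.07,r,100);comps(W,.036,.045,r,200);comps(W,.024,.036,r,100);comps(W,.008,.018,r,100)
mv(.449,-.377,.12,-8.7)
"
```

```text
z0.055-0.07 n610 c [ 453.2 -377.9] wh [41.7 14.5] long-axis ang -8.0 zmed 0.0624
  z0.036-0.045 n2967 c [ 449.1 -377.7] wh [96.8 64.2] long-axis ang -8.5 zmed 0.0388
  z0.024-0.036 n1486 c [ 600.1 -219.6] wh [57.3 24.2] long-axis ang -11.0 zmed 0.0329
  z0.024-0.036 n330 c [ 552.7 -438.9] wh [37.3 14.5] long-axis ang 52.3 zmed 0.0252
  z0.024-0.036 n301 c [ 453.6 -346.6] wh [96.6  1.5] long-axis ang -8.7 zmed 0.0303
  z0.008-0.018 n2011 c [ 599.5 -219.4] wh [80.1 50.2] long-axis ang -11.0 zmed 0.0128
  z0.008-0.018 n703 c [ 579.6 -402.1] wh [135.3  23.6] long-axis ang 52.0 zmed 0.0159
  z0.008-0.018 n218 c [ 453.5 -346.4] wh [97.1  1.6] long-axis ang -8.6 zmed 0.0130
-> 0.449,-0.377,0.099 yaw-8.7: t [-1.81 11.8   8.71] r [ 0.01  -0.005  0.248] rows~3.5
```

View pics/w10.png

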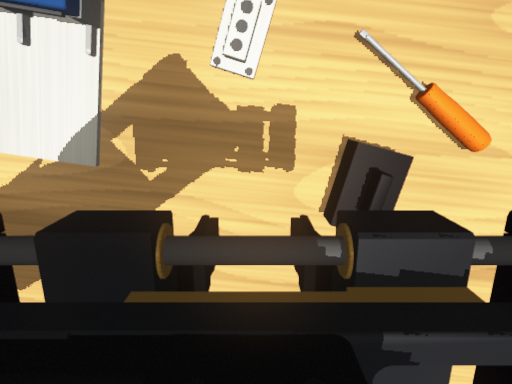

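The C1 head has been knocked: it's now near (600,-219.5). Continuing with C2.

Call:
{"method": "send_rows", "body": {
  "deltas": [
    {"tx":-0.6,"ty":4,"tz":1,"rx":0,"ry":0,"rz":0.1},
    {"tx":-1.2,"ty":8,"tz":3,"rx":0,"ry":0,"rz":0.2},
    {"tx":-1.7,"ty":11.4,"tz":6,"rx":0,"ry":0,"rz":0.25},
    {"tx":-1.7,"ty":11.7,"tz":8.5,"rx":0,"ry":0,"rz":0.25},
    {"tx":-1.7,"ty":11.7,"tz":8.5,"rx":0,"ry":0,"rz":0.25}
  ]
}}

```text
time: 20.58
position: [0.4475, -0.364, 0.095]
tool_rot: [0.997, -0.072, -0.003, -0.003]
ft_force: [-0.9, 0.4, -0.8]
grip_width: 0.0401
```

```bash
python3 -c "
from h import *
obs();mv(.449,-.3777,.0415,-8.7)
"
```

```text
t 20.58 pos [ 0.4475 -0.364   0.095 ] yaw -8.21 F [-0.9  0.4 -0.8] w 0.0401 tilt [-0.0058 -0.0047] q6 0.84
-> 0.449,-0.378,0.021 yaw-8.7: t [0.39 1.37 7.39] r [-0.005  0.006  0.009] rows~1.8
```

Call:
{"method": "send_rows", "body": {
  "deltas": [
    {"tx":0.2,"ty":0.9,"tz":1.5,"rx":0,"ry":0,"rz":0.005},
    {"tx":0.2,"ty":0.9,"tz":2.5,"rx":0,"ry":0,"rz":0.005},
    {"tx":0.2,"ty":0.9,"tz":2.5,"rx":0,"ry":0,"rz":0.005},
    {"tx":0.2,"ty":0.9,"tz":2.5,"rx":0,"ry":0,"rz":0.005},
    {"tx":0.2,"ty":0.9,"tz":2.5,"rx":0,"ry":0,"rz":0.005}
  ]
}}

```text
time: 21.0
position: [0.4513, -0.3719, 0.076]
tool_rot: [0.997, -0.072, 0.0, 0.0]
ft_force: [-0.3, 0.7, 1.0]
grip_width: 0.0399
```

```bash
python3 -c "
from h import *
obs();mv(.449,-.3777,.0415,-8.7)
"
```

```text
t 21.00 pos [ 0.4513 -0.3719  0.076 ] yaw -8.25 F [-0.3  0.7  1. ] w 0.0399 tilt [0.0008 0.0006] q6 0.83
-> 0.449,-0.378,0.021 yaw-8.7: t [-0.15  0.6   5.5 ] r [ 0.001 -0.001  0.008] rows~1.3
```

Call:
{"method": "send_rows", "body": {
  "deltas": [
    {"tx":-0.15,"ty":0.55,"tz":2,"rx":0,"ry":0,"rz":0.007},
    {"tx":-0.15,"ty":0.55,"tz":4,"rx":0,"ry":0,"rz":0.007},
    {"tx":-0.15,"ty":0.55,"tz":5.4,"rx":0,"ry":0,"rz":0.007},
    {"tx":-0.15,"ty":0.55,"tz":5.4,"rx":0,"ry":0,"rz":0.007}
  ]
}}

```text
time: 21.33
position: [0.4476, -0.3761, 0.0196]
tool_rot: [0.997, -0.076, -0.001, -0.001]
ft_force: [0.9, 0.6, 0.8]
grip_width: 0.04
```

Call:
{"method": "send_rows", "body": {
  "deltas": [
    {"tx":0,"ty":0,"tz":0,"rx":0,"ry":0,"rz":0},
    {"tx":0,"ty":0,"tz":0,"rx":0,"ry":0,"rz":0},
    {"tx":0,"ty":0,"tz":0,"rx":0,"ry":0,"rz":0},
    {"tx":0,"ty":0,"tz":0,"rx":0,"ry":0,"rz":0},
    {"tx":0,"ty":0,"tz":0,"rx":0,"ry":0,"rz":0}
  ],
  "claw": 0
}}

```text
time: 21.75
position: [0.449, -0.3782, 0.0219]
tool_rot: [0.997, -0.076, 0.001, 0.001]
ft_force: [0.4, 0.6, 0.6]
grip_width: 0.0147
```

Call:
{"method": "send_rows", "body": {
  "deltas": [
    {"tx":0,"ty":0,"tz":0,"rx":0,"ry":0,"rz":0},
    {"tx":0,"ty":0,"tz":0,"rx":0,"ry":0,"rz":0},
    {"tx":0,"ty":0,"tz":-1,"rx":0,"ry":0,"rz":0},
    {"tx":0,"ty":0,"tz":-3,"rx":0,"ry":0,"rz":0},
    {"tx":0,"ty":0,"tz":-6,"rx":0,"ry":0,"rz":0}
  ]
}}

```text
time: 22.17
position: [0.4468, -0.3761, 0.0794]
tool_rot: [0.997, -0.076, -0.002, -0.002]
ft_force: [-0.5, 0.0, -0.4]
grip_width: 0.0139
```

Call:
{"method": "send_rows", "body": {
  "deltas": [
    {"tx":0,"ty":0,"tz":-4,"rx":0,"ry":0,"rz":0},
    {"tx":0,"ty":0,"tz":-8,"rx":0,"ry":0,"rz":0},
    {"tx":0,"ty":0,"tz":-11.5,"rx":0,"ry":0,"rz":0},
    {"tx":0,"ty":0,"tz":-11.5,"rx":0,"ry":0,"rz":0}
  ]
}}

```text
time: 22.5
position: [0.4518, -0.3819, 0.2043]
tool_rot: [0.997, -0.076, 0.006, 0.006]
ft_force: [0.6, -0.4, -0.5]
grip_width: 0.0138
```

```bash
python3 -c "
from h import *
obs();mv(.41,.3625,.22,98.2)
"
```

```text
t 22.50 pos [ 0.4518 -0.3819  0.2043] yaw -8.71 F [ 0.6 -0.4 -0.5] w 0.0138 tilt [0.0119 0.0108] q6 0.83
-> 0.410,0.362,0.200 yaw98.2: t [-15.41 -72.94  -0.5 ] r [ 0.019  0.002 -1.866] rows~17.9
```

Call:
{"method": "send_rows", "body": {
  "deltas": [
    {"tx":-0.8,"ty":-3.9,"tz":0,"rx":0,"ry":0,"rz":-0.1},
    {"tx":-1.6,"ty":-7.8,"tz":0,"rx":0,"ry":0,"rz":-0.2},
    {"tx":-2.4,"ty":-11.7,"tz":0,"rx":0,"ry":0,"rz":-0.3},
    {"tx":-3.2,"ty":-15.6,"tz":0,"rx":0,"ry":0,"rz":-0.4},
    {"tx":-4,"ty":-19.5,"tz":0,"rx":0,"ry":0,"rz":-0.5}
  ]
}}

```text
time: 22.92
position: [0.4375, -0.1772, 0.1958]
tool_rot: [0.985, 0.175, -0.0, -0.0]
ft_force: [0.6, 0.8, -0.8]
grip_width: 0.0136
```

```bash
python3 -c "
from h import *
obs();mv(.41,.3625,.22,98.2)
c=robot.camera('scene');save(c,'s11.png')
"
```

```text
t 22.92 pos [ 0.4375 -0.1772  0.1958] yaw 20.15 F [ 0.6  0.8 -0.8] w 0.0136 tilt [-0.0003 -0.0006] q6 0.60
-> 0.410,0.362,0.200 yaw98.2: t [ 16.01 -51.62  -0.35] r [-1.000e-03 -0.000e+00 -1.362e+00] rows~13.0
```

View pics/s11.png

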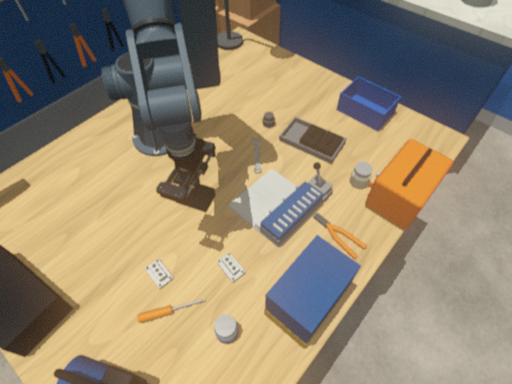

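Two heads are visible, at (160,273) and (231,267). The C3 spot at (186,236) is bare bench, so that cover was the empty one.

Call:
{"method": "send_rows", "body": {
  "deltas": [
    {"tx":1.2,"ty":-3.9,"tz":0,"rx":0,"ry":0,"rz":-0.11},
    {"tx":2.4,"ty":-7.8,"tz":0,"rx":0,"ry":0,"rz":-0.22},
    {"tx":3.6,"ty":-11.7,"tz":0,"rx":0,"ry":0,"rz":-0.33},
    {"tx":4.8,"ty":-15.6,"tz":0,"rx":0,"ry":0,"rz":-0.44},
    {"tx":6,"ty":-19.5,"tz":0,"rx":0,"ry":0,"rz":-0.55}
  ]
}}

```text
time: 23.38
position: [0.4277, 0.0262, 0.1959]
tool_rot: [0.9, 0.436, -0.0, -0.0]
ft_force: [0.6, -0.1, -1.2]
grip_width: 0.0143
```

```bash
python3 -c "
from h import *
obs();mv(.41,.3625,.22,98.2)
"
```

```text
t 23.38 pos [0.4277 0.0262 0.1959] yaw 51.67 F [ 0.6 -0.1 -1.2] w 0.0143 tilt [-0.0002 -0.0001] q6 0.47
-> 0.410,0.362,0.200 yaw98.2: t [ 25.28 -22.24  -0.36] r [-0.     0.    -0.812] rows~8.1
```

Call:
{"method": "send_rows", "body": {
  "deltas": [
    {"tx":3.1,"ty":-2.7,"tz":0,"rx":0,"ry":0,"rz":-0.11},
    {"tx":6.2,"ty":-5.4,"tz":0,"rx":0,"ry":0,"rz":-0.22},
    {"tx":9.3,"ty":-8.1,"tz":0,"rx":0,"ry":0,"rz":-0.33},
    {"tx":12.4,"ty":-10.8,"tz":0,"rx":0,"ry":0,"rz":-0.44},
    {"tx":15.5,"ty":-13.5,"tz":0,"rx":0,"ry":0,"rz":-0.55}
  ]
}}

```text
time: 23.8
position: [0.4188, 0.2318, 0.1959]
tool_rot: [0.748, 0.664, -0.0, 0.0]
ft_force: [1.3, 0.0, -1.2]
grip_width: 0.0135
```

```bash
python3 -c "
from h import *
obs();mv(.4105,.3625,.13,98.2)
"
```

```text
t 23.80 pos [0.4188 0.2318 0.1959] yaw 83.25 F [ 1.3  0.  -1.2] w 0.0135 tilt [-0.0004 -0.0001] q6 0.39
-> 0.410,0.362,0.110 yaw98.2: t [12.89 -2.36  8.64] r [-0.     0.    -0.261] rows~3.8
```

Call:
{"method": "send_rows", "body": {
  "deltas": [
    {"tx":3.5,"ty":-0.6,"tz":0,"rx":0,"ry":0,"rz":-0.1},
    {"tx":7,"ty":-1.2,"tz":0,"rx":0,"ry":0,"rz":-0.2},
    {"tx":10.5,"ty":-1.8,"tz":0,"rx":0,"ry":0,"rz":-0.26},
    {"tx":12.6,"ty":-2.3,"tz":3,"rx":0,"ry":0,"rz":-0.26},
    {"tx":12.6,"ty":-2.3,"tz":6,"rx":0,"ry":0,"rz":-0.26}
  ]
}}

```text
time: 24.22
position: [0.4139, 0.3633, 0.137]
tool_rot: [0.656, 0.755, 0.004, 0.001]
ft_force: [0.7, -0.2, -0.7]
grip_width: 0.0139
```

Call:
{"method": "send_rows", "body": {
  "deltas": [
    {"tx":0,"ty":0,"tz":2,"rx":0,"ry":0,"rz":0},
    {"tx":0,"ty":0,"tz":2.5,"rx":0,"ry":0,"rz":0},
    {"tx":0,"ty":0,"tz":2.5,"rx":0,"ry":0,"rz":0},
    {"tx":0,"ty":0,"tz":2.5,"rx":0,"ry":0,"rz":0},
    {"tx":0,"ty":0,"tz":2.5,"rx":0,"ry":0,"rz":0}
  ]
}}

```text
time: 24.63
position: [0.4135, 0.3582, 0.1123]
tool_rot: [0.657, 0.754, 0.001, 0.0]
ft_force: [-0.1, 0.1, -0.6]
grip_width: 0.0136
```

```bash
python3 -c "
from h import *
obs();mv(.4108,.3622,.049,98.2)
"
```

```text
t 24.63 pos [0.4135 0.3582 0.1123] yaw 97.80 F [-0.1  0.1 -0.6] w 0.0136 tilt [0.0011 0.0027] q6 0.37
-> 0.411,0.362,0.029 yaw98.2: t [ 0.43 -0.23  8.38] r [ 0.003 -0.001 -0.007] rows~2.0
```

Call:
{"method": "send_rows", "body": {
  "deltas": [
    {"tx":0.35,"ty":-0.2,"tz":2,"rx":0,"ry":0,"rz":-0.007},
    {"tx":0.35,"ty":-0.2,"tz":4,"rx":0,"ry":0,"rz":-0.007},
    {"tx":0.35,"ty":-0.2,"tz":5,"rx":0,"ry":0,"rz":-0.007},
    {"tx":0.35,"ty":-0.2,"tz":5,"rx":0,"ry":0,"rz":-0.007}
  ]
}}

```text
time: 24.97
position: [0.4092, 0.3604, 0.0602]
tool_rot: [0.655, 0.756, -0.001, -0.0]
ft_force: [0.1, -0.0, -1.3]
grip_width: 0.0137
```

```bash
python3 -c "
from h import *
obs();mv(.4108,.3622,.0485,98.2)
"
```

```text
t 24.97 pos [0.4092 0.3604 0.0602] yaw 98.22 F [ 0.1 -0.  -1.3] w 0.0137 tilt [-0.0009 -0.002 ] q6 0.37
-> 0.411,0.362,0.028 yaw98.2: t [0.16 0.19 3.22] r [-0.002  0.001  0.   ] rows~0.8
```

Call:
{"method": "send_rows", "body": {
  "deltas": [
    {"tx":0.1,"ty":0.1,"tz":1.5,"rx":0,"ry":0,"rz":0},
    {"tx":0.1,"ty":0.1,"tz":2.5,"rx":0,"ry":0,"rz":0},
    {"tx":0.1,"ty":0.1,"tz":3.1,"rx":0,"ry":0,"rz":0},
    {"tx":0.1,"ty":0.1,"tz":3.1,"rx":0,"ry":0,"rz":0}
  ]
}}

```text
time: 25.3
position: [0.4101, 0.3618, 0.0293]
tool_rot: [0.654, 0.756, -0.001, -0.0]
ft_force: [-0.4, 0.0, -0.6]
grip_width: 0.0139
```

Call:
{"method": "send_rows", "body": {
  "deltas": [
    {"tx":0,"ty":0,"tz":0,"rx":0,"ry":0,"rz":0},
    {"tx":0,"ty":0,"tz":0,"rx":0,"ry":0,"rz":0},
    {"tx":0,"ty":0,"tz":0,"rx":0,"ry":0,"rz":0},
    {"tx":0,"ty":0,"tz":0,"rx":0,"ry":0,"rz":0}
  ],
  "claw": 3
}}

```text
time: 25.63
position: [0.411, 0.3625, 0.0306]
tool_rot: [0.654, 0.756, 0.001, 0.0]
ft_force: [-0.5, 0.5, -0.6]
grip_width: 0.0283
```

Call:
{"method": "send_rows", "body": {
  "deltas": [
    {"tx":0,"ty":0,"tz":-2,"rx":0,"ry":0,"rz":0},
    {"tx":0,"ty":0,"tz":-5,"rx":0,"ry":0,"rz":0},
    {"tx":0,"ty":0,"tz":-9,"rx":0,"ry":0,"rz":0},
    {"tx":0,"ty":0,"tz":-13,"rx":0,"ry":0,"rz":0},
    {"tx":0,"ty":0,"tz":-17,"rx":0,"ry":0,"rz":0}
  ]
}}

```text
time: 26.05
position: [0.41, 0.362, 0.2018]
tool_rot: [0.654, 0.756, -0.0, -0.0]
ft_force: [1.9, 0.5, -0.5]
grip_width: 0.03
```

```bash
python3 -c "
from h import *
o=obs();o,c,W=wcap('w12')
comps(W,.036,.052,(.3,.65,.25,.5))
mv(.45,.03,.28,0)
"
```

```text
t 26.05 pos [0.41   0.362  0.2018] yaw 98.25 F [ 1.9  0.5 -0.5] w 0.0300 tilt [-0.0001 -0.0004] q6 0.37
  z0.036-0.052 n4181 c [410.9 361.8] wh [97.1 63.1] long-axis ang -81.8 zmed 0.0448
  z0.036-0.052 n3799 c [550.6 383.9] wh [92.7 64.2] long-axis ang -82.4 zmed 0.0448
  z0.036-0.052 n3978 c [481.5 371. ] wh [97.3 63.5] long-axis ang -81.9 zmed 0.0447
  z0.036-0.052 n191 c [303.6 340.5] wh [28.9  7. ] long-axis ang -89.4 zmed 0.0499
-> 0.450,0.030,0.260 yaw0.0: t [-33.63  -1.26  -5.15] r [ 0.006 -0.017  1.715] rows~13.7
```

View pics/w12.png

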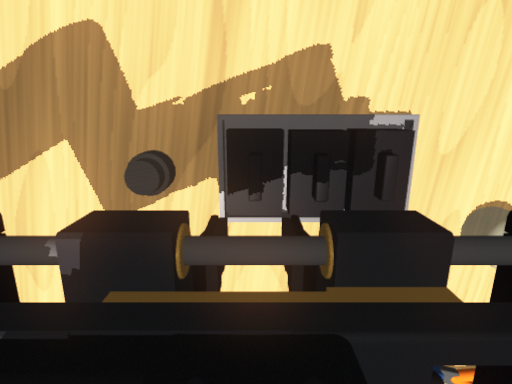

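All three covers are flat in the tray. Next I'll stop at the bridge for an accurate frame.

Call:
{"method": "send_rows", "body": {
  "deltas": [
    {"tx":-3,"ty":-0.1,"tz":-0.5,"rx":0,"ry":0,"rz":0.12},
    {"tx":-6,"ty":-0.2,"tz":-1,"rx":0,"ry":0,"rz":0.24},
    {"tx":-9,"ty":-0.3,"tz":-1.5,"rx":0,"ry":0,"rz":0.36},
    {"tx":-12,"ty":-0.4,"tz":-2,"rx":0,"ry":0,"rz":0.48},
    {"tx":-15,"ty":-0.5,"tz":-2.5,"rx":0,"ry":0,"rz":0.6}
  ],
  "claw": 4.5
}}

```text
time: 26.52
position: [0.4269, 0.2119, 0.2254]
tool_rot: [0.85, 0.527, 0.0, 0.0]
ft_force: [0.2, -1.2, 0.7]
grip_width: 0.0443
```

```bash
python3 -c "
from h import *
mv(.46,.03,.28,-3)
"
```

```text
-> 0.460,0.030,0.260 yaw-3.0: t [-14.81  11.06  -3.41] r [ 0.000e+00 -1.000e-03  1.162e+00] rows~9.3
```

Call:
{"method": "send_rows", "body": {
  "deltas": [
    {"tx":-1.5,"ty":1.1,"tz":-0.4,"rx":0,"ry":0,"rz":0.12},
    {"tx":-3,"ty":2.2,"tz":-0.8,"rx":0,"ry":0,"rz":0.24},
    {"tx":-4.6,"ty":3.4,"tz":-1.2,"rx":0,"ry":0,"rz":0.36},
    {"tx":-6.2,"ty":4.6,"tz":-1.6,"rx":0,"ry":0,"rz":0.48},
    {"tx":-8,"ty":6,"tz":-2,"rx":0,"ry":0,"rz":0.6}
  ]
}}

```text
time: 26.93
position: [0.4455, 0.1141, 0.2453]
tool_rot: [0.968, 0.252, 0.0, -0.0]
ft_force: [0.1, -0.2, -0.4]
grip_width: 0.0448
```

```bash
python3 -c "
from h import *
mv(.46,.03,.28,-3)
"
```

```text
-> 0.460,0.030,0.260 yaw-3.0: t [-2.84  8.05 -1.42] r [-0.    -0.001  0.562] rows~4.5
```

Call:
{"method": "send_rows", "body": {
  "deltas": [
    {"tx":-0.6,"ty":1.7,"tz":-0.3,"rx":0,"ry":0,"rz":0.12},
    {"tx":-1.2,"ty":3.4,"tz":-0.6,"rx":0,"ry":0,"rz":0.24},
    {"tx":-1.8,"ty":5.1,"tz":-0.9,"rx":0,"ry":0,"rz":0.36},
    {"tx":-2.4,"ty":6.8,"tz":-1.2,"rx":0,"ry":0,"rz":0.48},
    {"tx":-2.8,"ty":8,"tz":-1.4,"rx":0,"ry":0,"rz":0.56}
  ]
}}

```text
time: 27.35
position: [0.4611, 0.03, 0.2593]
tool_rot: [1.0, -0.026, 0.001, 0.0]
ft_force: [-0.4, 0.3, -0.9]
grip_width: 0.0451
```

Call:
{"method": "send_rows", "body": {
  "deltas": [
    {"tx":0,"ty":0,"tz":0,"rx":0,"ry":0,"rz":0},
    {"tx":0,"ty":0,"tz":0,"rx":0,"ry":0,"rz":0},
    {"tx":0,"ty":0,"tz":0,"rx":0,"ry":0,"rz":0}
  ]
}}

```text
time: 27.6
position: [0.4602, 0.0321, 0.2587]
tool_rot: [1.0, -0.022, -0.0, -0.0]
ft_force: [-0.3, -0.1, 0.5]
grip_width: 0.0449
```

```bash
cat > br.py <<'E'
from h import *
o=obs();o,c,W=wcap('w13')
r=(.4,.8,-.15,.17)
comps(W,.062,.074,r,200);b=comps(W,.004,.014,r,200);comps(W,.016,.023,(.52,.62,-.1,.18),10)
# bed side edges & front edge fit, hood front edge
m=np.isfinite(W[...,0])&(W[...,2]>.064)&(W[...,2]<.075)
Q=W[m]*1000
y=np.arange(-50,135,8);fx=[]
for yy in y:
    s=Q[abs(Q[:,1]-yy)<4]
    fx.append(np.percentile(s[:,0],1) if len(s)>20 else np.nan)
k=np.isfinite(fx);p=np.polyfit(y[k],np.array(fx)[k],1);print('hood front x=',p,'yaw',-np.degrees(np.arctan(p[0])))
m=np.isfinite(W[...,0])&(W[...,2]>.005)&(W[...,2]<.012);Q=W[m]*1000
fx=[]
for yy in y:
    s=Q[(abs(Q[:,1]-yy)<4)&(Q[:,0]>420)];fx.append(np.percentile(s[:,0],.7) if len(s)>20 else np.nan)
k=np.isfinite(fx);p=np.polyfit(y[k],np.array(fx)[k],1);print('bed front x=',p,'yaw',-np.degrees(np.arctan(p[0])))
for side in (.7,99.3):
    x=np.arange(455,570,8);fy=[np.percentile(Q[(abs(Q[:,0]-a)<4)&(Q[:,1]<170)&(Q[:,1]>-80)][:,1],side) for a in x];p=np.polyfit(x,fy,1);print('side',side,p,np.degrees(np.arctan(p[0])),'at x=520',np.polyval(p,520))
E
python3 br.py
```

```text
t 27.60 pos [0.4602 0.0321 0.2587] yaw -2.48 F [-0.3 -0.1  0.5] w 0.0449 tilt [-0.0006 -0.0006] q6 1.44
  z0.062-0.074 n9792 c [619.2  40.9] wh [222.  51.] long-axis ang 87.5 zmed 0.0707
  z0.004-0.014 n18267 c [521.6  45.6] wh [222.3 154.6] long-axis ang 87.4 zmed 0.0088
  z0.004-0.014 n316 c [414.2 129. ] wh [41.1 28.2] long-axis ang 89.1 zmed 0.0080
  z0.016-0.023 n20 c [600.9 168.8] wh [19.9  2.5] long-axis ang -84.4 zmed 0.0201
  z0.016-0.023 n143 c [585.8 145.5] wh [29.4 11.4] long-axis ang 3.3 zmed 0.0207
  z0.016-0.023 n131 c [582.7  75.7] wh [29.7 12. ] long-axis ang 4.9 zmed 0.0204
  z0.016-0.023 n123 c [578.5   7.6] wh [29.1 10.2] long-axis ang -1.0 zmed 0.0207
  z0.016-0.023 n136 c [575.2 -61.5] wh [29.3 12. ] long-axis ang -5.5 zmed 0.0207
hood front x= [4.91359991e-02 5.92507770e+02] yaw -2.8130229572072762
bed front x= [-6.12301747e-02  4.43852089e+02] yaw 3.5038561487068356
side 0.7 [-2.26938976e-02 -5.12407375e+01] -1.3000414066821242 at x=520 -63.04156428912941
side 99.3 [-4.64497511e-02  1.79184793e+02] -2.6594631273234226 at x=520 155.0309221670999
```

View pics/w13.png

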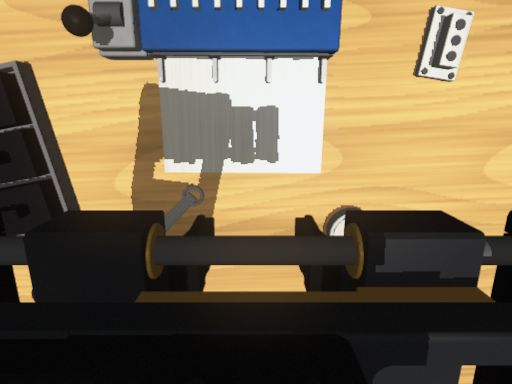

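The bridge view shows the front edge of the hood at row 55 and the noses at cols 160/215/268/320. The knocked head is at (445,45). I get bridge origin (594.5,42.2), yaw -2.7°. I'll go to that head.

```bash
python3 -c "
from h import *
W=np.load('w13.npy');comps(W,.024,.036,(.5,.7,-.3,-.13),50);comps(W,.008,.016,(.5,.7,-.3,-.13),50)
mv(.57,-.2,.20,-11)
"
```

```text
z0.024-0.036 n1246 c [ 601.4 -219.6] wh [60.4 25.3] long-axis ang -10.5 zmed 0.0327
  z0.008-0.016 n1434 c [ 601.5 -219.8] wh [84.5 51.4] long-axis ang -11.4 zmed 0.0128
-> 0.570,-0.200,0.180 yaw-11.0: t [11.98 22.73  7.9 ] r [-0.     0.001  0.149] rows~6.4
```

```bash
python3 -c "
from h import *
mv(.6015,-.2197,.10,-11)
"
```

```text
-> 0.602,-0.220,0.080 yaw-11.0: t [15.21 24.57 17.9 ] r [-0.     0.001  0.149] rows~8.2
```

Call:
{"method": "send_rows", "body": {
  "deltas": [
    {"tx":2.1,"ty":3.4,"tz":1,"rx":0,"ry":0,"rz":0.05},
    {"tx":4.2,"ty":6.8,"tz":2,"rx":0,"ry":0,"rz":0.1},
    {"tx":6.3,"ty":10.2,"tz":3,"rx":0,"ry":0,"rz":0.15},
    {"tx":8.4,"ty":13.6,"tz":4,"rx":0,"ry":0,"rz":0.15},
    {"tx":10.5,"ty":17,"tz":5,"rx":0,"ry":0,"rz":0.15}
  ],
  "squeeze": 45
}}

```text
time: 28.07
position: [0.5587, -0.1434, 0.2082]
tool_rot: [0.995, -0.096, -0.0, -0.0]
ft_force: [0.7, 1.0, -0.0]
grip_width: 0.0451
```

Call:
{"method": "send_rows", "body": {
  "deltas": [
    {"tx":2.5,"ty":2.5,"tz":2,"rx":0,"ry":0,"rz":0},
    {"tx":3.6,"ty":5.5,"tz":4,"rx":0,"ry":0,"rz":0},
    {"tx":3.6,"ty":7.5,"tz":7,"rx":0,"ry":0,"rz":0},
    {"tx":3.6,"ty":8.1,"tz":9,"rx":0,"ry":0,"rz":0},
    {"tx":3.6,"ty":8.1,"tz":9,"rx":0,"ry":0,"rz":0}
  ]
}}

```text
time: 28.48
position: [0.5743, -0.2287, 0.1137]
tool_rot: [0.995, -0.098, -0.005, -0.002]
ft_force: [-0.1, 1.3, 0.2]
grip_width: 0.0449
```

```bash
python3 -c "
from h import *
o=obs();o,c,W=wcap('w14')
comps(W,.024,.036,(.5,.7,-.3,-.13),50);comps(W,.008,.016,(.5,.7,-.3,-.13),50)
mv(.6015,-.2197,.07,-11)
"
```

```text
t 28.48 pos [ 0.5743 -0.2287  0.1137] yaw -11.22 F [-0.1  1.3  0.2] w 0.0449 tilt [-0.0097 -0.0035] q6 1.21
  z0.024-0.036 n1921 c [ 601.8 -219.9] wh [59.3 23.9] long-axis ang -11.3 zmed 0.0328
  z0.008-0.016 n2911 c [ 601.3 -219.7] wh [83.5 49.9] long-axis ang -10.9 zmed 0.0128
-> 0.602,-0.220,0.050 yaw-11.0: t [ 2.41 -1.31  6.65] r [-0.003  0.006 -0.003] rows~1.7
```

Call:
{"method": "send_rows", "body": {
  "deltas": [
    {"tx":2.2,"ty":-1.2,"tz":1.5,"rx":0,"ry":0,"rz":0},
    {"tx":2.2,"ty":-1.2,"tz":3.5,"rx":0,"ry":0,"rz":0},
    {"tx":2.2,"ty":-1.2,"tz":5,"rx":0,"ry":0,"rz":0},
    {"tx":2.2,"ty":-1.2,"tz":5,"rx":0,"ry":0,"rz":0},
    {"tx":2.2,"ty":-1.2,"tz":5,"rx":0,"ry":0,"rz":0}
  ]
}}

```text
time: 28.95
position: [0.602, -0.2205, 0.0699]
tool_rot: [0.995, -0.096, 0.0, -0.0]
ft_force: [0.3, 0.1, 0.6]
grip_width: 0.0451
```

Call:
{"method": "send_rows", "body": {
  "deltas": [
    {"tx":0,"ty":0,"tz":0,"rx":0,"ry":0,"rz":0},
    {"tx":0,"ty":0,"tz":0,"rx":0,"ry":0,"rz":0}
  ]
}}

```text
time: 29.12
position: [0.6028, -0.2222, 0.071]
tool_rot: [0.995, -0.097, 0.002, 0.001]
ft_force: [0.3, -0.1, 0.3]
grip_width: 0.0448
```

```bash
python3 -c "
from h import *
o=obs()
mv(.6015,-.2198,.0155,-11)
"
```

```text
t 29.12 pos [ 0.6028 -0.2222  0.071 ] yaw -11.14 F [ 0.3 -0.1  0.3] w 0.0448 tilt [0.0034 0.0011] q6 1.24
-> 0.602,-0.220,-0.005 yaw-11.0: t [-0.2  -0.22  7.6 ] r [ 0.001 -0.003 -0.002] rows~1.8
```

Call:
{"method": "send_rows", "body": {
  "deltas": [
    {"tx":-0.1,"ty":-0.15,"tz":2,"rx":0,"ry":0,"rz":0},
    {"tx":-0.1,"ty":-0.15,"tz":4,"rx":0,"ry":0,"rz":0},
    {"tx":-0.1,"ty":-0.15,"tz":5.5,"rx":0,"ry":0,"rz":0},
    {"tx":-0.1,"ty":-0.15,"tz":6.5,"rx":0,"ry":0,"rz":0},
    {"tx":-0.1,"ty":-0.15,"tz":6.5,"rx":0,"ry":0,"rz":0}
  ]
}}

```text
time: 29.53
position: [0.5999, -0.2199, 0.0028]
tool_rot: [0.995, -0.097, -0.001, -0.001]
ft_force: [-0.9, -0.0, 0.2]
grip_width: 0.0449
```

```bash
python3 -c "
from h import *
o=obs()
mv(.6015,-.2198,.0155,-11)
"
```

```text
t 29.53 pos [ 0.5999 -0.2199  0.0028] yaw -11.19 F [-0.9 -0.   0.2] w 0.0449 tilt [-0.0024 -0.0008] q6 1.24
-> 0.602,-0.220,-0.005 yaw-11.0: t [ 0.16 -0.04  0.78] r [-0.001  0.002 -0.003] rows~0.2
```

Call:
{"method": "send_rows", "body": {
  "deltas": [
    {"tx":0,"ty":0,"tz":0.5,"rx":0,"ry":0,"rz":0},
    {"tx":0,"ty":0,"tz":0.9,"rx":0,"ry":0,"rz":0},
    {"tx":0,"ty":0,"tz":0.9,"rx":0,"ry":0,"rz":0}
  ]
}}

```text
time: 29.78
position: [0.601, -0.2206, -0.0049]
tool_rot: [0.995, -0.097, 0.0, 0.0]
ft_force: [0.2, -0.9, 0.5]
grip_width: 0.0448
```

Call:
{"method": "send_rows", "body": {
  "deltas": [
    {"tx":0,"ty":0,"tz":0,"rx":0,"ry":0,"rz":0},
    {"tx":0,"ty":0,"tz":0,"rx":0,"ry":0,"rz":0},
    {"tx":0,"ty":0,"tz":0,"rx":0,"ry":0,"rz":0},
    {"tx":0,"ty":0,"tz":0,"rx":0,"ry":0,"rz":0},
    {"tx":0,"ty":0,"tz":0,"rx":0,"ry":0,"rz":0}
  ],
  "claw": 1
}}

```text
time: 30.2
position: [0.6011, -0.2203, -0.0047]
tool_rot: [0.995, -0.098, 0.0, -0.0]
ft_force: [-0.0, 1.2, 1.9]
grip_width: 0.0238
```

Call:
{"method": "send_rows", "body": {
  "deltas": [
    {"tx":0,"ty":0,"tz":0,"rx":0,"ry":0,"rz":0},
    {"tx":0,"ty":0,"tz":0,"rx":0,"ry":0,"rz":0},
    {"tx":0,"ty":0,"tz":0,"rx":0,"ry":0,"rz":0}
  ]
}}

```text
time: 30.45
position: [0.6011, -0.2203, -0.0047]
tool_rot: [0.995, -0.098, 0.0, -0.0]
ft_force: [0.6, 1.2, 3.5]
grip_width: 0.0237
```

```bash
python3 -c "
from h import *
o=obs()
"
```

```text
t 30.45 pos [ 0.6011 -0.2203 -0.0047] yaw -11.19 F [0.6 1.2 3.5] w 0.0237 tilt [ 0.0005 -0.0002] q6 1.24
```

Head gripped at 23.7 mm. Lifting and carrying it to the middle lane.

Call:
{"method": "send_rows", "body": {
  "deltas": [
    {"tx":0,"ty":0,"tz":-2,"rx":0,"ry":0,"rz":0},
    {"tx":0,"ty":0,"tz":-5,"rx":0,"ry":0,"rz":0},
    {"tx":0,"ty":0,"tz":-8,"rx":0,"ry":0,"rz":0},
    {"tx":0,"ty":0,"tz":-11,"rx":0,"ry":0,"rz":0},
    {"tx":0,"ty":0,"tz":-12,"rx":0,"ry":0,"rz":0}
  ]
}}

```text
time: 30.87
position: [0.6029, -0.2218, 0.1187]
tool_rot: [0.995, -0.097, 0.003, 0.002]
ft_force: [0.5, -1.5, -1.8]
grip_width: 0.0233
```

```bash
python3 -c "
from h import *
o=obs();mv(.5196,.0457,.14,-2.7)
"
```

```text
t 30.87 pos [ 0.6029 -0.2218  0.1187] yaw -11.18 F [ 0.5 -1.5 -1.8] w 0.0233 tilt [0.0063 0.0025] q6 1.24
-> 0.520,0.046,0.120 yaw-2.7: t [-13.35 -24.63  -0.23] r [ 0.003 -0.006 -0.148] rows~6.7
```

Call:
{"method": "send_rows", "body": {
  "deltas": [
    {"tx":-1.6,"ty":-3,"tz":0,"rx":0,"ry":0,"rz":-0.05},
    {"tx":-3.4,"ty":-6.4,"tz":0,"rx":0,"ry":0,"rz":-0.1},
    {"tx":-5.2,"ty":-9.8,"tz":0,"rx":0,"ry":0,"rz":-0.15},
    {"tx":-7.1,"ty":-13.2,"tz":0,"rx":0,"ry":0,"rz":-0.15},
    {"tx":-9,"ty":-16.6,"tz":0,"rx":0,"ry":0,"rz":-0.15}
  ]
}}

```text
time: 31.28
position: [0.5429, -0.0387, 0.1135]
tool_rot: [1.0, -0.023, -0.001, -0.0]
ft_force: [-0.2, 0.3, -2.6]
grip_width: 0.0239
```

```bash
python3 -c "
from h import *
o=obs();mv(.5196,.0457,.10,-2.7)
"
```

```text
t 31.28 pos [ 0.5429 -0.0387  0.1135] yaw -2.63 F [-0.2  0.3 -2.6] w 0.0239 tilt [-0.0023 -0.0004] q6 1.34
-> 0.520,0.046,0.080 yaw-2.7: t [-2.71 -8.32  3.41] r [-0.     0.002  0.001] rows~2.3
```

Call:
{"method": "send_rows", "body": {
  "deltas": [
    {"tx":-1.2,"ty":-3.5,"tz":0,"rx":0,"ry":0,"rz":0},
    {"tx":-2.4,"ty":-7,"tz":1,"rx":0,"ry":0,"rz":0},
    {"tx":-2.6,"ty":-8.1,"tz":3,"rx":0,"ry":0,"rz":0},
    {"tx":-2.6,"ty":-8.1,"tz":3.3,"rx":0,"ry":0,"rz":0},
    {"tx":-2.6,"ty":-8.1,"tz":3.3,"rx":0,"ry":0,"rz":0}
  ]
}}

```text
time: 31.7
position: [0.5205, 0.0427, 0.0799]
tool_rot: [1.0, -0.021, -0.002, 0.0]
ft_force: [0.7, 0.1, -1.9]
grip_width: 0.0237
```

Call:
{"method": "send_rows", "body": {
  "deltas": [
    {"tx":0,"ty":0,"tz":0,"rx":0,"ry":0,"rz":0},
    {"tx":0,"ty":0,"tz":0,"rx":0,"ry":0,"rz":0},
    {"tx":0,"ty":0,"tz":0,"rx":0,"ry":0,"rz":0}
  ]
}}

```text
time: 31.95
position: [0.5236, 0.0406, 0.0824]
tool_rot: [1.0, -0.024, 0.001, 0.0]
ft_force: [-0.3, -0.2, -2.3]
grip_width: 0.0238
```

```bash
python3 -c "
from h import *
o=obs();mv(.5196,.0457,.0255,-2.7)
o,c,W=wcap('w15')
comps(W,.016,.023,(.52,.62,-.1,.18),10)
"
```

```text
t 31.95 pos [0.5236 0.0406 0.0824] yaw -2.70 F [-0.3 -0.2 -2.3] w 0.0238 tilt [0.0019 0.0004] q6 1.48
-> 0.520,0.046,0.005 yaw-2.7: t [-0.44 -0.49  7.74] r [ 0.    -0.002  0.   ] rows~1.9
  z0.016-0.023 n347 c [583.6 147.8] wh [26.2  6.8] long-axis ang -3.2 zmed 0.0206
  z0.016-0.023 n288 c [580.3  77.8] wh [26.   6.2] long-axis ang -2.8 zmed 0.0208
  z0.016-0.023 n280 c [577.   8.] wh [26.1  6.2] long-axis ang -2.8 zmed 0.0208
  z0.016-0.023 n330 c [573.4 -61.7] wh [25.3  6.9] long-axis ang -2.2 zmed 0.0206
```

View pics/w15.png

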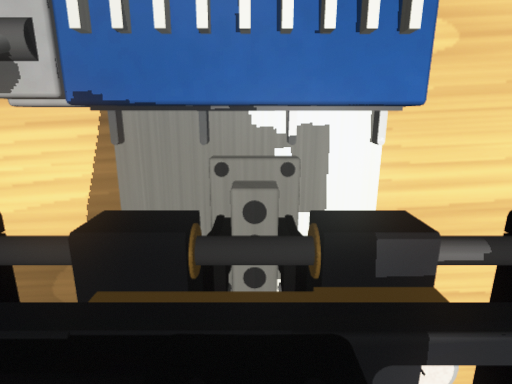

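The nose fit is very clean: lane-1 centre line through (578.6,43.0), yaw -2.8°. The held head's front end is at (255,160). Lowering it.

Call:
{"method": "send_rows", "body": {
  "deltas": [
    {"tx":-0.4,"ty":-0.5,"tz":2,"rx":0,"ry":0,"rz":0.002},
    {"tx":-0.4,"ty":-0.5,"tz":3.5,"rx":0,"ry":0,"rz":0.002},
    {"tx":-0.4,"ty":-0.5,"tz":4.5,"rx":0,"ry":0,"rz":0.002},
    {"tx":-0.4,"ty":-0.5,"tz":4.5,"rx":0,"ry":0,"rz":0.002},
    {"tx":-0.4,"ty":-0.5,"tz":4.5,"rx":0,"ry":0,"rz":0.002}
  ]
}}

```text
time: 32.42
position: [0.5189, 0.0467, 0.0368]
tool_rot: [1.0, -0.024, -0.0, 0.0]
ft_force: [0.4, 0.3, -2.7]
grip_width: 0.0236
```

```bash
python3 -c "
from h import *
o=obs();mv(.5197,.0459,.0265,-2.8)
"
```

```text
t 32.42 pos [0.5189 0.0467 0.0368] yaw -2.74 F [ 0.4  0.3 -2.7] w 0.0236 tilt [-0.0003  0.    ] q6 1.49
-> 0.520,0.046,0.006 yaw-2.8: t [0.09 0.07 3.08] r [0.    0.    0.001] rows~0.7
```

Call:
{"method": "send_rows", "body": {
  "deltas": [
    {"tx":0.1,"ty":0.05,"tz":1,"rx":0,"ry":0,"rz":0},
    {"tx":0.1,"ty":0.05,"tz":2,"rx":0,"ry":0,"rz":0},
    {"tx":0.1,"ty":0.05,"tz":2.8,"rx":0,"ry":0,"rz":0},
    {"tx":0.1,"ty":0.05,"tz":2.9,"rx":0,"ry":0,"rz":0},
    {"tx":0.1,"ty":0.05,"tz":2.9,"rx":0,"ry":0,"rz":0}
  ]
}}

```text
time: 32.83
position: [0.5189, 0.0467, 0.007]
tool_rot: [1.0, -0.024, -0.001, -0.0]
ft_force: [-0.8, 0.3, -2.9]
grip_width: 0.0238
```

```bash
python3 -c "
from h import *
o=obs();mv(.5197,.0459,.0262,-2.8)
x=-20;mv((594.6+x*.9988)/1e3,(42.2-x*.0488)/1e3,.0262,-2.8)
"
```

```text
t 32.83 pos [0.5189 0.0467 0.007 ] yaw -2.71 F [-0.8  0.3 -2.9] w 0.0238 tilt [-0.002  -0.0002] q6 1.49
-> 0.520,0.046,0.006 yaw-2.8: t [0.08 0.08 0.13] r [-0.     0.002  0.002] rows~0.0
-> 0.575,0.043,0.006 yaw-2.8: t [5.58 0.09 0.12] r [-0.     0.002  0.002] rows~1.3
```

Call:
{"method": "send_rows", "body": {
  "deltas": [
    {"tx":0,"ty":0.08,"tz":0.15,"rx":0,"ry":0,"rz":0},
    {"tx":1,"ty":0.08,"tz":0.15,"rx":0,"ry":0,"rz":0},
    {"tx":2,"ty":0.08,"tz":0.15,"rx":0,"ry":0,"rz":0},
    {"tx":2.5,"ty":0.08,"tz":0.15,"rx":0,"ry":0,"rz":0}
  ]
}}

```text
time: 33.17
position: [0.5466, 0.0444, 0.0069]
tool_rot: [1.0, -0.024, 0.002, 0.0]
ft_force: [0.0, -0.3, -2.8]
grip_width: 0.0239
```

```bash
python3 -c "
from h import *
o=obs()
x=-20;mv((594.6+x*.9988)/1e3,(42.2-x*.0488)/1e3,.0255,-2.8)
"
```

```text
t 33.17 pos [0.5466 0.0444 0.0069] yaw -2.71 F [ 0.  -0.3 -2.8] w 0.0239 tilt [0.0032 0.0002] q6 1.50
-> 0.575,0.043,0.005 yaw-2.8: t [ 2.81 -0.01  0.19] r [ 0.    -0.003  0.002] rows~0.7
```

Call:
{"method": "send_rows", "body": {
  "deltas": [
    {"tx":0.7,"ty":0,"tz":0.1,"rx":0,"ry":0,"rz":0},
    {"tx":1.4,"ty":0,"tz":0.1,"rx":0,"ry":0,"rz":0},
    {"tx":2.1,"ty":0,"tz":0.1,"rx":0,"ry":0,"rz":0},
    {"tx":2.7,"ty":0,"tz":0.1,"rx":0,"ry":0,"rz":0},
    {"tx":2.7,"ty":0,"tz":0.1,"rx":0,"ry":0,"rz":0}
  ]
}}

```text
time: 33.58
position: [0.5737, 0.0431, 0.0056]
tool_rot: [1.0, -0.024, 0.001, 0.0]
ft_force: [0.3, 0.3, -1.9]
grip_width: 0.0237
```

```bash
python3 -c "
from h import *
o=obs()
x=-20;mv((594.6+x*.9988)/1e3,(42.2-x*.0488)/1e3,.0245,-2.8)
"
```

```text
t 33.58 pos [0.5737 0.0431 0.0056] yaw -2.71 F [ 0.3  0.3 -1.9] w 0.0237 tilt [0.003  0.0002] q6 1.50
-> 0.575,0.043,0.004 yaw-2.8: t [ 0.09 -0.01  0.16] r [ 0.    -0.003  0.002] rows~0.0
```

Call:
{"method": "send_rows", "body": {
  "deltas": [
    {"tx":0,"ty":0,"tz":0.1,"rx":0,"ry":0,"rz":0},
    {"tx":0,"ty":0,"tz":0.2,"rx":0,"ry":0,"rz":0},
    {"tx":0,"ty":0,"tz":0.2,"rx":0,"ry":0,"rz":0}
  ]
}}

```text
time: 33.83
position: [0.5709, 0.0435, 0.0033]
tool_rot: [1.0, -0.024, -0.0, -0.0]
ft_force: [-0.5, -0.5, -1.5]
grip_width: 0.0235
```

Call:
{"method": "send_rows", "body": {
  "deltas": [
    {"tx":0,"ty":0,"tz":0,"rx":0,"ry":0,"rz":0},
    {"tx":0,"ty":0,"tz":0,"rx":0,"ry":0,"rz":0},
    {"tx":0,"ty":0,"tz":0,"rx":0,"ry":0,"rz":0}
  ],
  "claw": 3.4
}}

```text
time: 34.08
position: [0.5716, 0.0434, 0.0036]
tool_rot: [1.0, -0.024, 0.0, 0.0]
ft_force: [0.4, 0.1, -0.2]
grip_width: 0.0323
```

Call:
{"method": "send_rows", "body": {
  "deltas": [
    {"tx":0,"ty":0,"tz":-2,"rx":0,"ry":0,"rz":0},
    {"tx":0,"ty":0,"tz":-4,"rx":0,"ry":0,"rz":0},
    {"tx":-2,"ty":0,"tz":-6,"rx":0,"ry":0,"rz":0},
    {"tx":-5,"ty":0,"tz":-7,"rx":0,"ry":0,"rz":0},
    {"tx":-8,"ty":0,"tz":-7,"rx":0,"ry":0,"rz":0}
  ]
}}

```text
time: 34.5
position: [0.4935, 0.0468, 0.0758]
tool_rot: [1.0, -0.024, 0.003, 0.0]
ft_force: [-0.3, 0.0, -0.3]
grip_width: 0.0341
```

```bash
python3 -c "
from h import *
o=obs();o,c,W=wcap('w16')
comps(W,.014,.024,(.5,.61,.017,.067),20)
comps(W,.034,.046,(.5,.61,.017,.067),20)
x=-90;mv((594.6+x*.9988)/1e3,(42.2-x*.0488)/1e3,.0165,-2.8)
"
```

```text
t 34.50 pos [0.4935 0.0468 0.0758] yaw -2.70 F [-0.3  0.  -0.3] w 0.0341 tilt [0.0068 0.0006] q6 1.49
  z0.014-0.024 n3266 c [562.9  43.4] wh [67.8 49.8] long-axis ang -2.5 zmed 0.0208
  z0.034-0.046 n2776 c [567.5  43.2] wh [52.3 23.9] long-axis ang -2.7 zmed 0.0409
-> 0.505,0.047,-0.004 yaw-2.8: t [2.39 0.09 7.77] r [-0.001  0.011  0.003] rows~2.0
```

View pics/w16.png

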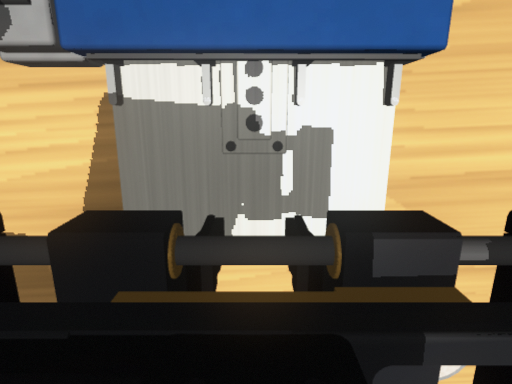

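The head sits straight in the middle lane, with its near end at row 150 (bridge x ≈ -66). I'll close the fingers, go down behind it and push.

```bash
python3 -c "
from h import *
x=-95;mv((594.6+x*.9988)/1e3,(42.2-x*.0488)/1e3,.0140,-2.8)
"
```

```text
-> 0.500,0.047,-0.007 yaw-2.8: t [1.9  0.09 8.03] r [-0.001  0.011  0.003] rows~2.0
```

Call:
{"method": "send_rows", "body": {
  "deltas": [
    {"tx":0.7,"ty":0.05,"tz":0,"rx":0,"ry":0,"rz":0},
    {"tx":1,"ty":0.1,"tz":1,"rx":0,"ry":0,"rz":0},
    {"tx":1,"ty":0.1,"tz":2.5,"rx":0,"ry":0,"rz":0},
    {"tx":1,"ty":0.1,"tz":4,"rx":0,"ry":0,"rz":0},
    {"tx":1,"ty":0.1,"tz":5,"rx":0,"ry":0,"rz":0}
  ],
  "claw": 0
}}

```text
time: 34.97
position: [0.5029, 0.0454, 0.0217]
tool_rot: [1.0, -0.024, 0.0, 0.0]
ft_force: [0.3, -0.1, 0.3]
grip_width: 0.009
```

Call:
{"method": "send_rows", "body": {
  "deltas": [
    {"tx":0,"ty":0,"tz":0.5,"rx":0,"ry":0,"rz":0},
    {"tx":0,"ty":0,"tz":1,"rx":0,"ry":0,"rz":0},
    {"tx":0,"ty":0,"tz":1,"rx":0,"ry":0,"rz":0},
    {"tx":0,"ty":0,"tz":1,"rx":0,"ry":0,"rz":0}
  ]
}}

```text
time: 35.3
position: [0.5019, 0.0456, 0.0132]
tool_rot: [1.0, -0.024, 0.0, 0.0]
ft_force: [-0.2, -0.4, 0.4]
grip_width: 0.0007
```

```bash
python3 -c "
from h import *
obs()
x=-95;mv((594.6+x*.9988)/1e3,(42.2-x*.0488)/1e3,.0140,-2.8)
"
```

```text
t 35.30 pos [0.5019 0.0456 0.0132] yaw -2.70 F [-0.2 -0.4  0.4] w 0.0007 tilt [0.0001 0.    ] q6 1.49
-> 0.500,0.047,-0.007 yaw-2.8: t [-0.22 -0.11  1.97] r [ 0.    -0.     0.002] rows~0.5
```

Call:
{"method": "send_rows", "body": {
  "deltas": [
    {"tx":0,"ty":-0.1,"tz":1,"rx":0,"ry":0,"rz":0},
    {"tx":0,"ty":-0.1,"tz":1.9,"rx":0,"ry":0,"rz":0},
    {"tx":0,"ty":-0.1,"tz":1.9,"rx":0,"ry":0,"rz":0},
    {"tx":0.5,"ty":-0.1,"tz":1.9,"rx":0,"ry":0,"rz":0}
  ]
}}

```text
time: 35.63
position: [0.5047, 0.0467, -0.0063]
tool_rot: [1.0, -0.024, -0.002, -0.0]
ft_force: [0.5, 1.5, 0.0]
grip_width: 0.0005
```

Call:
{"method": "send_rows", "body": {
  "deltas": [
    {"tx":0.6,"ty":0,"tz":0,"rx":0,"ry":0,"rz":0},
    {"tx":1.2,"ty":0,"tz":0,"rx":0,"ry":0,"rz":0},
    {"tx":1.8,"ty":0,"tz":0,"rx":0,"ry":0,"rz":0},
    {"tx":2.4,"ty":0,"tz":0,"rx":0,"ry":0,"rz":0},
    {"tx":3,"ty":0,"tz":0,"rx":0,"ry":0,"rz":0}
  ]
}}

```text
time: 36.05
position: [0.5352, 0.0452, -0.0055]
tool_rot: [1.0, -0.024, -0.002, -0.0]
ft_force: [-4.4, 0.1, 3.9]
grip_width: 0.0004
```

```bash
python3 -c "
from h import *
obs()
x=-29.5;mv((594.6+x*.9988)/1e3,(42.2-x*.0488)/1e3,.0140,-2.8)
"
```

```text
t 36.05 pos [ 0.5352  0.0452 -0.0055] yaw -2.69 F [-4.4  0.1  3.9] w 0.0004 tilt [-0.0039 -0.0002] q6 1.49
-> 0.565,0.044,-0.007 yaw-2.8: t [2.99 0.02 0.09] r [-0.     0.004  0.002] rows~0.7
```

Call:
{"method": "send_rows", "body": {
  "deltas": [
    {"tx":0.5,"ty":0,"tz":0,"rx":0,"ry":0,"rz":0},
    {"tx":1,"ty":0,"tz":0,"rx":0,"ry":0,"rz":0},
    {"tx":1.5,"ty":0,"tz":0,"rx":0,"ry":0,"rz":0},
    {"tx":2,"ty":0,"tz":0,"rx":0,"ry":0,"rz":0},
    {"tx":2.3,"ty":0,"tz":0,"rx":0,"ry":0,"rz":0}
  ]
}}

```text
time: 36.47
position: [0.5605, 0.0439, -0.0055]
tool_rot: [1.0, -0.024, 0.001, 0.0]
ft_force: [-2.9, 0.0, 2.2]
grip_width: 0.0003
```

Call:
{"method": "send_rows", "body": {
  "deltas": [
    {"tx":0.2,"ty":0,"tz":0,"rx":0,"ry":0,"rz":0},
    {"tx":0.3,"ty":0,"tz":0,"rx":0,"ry":0,"rz":0}
  ]
}}

```text
time: 36.63
position: [0.563, 0.0437, -0.0056]
tool_rot: [1.0, -0.024, 0.0, 0.0]
ft_force: [-5.0, 0.1, 4.0]
grip_width: 0.0009
```

```bash
python3 -c "
from h import *
obs()
x=-29.5;mv((594.6+x*.9988)/1e3,(42.2-x*.0488)/1e3,.0140,-2.8)
"
```

```text
t 36.63 pos [ 0.563   0.0437 -0.0056] yaw -2.70 F [-5.   0.1  4. ] w 0.0009 tilt [0.0003 0.    ] q6 1.50
-> 0.565,0.044,-0.007 yaw-2.8: t [ 0.22 -0.    0.09] r [ 0.    -0.     0.002] rows~0.1
```

Approaching the stop, so I'll take small steps and watch the force.

Call:
{"method": "send_rows", "body": {
  "deltas": [
    {"tx":0.2,"ty":0,"tz":0,"rx":0,"ry":0,"rz":0},
    {"tx":0.2,"ty":0,"tz":0,"rx":0,"ry":0,"rz":0}
  ]
}}

```text
time: 36.8
position: [0.5642, 0.0437, -0.0057]
tool_rot: [1.0, -0.024, -0.0, -0.0]
ft_force: [-5.3, 0.2, 3.2]
grip_width: -0.0001
```

Call:
{"method": "send_rows", "body": {
  "deltas": [
    {"tx":0.2,"ty":0,"tz":0,"rx":0,"ry":0,"rz":0},
    {"tx":0.2,"ty":0,"tz":0,"rx":0,"ry":0,"rz":0}
  ]
}}

```text
time: 36.97
position: [0.5642, 0.0437, -0.0058]
tool_rot: [1.0, -0.023, -0.002, -0.0]
ft_force: [-7.2, 0.2, 5.5]
grip_width: 0.0005
```

```bash
python3 -c "
from h import *
obs()"
```

```text
t 36.97 pos [ 0.5642  0.0437 -0.0058] yaw -2.69 F [-7.2  0.2  5.5] w 0.0005 tilt [-0.005  -0.0001] q6 1.50
```

Call:
{"method": "send_rows", "body": {
  "deltas": [
    {"tx":0.3,"ty":0,"tz":0,"rx":0,"ry":0,"rz":0},
    {"tx":0.3,"ty":0,"tz":0,"rx":0,"ry":0,"rz":0},
    {"tx":0.3,"ty":0,"tz":0,"rx":0,"ry":0,"rz":0}
  ]
}}

```text
time: 37.22
position: [0.5642, 0.0438, -0.0059]
tool_rot: [1.0, -0.023, -0.005, -0.0]
ft_force: [-11.0, -1.6, 9.2]
grip_width: 0.0004
```

```bash
python3 -c "
from h import *
obs()"
```

```text
t 37.22 pos [ 0.5642  0.0438 -0.0059] yaw -2.67 F [-11.   -1.6   9.2] w 0.0004 tilt [-0.0108 -0.0001] q6 1.50
```

The head has stalled firmly at the stop with 11 N. I'll back off and check.

Call:
{"method": "send_rows", "body": {
  "deltas": [
    {"tx":-1,"ty":0,"tz":0,"rx":0,"ry":0,"rz":0},
    {"tx":-3,"ty":0,"tz":0,"rx":0,"ry":0,"rz":0},
    {"tx":-5,"ty":0,"tz":-3,"rx":0,"ry":0,"rz":0},
    {"tx":-7,"ty":0,"tz":-6,"rx":0,"ry":0,"rz":0},
    {"tx":-8,"ty":0,"tz":-9,"rx":0,"ry":0,"rz":0}
  ],
  "claw": 4.5
}}

```text
time: 37.63
position: [0.4883, 0.0473, 0.0845]
tool_rot: [1.0, -0.024, -0.0, -0.0]
ft_force: [0.4, -0.6, 1.0]
grip_width: 0.0259
```

```bash
python3 -c "
from h import *
o=obs();o,c,W=wcap('w17')
comps(W,.014,.024,(.5,.61,.017,.067),20)
mv(.449,-.3775,.20,-8.7)
c=robot.camera('scene');save(c,'s17.png')
W=cloud(c);comps(W,.024,.036,(.35,.6,-.5,-.25),5);comps(W,.006,.036,(.35,.6,-.5,-.25),5)
"
```

```text
t 37.63 pos [0.4883 0.0473 0.0845] yaw -2.72 F [ 0.4 -0.6  1. ] w 0.0259 tilt [-0.0006 -0.0002] q6 1.49
  z0.014-0.024 n1616 c [586.2  42.2] wh [49.4 21.9] long-axis ang 87.3 zmed 0.0208
-> 0.449,-0.378,0.180 yaw-8.7: t [-2.08 42.63 -8.98] r [ 0.    -0.008  0.105] rows~10.5
  z0.024-0.036 n157 c [ 450.5 -377.1] wh [60.  23.7] long-axis ang -8.1 zmed 0.0299
  z0.024-0.036 n7 c [ 549.5 -446.2] wh [8.9 5.7] long-axis ang -41.6 zmed 0.0255
  z0.024-0.036 n5 c [ 557.7 -435. ] wh [11.4  1.8] long-axis ang -0.5 zmed 0.0245
  z0.024-0.036 n13 c [ 543.7 -458.9] wh [12.9 11.9] long-axis ang 62.6 zmed 0.0249
  z0.024-0.036 n14 c [ 520.8 -486.2] wh [14.1 12.7] long-axis ang 68.3 zmed 0.0250
  z0.006-0.036 n440 c [ 449.7 -376.8] wh [86.2 50. ] long-axis ang -7.6 zmed 0.0118
  z0.006-0.036 n360 c [ 556.8 -435.9] wh [159.1  25.4] long-axis ang 56.1 zmed 0.0201
```

View pics/w17.png

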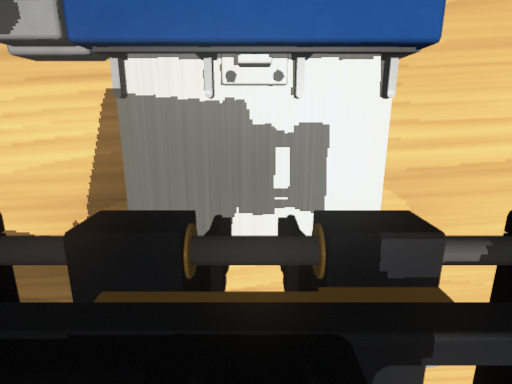

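View pics/s17.png

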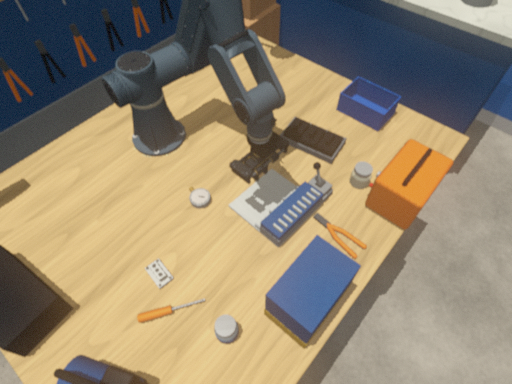

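The near end is at bridge x ≈ -19, so the first head is home. The second head is still at scene pixel (160,273). Going there.

Call:
{"method": "send_rows", "body": {
  "deltas": [
    {"tx":-0.2,"ty":4,"tz":-3,"rx":0,"ry":0,"rz":0.02},
    {"tx":-0.4,"ty":8,"tz":-4,"rx":0,"ry":0,"rz":0.04},
    {"tx":-0.6,"ty":12,"tz":-5,"rx":0,"ry":0,"rz":0.06},
    {"tx":-0.8,"ty":16,"tz":-5,"rx":0,"ry":0,"rz":0.08},
    {"tx":-1,"ty":20,"tz":-5,"rx":0,"ry":0,"rz":0.1}
  ],
  "claw": 4.5
}}

```text
time: 38.15
position: [0.4732, -0.1519, 0.1354]
tool_rot: [0.997, -0.074, 0.004, 0.002]
ft_force: [0.8, -0.2, -0.4]
grip_width: 0.0449
```

Call:
{"method": "send_rows", "body": {
  "deltas": [
    {"tx":-1.1,"ty":4,"tz":0,"rx":0,"ry":0,"rz":0},
    {"tx":-2.2,"ty":8,"tz":1,"rx":0,"ry":0,"rz":0},
    {"tx":-3.3,"ty":12,"tz":2,"rx":0,"ry":0,"rz":0},
    {"tx":-3.5,"ty":16,"tz":3,"rx":0,"ry":0,"rz":0},
    {"tx":-3.5,"ty":18,"tz":4,"rx":0,"ry":0,"rz":0}
  ]
}}

```text
time: 38.57
position: [0.4104, -0.3284, 0.094]
tool_rot: [0.997, -0.075, 0.003, 0.003]
ft_force: [0.9, -0.5, -0.5]
grip_width: 0.0449
```

```bash
python3 -c "
from h import *
o=obs();o,c,W=wcap('w18')
r=(.35,.62,-.46,-.28)
comps(W,.024,.036,r,50);comps(W,.008,.016,r,50)
mv(.449,-.3775,.07,-8.6)
"
```

```text
t 38.57 pos [ 0.4104 -0.3284  0.094 ] yaw -8.64 F [ 0.9 -0.5 -0.5] w 0.0449 tilt [0.0058 0.0062] q6 0.83
  z0.024-0.036 n195 c [ 537.8 -452.7] wh [21.   8.5] long-axis ang 59.5 zmed 0.0250
  z0.024-0.036 n2399 c [ 449.3 -377. ] wh [59.9 24.3] long-axis ang -8.2 zmed 0.0329
  z0.008-0.016 n157 c [ 536.4 -442.2] wh [42.5  2.1] long-axis ang 54.5 zmed 0.0139
  z0.008-0.016 n3347 c [ 449.3 -377.1] wh [83.8 50.2] long-axis ang -8.2 zmed 0.0128
-> 0.449,-0.378,0.050 yaw-8.6: t [4.5  3.97 4.34] r [ 0.007 -0.006 -0.002] rows~1.8
```

Head 2 is at (449.3,-377.0), yaw -8.2°.

Call:
{"method": "send_rows", "body": {
  "deltas": [
    {"tx":3,"ty":2.5,"tz":1,"rx":0,"ry":0,"rz":-0.007},
    {"tx":4.4,"ty":3.9,"tz":3,"rx":0,"ry":0,"rz":-0.007},
    {"tx":4.4,"ty":3.9,"tz":4,"rx":0,"ry":0,"rz":-0.007},
    {"tx":4.4,"ty":3.9,"tz":4,"rx":0,"ry":0,"rz":-0.007},
    {"tx":4.4,"ty":3.9,"tz":4,"rx":0,"ry":0,"rz":-0.007}
  ]
}}

```text
time: 39.03
position: [0.4469, -0.3655, 0.0532]
tool_rot: [0.998, -0.07, -0.001, -0.001]
ft_force: [0.7, 0.1, -0.1]
grip_width: 0.0448
```

```bash
python3 -c "
from h import *
o=obs()
mv(.4493,-.377,.0155,-8.3)
"
```

```text
t 39.03 pos [ 0.4469 -0.3655  0.0532] yaw -8.02 F [ 0.7  0.1 -0.1] w 0.0448 tilt [-0.0015 -0.0016] q6 0.83
-> 0.449,-0.377,-0.005 yaw-8.3: t [0.4  1.11 5.82] r [-0.002  0.002  0.005] rows~1.4
```

Call:
{"method": "send_rows", "body": {
  "deltas": [
    {"tx":0.3,"ty":1,"tz":0.5,"rx":0,"ry":0,"rz":0.005},
    {"tx":0.3,"ty":1,"tz":1,"rx":0,"ry":0,"rz":0.005},
    {"tx":0.3,"ty":1,"tz":1,"rx":0,"ry":0,"rz":0.005},
    {"tx":0.3,"ty":1,"tz":1,"rx":0,"ry":0,"rz":0.005}
  ]
}}

```text
time: 39.37
position: [0.4487, -0.3765, 0.0445]
tool_rot: [0.997, -0.073, -0.0, -0.0]
ft_force: [-0.9, -0.5, 0.3]
grip_width: 0.0449
```

```bash
python3 -c "
from h import *
o=obs()
mv(.4493,-.377,.0155,-8.3)
"
```

```text
t 39.37 pos [ 0.4487 -0.3765  0.0445] yaw -8.32 F [-0.9 -0.5  0.3] w 0.0449 tilt [-0.     -0.0001] q6 0.83
-> 0.449,-0.377,-0.005 yaw-8.3: t [0.06 0.04 4.95] r [-0.  0. -0.] rows~1.2
```

Call:
{"method": "send_rows", "body": {
  "deltas": [
    {"tx":0,"ty":0,"tz":1.5,"rx":0,"ry":0,"rz":0},
    {"tx":0,"ty":0,"tz":3,"rx":0,"ry":0,"rz":0},
    {"tx":0,"ty":0,"tz":4.2,"rx":0,"ry":0,"rz":0},
    {"tx":0,"ty":0,"tz":4.8,"rx":0,"ry":0,"rz":0},
    {"tx":0,"ty":0,"tz":4.8,"rx":0,"ry":0,"rz":0}
  ]
}}

```text
time: 39.78
position: [0.4481, -0.3757, -0.0049]
tool_rot: [0.997, -0.072, -0.001, -0.001]
ft_force: [0.2, -0.0, -0.2]
grip_width: 0.0447
```

Call:
{"method": "send_rows", "body": {
  "deltas": [
    {"tx":0,"ty":0,"tz":0,"rx":0,"ry":0,"rz":0},
    {"tx":0,"ty":0,"tz":0,"rx":0,"ry":0,"rz":0},
    {"tx":0,"ty":0,"tz":0,"rx":0,"ry":0,"rz":0},
    {"tx":0,"ty":0,"tz":0,"rx":0,"ry":0,"rz":0},
    {"tx":0,"ty":0,"tz":0,"rx":0,"ry":0,"rz":0}
  ],
  "claw": 1
}}

```text
time: 40.2
position: [0.4492, -0.3771, -0.003]
tool_rot: [0.997, -0.073, 0.0, 0.0]
ft_force: [-0.6, 0.7, 2.0]
grip_width: 0.0238
```

Call:
{"method": "send_rows", "body": {
  "deltas": [
    {"tx":0,"ty":0,"tz":0,"rx":0,"ry":0,"rz":0},
    {"tx":0,"ty":0,"tz":0,"rx":0,"ry":0,"rz":0},
    {"tx":0,"ty":0,"tz":0,"rx":0,"ry":0,"rz":0}
  ]
}}

```text
time: 40.45
position: [0.4492, -0.3771, -0.003]
tool_rot: [0.997, -0.073, 0.0, 0.0]
ft_force: [0.2, 0.6, 4.9]
grip_width: 0.0233
```

```bash
python3 -c "
from h import *
o=obs()
"
```

```text
t 40.45 pos [ 0.4492 -0.3771 -0.003 ] yaw -8.32 F [0.2 0.6 4.9] w 0.0233 tilt [0.0009 0.0007] q6 0.83
```

Call:
{"method": "send_rows", "body": {
  "deltas": [
    {"tx":0,"ty":0,"tz":-2,"rx":0,"ry":0,"rz":0},
    {"tx":0,"ty":0,"tz":-4,"rx":0,"ry":0,"rz":0},
    {"tx":0,"ty":0,"tz":-7,"rx":0,"ry":0,"rz":0},
    {"tx":0,"ty":0,"tz":-10,"rx":0,"ry":0,"rz":0},
    {"tx":0,"ty":0,"tz":-12,"rx":0,"ry":0,"rz":0}
  ]
}}

```text
time: 40.87
position: [0.449, -0.3769, 0.1179]
tool_rot: [0.997, -0.073, 0.0, 0.0]
ft_force: [0.8, -0.8, -1.8]
grip_width: 0.0233
```

```bash
cat >> h.py <<'E'
def bw(x,y): return (594.6+.9988*x+.0488*y)/1e3,(42.2-.0488*x+.9988*y)/1e3
def mb(x,y,z,yaw=-2.8): mv(*bw(x,y),z,yaw)
E
python3 -c "
from h import *
o=obs();mb(-75,-70,.14)
"
```

```text
t 40.87 pos [ 0.449  -0.3769  0.1179] yaw -8.32 F [ 0.8 -0.8 -1.8] w 0.0233 tilt [0.0007 0.0007] q6 0.83
-> 0.516,-0.024,0.120 yaw-2.8: t [  1.55 -35.89  -0.18] r [ 0.001 -0.001 -0.096] rows~8.6
```

Call:
{"method": "send_rows", "body": {
  "deltas": [
    {"tx":0.1,"ty":-3,"tz":0,"rx":0,"ry":0,"rz":-0.03},
    {"tx":0.3,"ty":-6.8,"tz":0,"rx":0,"ry":0,"rz":-0.06},
    {"tx":0.5,"ty":-10.8,"tz":0,"rx":0,"ry":0,"rz":-0.096},
    {"tx":0.6,"ty":-14.8,"tz":0,"rx":0,"ry":0,"rz":-0.096},
    {"tx":0.8,"ty":-18.8,"tz":0,"rx":0,"ry":0,"rz":-0.096}
  ]
}}

```text
time: 41.28
position: [0.483, -0.1898, 0.1156]
tool_rot: [1.0, -0.025, -0.001, -0.001]
ft_force: [1.3, -0.8, -3.2]
grip_width: 0.0237
```

```bash
python3 -c "
from h import *
o=obs();mb(-75,-70,.10)
"
```

```text
t 41.28 pos [ 0.483  -0.1898  0.1156] yaw -2.88 F [ 1.3 -0.8 -3.2] w 0.0237 tilt [-0.0019 -0.0012] q6 1.03
-> 0.516,-0.024,0.080 yaw-2.8: t [  2.5  -16.72   3.63] r [-0.001  0.002 -0.001] rows~4.1
```

Call:
{"method": "send_rows", "body": {
  "deltas": [
    {"tx":0.6,"ty":-4,"tz":0,"rx":0,"ry":0,"rz":0},
    {"tx":1.2,"ty":-8,"tz":0,"rx":0,"ry":0,"rz":0},
    {"tx":1.8,"ty":-12,"tz":1,"rx":0,"ry":0,"rz":0},
    {"tx":2.4,"ty":-15.5,"tz":2,"rx":0,"ry":0,"rz":0},
    {"tx":2.4,"ty":-16.3,"tz":3.5,"rx":0,"ry":0,"rz":0}
  ]
}}

```text
time: 41.7
position: [0.5163, -0.0253, 0.0812]
tool_rot: [1.0, -0.022, 0.0, -0.001]
ft_force: [-0.3, 0.1, -2.8]
grip_width: 0.0236
```

Call:
{"method": "send_rows", "body": {
  "deltas": [
    {"tx":0,"ty":0,"tz":0,"rx":0,"ry":0,"rz":0},
    {"tx":0,"ty":0,"tz":0,"rx":0,"ry":0,"rz":0},
    {"tx":0,"ty":0,"tz":0,"rx":0,"ry":0,"rz":0},
    {"tx":0,"ty":0,"tz":0,"rx":0,"ry":0,"rz":0}
  ]
}}

```text
time: 42.03
position: [0.5165, -0.0318, 0.0819]
tool_rot: [1.0, -0.026, 0.001, 0.0]
ft_force: [0.4, -0.2, -2.6]
grip_width: 0.0239
```

```bash
python3 -c "
from h import *
o=obs();mb(-75,-70,.0282)
o,c,W=wcap('w19')
comps(W,.016,.023,(.52,.62,-.1,.18),10)
"
```

```text
t 42.03 pos [ 0.5165 -0.0318  0.0819] yaw -2.93 F [ 0.4 -0.2 -2.6] w 0.0239 tilt [0.0012 0.0006] q6 1.34
-> 0.516,-0.024,0.008 yaw-2.8: t [-0.07 -0.78  7.42] r [ 0.001 -0.001 -0.002] rows~1.8
  z0.016-0.023 n297 c [574.8 -61.9] wh [28.   6.2] long-axis ang -2.3 zmed 0.0208
  z0.016-0.023 n419 c [584.1 147.8] wh [27.   8.4] long-axis ang -5.8 zmed 0.0202
  z0.016-0.023 n365 c [580.5  77.7] wh [26.5  6.8] long-axis ang -2.3 zmed 0.0205
  z0.016-0.023 n1191 c [583.6  42.3] wh [50.1 16.7] long-axis ang 87.1 zmed 0.0208
  z0.016-0.023 n298 c [577.3   8. ] wh [25.9  6.4] long-axis ang -3.2 zmed 0.0207
```

View pics/w19.png

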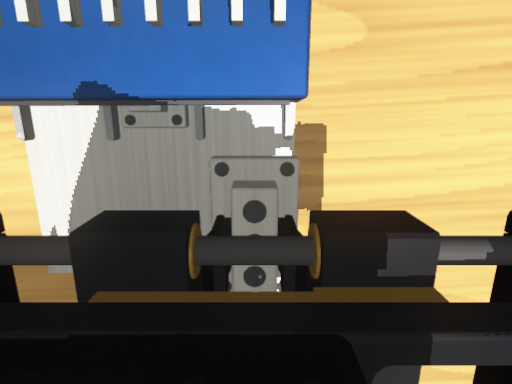

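Call:
{"method": "send_rows", "body": {
  "deltas": [
    {"tx":0,"ty":-0.75,"tz":1,"rx":0,"ry":0,"rz":0},
    {"tx":0,"ty":-0.75,"tz":3,"rx":0,"ry":0,"rz":0},
    {"tx":0,"ty":-0.75,"tz":4.5,"rx":0,"ry":0,"rz":0},
    {"tx":0,"ty":-0.75,"tz":5,"rx":0,"ry":0,"rz":0},
    {"tx":0,"ty":-0.75,"tz":5,"rx":0,"ry":0,"rz":0}
  ]
}}

```text
time: 42.5
position: [0.5152, -0.0228, 0.03]
tool_rot: [1.0, -0.025, -0.002, -0.0]
ft_force: [0.4, -0.6, -3.1]
grip_width: 0.0233
```

```bash
python3 -c "
from h import *
o=obs();mb(-75,-70,.0275)
"
```

```text
t 42.50 pos [ 0.5152 -0.0228  0.03  ] yaw -2.87 F [ 0.4 -0.6 -3.1] w 0.0233 tilt [-0.0031 -0.0007] q6 1.36
-> 0.516,-0.024,0.007 yaw-2.8: t [0.12 0.12 2.3 ] r [-0.001  0.003 -0.001] rows~0.6
```

Call:
{"method": "send_rows", "body": {
  "deltas": [
    {"tx":0,"ty":0.05,"tz":0.8,"rx":0,"ry":0,"rz":0},
    {"tx":0,"ty":0.05,"tz":1.6,"rx":0,"ry":0,"rz":0},
    {"tx":0,"ty":0.05,"tz":2.3,"rx":0,"ry":0,"rz":0},
    {"tx":0,"ty":0.05,"tz":2.3,"rx":0,"ry":0,"rz":0},
    {"tx":0,"ty":0.05,"tz":2.3,"rx":0,"ry":0,"rz":0}
  ]
}}

```text
time: 42.92
position: [0.516, -0.0232, 0.008]
tool_rot: [1.0, -0.025, -0.0, -0.0]
ft_force: [0.1, 0.4, -3.4]
grip_width: 0.0234
```

```bash
python3 -c "
from h import *
o=obs();mb(-20,-70,.027)
"
```

```text
t 42.92 pos [ 0.516  -0.0232  0.008 ] yaw -2.82 F [ 0.1  0.4 -3.4] w 0.0234 tilt [-0.0009 -0.0002] q6 1.36
-> 0.571,-0.027,0.006 yaw-2.8: t [5.53 0.08 0.14] r [-0.     0.001 -0.   ] rows~1.3
```

Call:
{"method": "send_rows", "body": {
  "deltas": [
    {"tx":0.5,"ty":0.08,"tz":0.1,"rx":0,"ry":0,"rz":0},
    {"tx":1.2,"ty":0.08,"tz":0.1,"rx":0,"ry":0,"rz":0},
    {"tx":1.9,"ty":0.08,"tz":0.1,"rx":0,"ry":0,"rz":0},
    {"tx":2.6,"ty":0.08,"tz":0.1,"rx":0,"ry":0,"rz":0},
    {"tx":3.3,"ty":0.08,"tz":0.1,"rx":0,"ry":0,"rz":0}
  ]
}}

```text
time: 43.33
position: [0.5507, -0.0259, 0.0077]
tool_rot: [1.0, -0.025, 0.001, 0.0]
ft_force: [0.6, -0.1, -2.6]
grip_width: 0.0236
```

```bash
python3 -c "
from h import *
o=obs();mb(-20,-70,.0265)
"
```

```text
t 43.33 pos [ 0.5507 -0.0259  0.0077] yaw -2.82 F [ 0.6 -0.1 -2.6] w 0.0236 tilt [0.0014 0.0003] q6 1.37
-> 0.571,-0.027,0.006 yaw-2.8: t [ 2.05 -0.02  0.17] r [ 0.    -0.001 -0.   ] rows~0.5
```

Call:
{"method": "send_rows", "body": {
  "deltas": [
    {"tx":0.6,"ty":0,"tz":0.1,"rx":0,"ry":0,"rz":0},
    {"tx":1.2,"ty":0,"tz":0.15,"rx":0,"ry":0,"rz":0},
    {"tx":1.9,"ty":0,"tz":0.15,"rx":0,"ry":0,"rz":0},
    {"tx":1.9,"ty":0,"tz":0.2,"rx":0,"ry":0,"rz":0},
    {"tx":1.9,"ty":0,"tz":0.25,"rx":0,"ry":0,"rz":0}
  ]
}}

```text
time: 43.75
position: [0.5693, -0.0268, 0.005]
tool_rot: [1.0, -0.025, 0.001, 0.0]
ft_force: [1.6, 0.6, 2.9]
grip_width: 0.0235
```

```bash
python3 -c "
from h import *
o=obs();mb(-20,-70,.0255)
"
```

```text
t 43.75 pos [ 0.5693 -0.0268  0.005 ] yaw -2.82 F [1.6 0.6 2.9] w 0.0235 tilt [0.0016 0.0003] q6 1.38
-> 0.571,-0.027,0.005 yaw-2.8: t [ 0.19 -0.02  0.  ] r [ 0.    -0.002 -0.   ] rows~0.0
```

The head is on the bed (Fz turned positive). Now release, rise, and set up the push.

Call:
{"method": "send_rows", "body": {
  "deltas": [
    {"tx":0,"ty":0,"tz":0,"rx":0,"ry":0,"rz":0},
    {"tx":0,"ty":0,"tz":0,"rx":0,"ry":0,"rz":0},
    {"tx":0,"ty":0,"tz":0,"rx":0,"ry":0,"rz":0}
  ],
  "claw": 3.4
}}

```text
time: 44.0
position: [0.5677, -0.0266, 0.0051]
tool_rot: [1.0, -0.025, -0.0, -0.0]
ft_force: [-0.4, -0.2, -0.1]
grip_width: 0.0324
```

Call:
{"method": "send_rows", "body": {
  "deltas": [
    {"tx":0,"ty":0,"tz":-2,"rx":0,"ry":0,"rz":0},
    {"tx":0,"ty":0,"tz":-4,"rx":0,"ry":0,"rz":0},
    {"tx":-2,"ty":0,"tz":-6,"rx":0,"ry":0,"rz":0},
    {"tx":-5,"ty":0,"tz":-7,"rx":0,"ry":0,"rz":0},
    {"tx":-8,"ty":0,"tz":-7,"rx":0,"ry":0,"rz":0}
  ]
}}

```text
time: 44.42
position: [0.4896, -0.0232, 0.0772]
tool_rot: [1.0, -0.024, 0.003, 0.001]
ft_force: [-0.1, 0.1, -0.7]
grip_width: 0.0341
```

```bash
python3 -c "
from h import *
o=obs();o,c,W=wcap('w20')
comps(W,.014,.024,(.5,.61,-.054,-.001),20)
comps(W,.034,.046,(.5,.61,-.054,-.001),20)
mb(-95,-70,.014)
"
```

```text
t 44.42 pos [ 0.4896 -0.0232  0.0772] yaw -2.80 F [-0.1  0.1 -0.7] w 0.0341 tilt [0.0058 0.0014] q6 1.34
  z0.014-0.024 n3302 c [560.2 -26.7] wh [65.9 50.1] long-axis ang -2.8 zmed 0.0208
  z0.034-0.046 n2669 c [564.5 -26.9] wh [50.3 24. ] long-axis ang -2.6 zmed 0.0409
-> 0.496,-0.023,-0.007 yaw-2.8: t [1.91 0.19 8.17] r [-0.002  0.011  0.001] rows~2.0
```

View pics/w20.png

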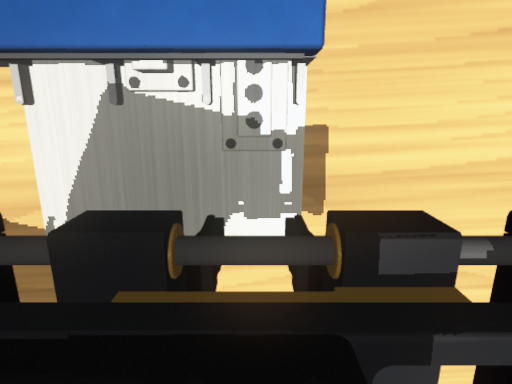

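The second head is straight in the right-hand (-y) lane, near end at row 150. Same push as before.

Call:
{"method": "send_rows", "body": {
  "deltas": [
    {"tx":0.7,"ty":0.05,"tz":0,"rx":0,"ry":0,"rz":0},
    {"tx":1,"ty":0.1,"tz":1,"rx":0,"ry":0,"rz":0},
    {"tx":1,"ty":0.1,"tz":2.5,"rx":0,"ry":0,"rz":0},
    {"tx":1,"ty":0.1,"tz":4,"rx":0,"ry":0,"rz":0},
    {"tx":1,"ty":0.1,"tz":5,"rx":0,"ry":0,"rz":0}
  ],
  "claw": 0
}}

```text
time: 44.88
position: [0.4993, -0.0245, 0.0232]
tool_rot: [1.0, -0.025, 0.0, 0.0]
ft_force: [-0.4, -0.1, 0.4]
grip_width: 0.0086
```

Call:
{"method": "send_rows", "body": {
  "deltas": [
    {"tx":0,"ty":0,"tz":0.5,"rx":0,"ry":0,"rz":0},
    {"tx":0,"ty":0,"tz":1,"rx":0,"ry":0,"rz":0},
    {"tx":0,"ty":0,"tz":1,"rx":0,"ry":0,"rz":0},
    {"tx":0,"ty":0,"tz":1,"rx":0,"ry":0,"rz":0}
  ]
}}

```text
time: 45.22
position: [0.4985, -0.0242, 0.0147]
tool_rot: [1.0, -0.025, 0.0, -0.0]
ft_force: [-0.0, -0.3, 0.2]
grip_width: 0.0005
```

```bash
python3 -c "
from h import *
obs()
mb(-95,-70,.014)
"
```

```text
t 45.22 pos [ 0.4985 -0.0242  0.0147] yaw -2.82 F [-0.  -0.3  0.2] w 0.0005 tilt [ 0.0001 -0.    ] q6 1.35
-> 0.496,-0.023,-0.007 yaw-2.8: t [-0.23 -0.1   2.12] r [-0. -0. -0.] rows~0.5
```

Call:
{"method": "send_rows", "body": {
  "deltas": [
    {"tx":0,"ty":-0.1,"tz":1,"rx":0,"ry":0,"rz":0},
    {"tx":0,"ty":-0.1,"tz":2,"rx":0,"ry":0,"rz":0},
    {"tx":0,"ty":-0.1,"tz":2.05,"rx":0,"ry":0,"rz":0},
    {"tx":0.5,"ty":-0.1,"tz":2.05,"rx":0,"ry":0,"rz":0}
  ]
}}

```text
time: 45.55
position: [0.5014, -0.0229, -0.0065]
tool_rot: [1.0, -0.025, -0.002, -0.0]
ft_force: [-0.4, -0.3, 0.1]
grip_width: -0.0002
```

Call:
{"method": "send_rows", "body": {
  "deltas": [
    {"tx":0.6,"ty":0,"tz":0,"rx":0,"ry":0,"rz":0},
    {"tx":1.2,"ty":0,"tz":0,"rx":0,"ry":0,"rz":0},
    {"tx":1.8,"ty":0,"tz":0,"rx":0,"ry":0,"rz":0},
    {"tx":2.4,"ty":0,"tz":0,"rx":0,"ry":0,"rz":0},
    {"tx":3,"ty":0,"tz":0,"rx":0,"ry":0,"rz":0}
  ]
}}

```text
time: 45.97
position: [0.5319, -0.0245, -0.0055]
tool_rot: [1.0, -0.024, -0.002, -0.0]
ft_force: [-4.2, -0.4, 4.3]
grip_width: 0.0001
```

Call:
{"method": "send_rows", "body": {
  "deltas": [
    {"tx":0.5,"ty":0,"tz":0,"rx":0,"ry":0,"rz":0},
    {"tx":1,"ty":0,"tz":0,"rx":0,"ry":0,"rz":0},
    {"tx":1.5,"ty":0,"tz":0,"rx":0,"ry":0,"rz":0},
    {"tx":2,"ty":0,"tz":0,"rx":0,"ry":0,"rz":0},
    {"tx":2.4,"ty":0,"tz":0,"rx":0,"ry":0,"rz":0}
  ]
}}

```text
time: 46.38
position: [0.5577, -0.0261, -0.0056]
tool_rot: [1.0, -0.025, 0.0, 0.0]
ft_force: [-4.1, -0.0, 3.4]
grip_width: 0.0002
```

Call:
{"method": "send_rows", "body": {
  "deltas": [
    {"tx":0.2,"ty":0,"tz":0,"rx":0,"ry":0,"rz":0},
    {"tx":0.3,"ty":0,"tz":0,"rx":0,"ry":0,"rz":0}
  ]
}}

```text
time: 46.55
position: [0.5608, -0.0264, -0.0056]
tool_rot: [1.0, -0.025, 0.0, 0.0]
ft_force: [-4.0, -0.1, 2.8]
grip_width: 0.0002
```

```bash
python3 -c "
from h import *
obs()
mb(-30.3,-70,.014)
"
```

```text
t 46.55 pos [ 0.5608 -0.0264 -0.0056] yaw -2.81 F [-4.  -0.1  2.8] w 0.0002 tilt [0.0005 0.0002] q6 1.37
-> 0.561,-0.026,-0.007 yaw-2.8: t [ 0.01 -0.02  0.09] r [ 0.    -0.001 -0.   ] rows~0.0
```

Call:
{"method": "send_rows", "body": {
  "deltas": [
    {"tx":0.2,"ty":0,"tz":0,"rx":0,"ry":0,"rz":0},
    {"tx":0.4,"ty":0,"tz":0,"rx":0,"ry":0,"rz":0},
    {"tx":0.4,"ty":0,"tz":0,"rx":0,"ry":0,"rz":0}
  ]
}}

```text
time: 46.8
position: [0.5608, -0.0263, -0.0057]
tool_rot: [1.0, -0.024, -0.004, -0.0]
ft_force: [-9.4, -2.4, 7.5]
grip_width: 0.0005
```

Call:
{"method": "send_rows", "body": {
  "deltas": [
    {"tx":0.2,"ty":0,"tz":0,"rx":0,"ry":0,"rz":0},
    {"tx":0.3,"ty":0,"tz":0,"rx":0,"ry":0,"rz":0},
    {"tx":0.3,"ty":0,"tz":0,"rx":0,"ry":0,"rz":0}
  ]
}}

```text
time: 47.05
position: [0.5608, -0.0262, -0.0059]
tool_rot: [1.0, -0.024, -0.007, -0.001]
ft_force: [-13.1, -3.5, 11.0]
grip_width: 0.0003
```

```bash
python3 -c "
from h import *
obs()
mb(-30.3,-70,.014)
"
```

```text
t 47.05 pos [ 0.5608 -0.0262 -0.0059] yaw -2.75 F [-13.1  -3.5  11. ] w 0.0003 tilt [-0.0133 -0.0007] q6 1.38
-> 0.561,-0.026,-0.007 yaw-2.8: t [0.02 0.01 0.06] r [-0.001  0.013  0.001] rows~0.1
```

Firmly home. I'll back off and check both heads.

Call:
{"method": "send_rows", "body": {
  "deltas": [
    {"tx":-1,"ty":0,"tz":0,"rx":0,"ry":0,"rz":0},
    {"tx":-3,"ty":0,"tz":0,"rx":0,"ry":0,"rz":0},
    {"tx":-5,"ty":-1,"tz":-3,"rx":0,"ry":0,"rz":0},
    {"tx":-7,"ty":-3,"tz":-6,"rx":0,"ry":0,"rz":0},
    {"tx":-8,"ty":-5,"tz":-9,"rx":0,"ry":0,"rz":0}
  ]
}}

```text
time: 47.47
position: [0.4886, 0.0274, 0.0845]
tool_rot: [1.0, -0.026, -0.0, -0.0]
ft_force: [-0.1, 0.6, 0.2]
grip_width: 0.0004
```

```bash
python3 -c "
from h import *
o=obs();o,c,W=wcap('w21')
print('pred home near end world x lane1',bw(-19,0),'lane0',bw(-19,-70))
comps(W,.016,.024,(.5,.61,.017,.067),20)
comps(W,.016,.024,(.5,.61,-.054,-.001),20)
ball=robot.tip_of('switch_tip','wrist');print(ball)
comps(W,.10,.15,(.5,.75,.1,.3),20)
mb(-35,147,.2)
"
```

```text
t 47.47 pos [0.4886 0.0274 0.0845] yaw -2.96 F [-0.1  0.6  0.2] w 0.0004 tilt [-0.0007 -0.0004] q6 1.45
pred home near end world x lane1 (0.5756228, 0.043127200000000004) lane0 (0.5722067999999999, -0.026788799999999995)
  z0.016-0.024 n1568 c [586.   42.5] wh [49.6 21.9] long-axis ang 88.0 zmed 0.0208
  z0.016-0.024 n1562 c [582.8 -27.7] wh [50.  21.5] long-axis ang 87.1 zmed 0.0209
[]
-> 0.567,0.191,0.180 yaw-2.8: t [  6.78 -16.51  -9.08] r [ 0.    -0.01   0.002] rows~4.8
```

View pics/w21.png

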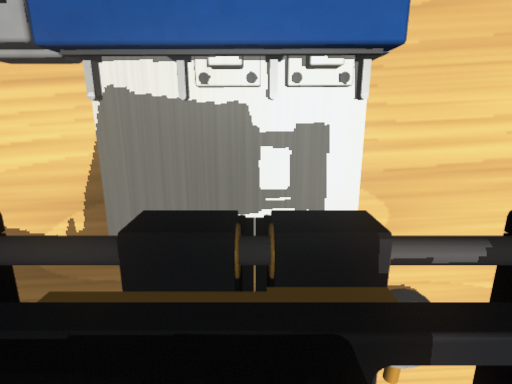

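Both heads are home: near ends measured at 575.1 and 572.1 mm, against 575.6 and 572.2 expected. Now the lever.

```bash
python3 -c "
from h import *
mb(-50,147,.16)
"
```

```text
-> 0.552,0.191,0.140 yaw-2.8: t [  5.24 -16.52  -5.09] r [ 0.    -0.01   0.002] rows~4.3
```

Call:
{"method": "send_rows", "body": {
  "deltas": [
    {"tx":0,"ty":-3.5,"tz":-2,"rx":0,"ry":0,"rz":0},
    {"tx":0.5,"ty":-7,"tz":-4,"rx":0,"ry":0,"rz":0},
    {"tx":2,"ty":-10.5,"tz":-5,"rx":0,"ry":0,"rz":0},
    {"tx":3.5,"ty":-14,"tz":-5,"rx":0,"ry":0,"rz":0},
    {"tx":4.5,"ty":-16.3,"tz":-5,"rx":0,"ry":0,"rz":0}
  ]
}}

```text
time: 47.98
position: [0.5477, 0.1911, 0.1357]
tool_rot: [1.0, -0.024, 0.005, -0.001]
ft_force: [0.2, -0.3, -0.3]
grip_width: 0.0008
```

Call:
{"method": "send_rows", "body": {
  "deltas": [
    {"tx":0,"ty":0,"tz":0,"rx":0,"ry":0,"rz":0},
    {"tx":0,"ty":0,"tz":0,"rx":0,"ry":0,"rz":0},
    {"tx":0,"ty":0,"tz":0,"rx":0,"ry":0,"rz":0}
  ]
}}

```text
time: 48.23
position: [0.5431, 0.1874, 0.1336]
tool_rot: [1.0, -0.025, 0.0, 0.0]
ft_force: [-0.4, 0.1, -0.2]
grip_width: 0.0005
```

```bash
python3 -c "
from h import *
o=obs();o,c,W=wcap('w22')
comps(W,.105,.15,(.5,.75,.13,.25),20)
print(bw(1.6,147))
mb(-40,147,.112)
"
```

```text
t 48.23 pos [0.5431 0.1874 0.1336] yaw -2.81 F [-0.4  0.1 -0.2] w 0.0005 tilt [0.0001 0.0003] q6 1.76
  z0.105-0.15 n1571 c [615.4 188.4] wh [25.3 24.9] long-axis ang -48.2 zmed 0.1381
(0.60337168, 0.18894551999999998)
-> 0.562,0.191,0.091 yaw-2.8: t [ 1.89 -0.51  4.22] r [ 0.     0.001 -0.001] rows~1.1
```

View pics/w22.png

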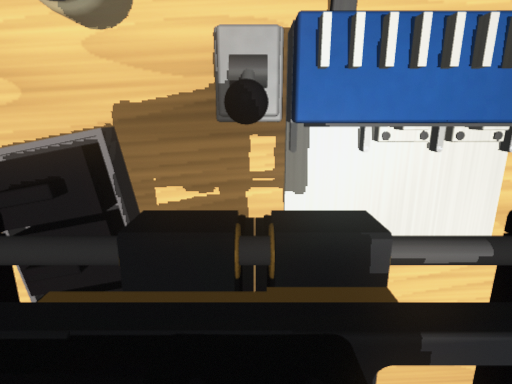

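The lever ball shows at (246,100) and its centre measures (615,188) mm. The fingers are lined up in front of it.

Call:
{"method": "send_rows", "body": {
  "deltas": [
    {"tx":0.5,"ty":-0.2,"tz":1.5,"rx":0,"ry":0,"rz":0},
    {"tx":1,"ty":-0.3,"tz":3,"rx":0,"ry":0,"rz":0},
    {"tx":1.5,"ty":-0.3,"tz":4.2,"rx":0,"ry":0,"rz":0},
    {"tx":1.5,"ty":-0.3,"tz":4.2,"rx":0,"ry":0,"rz":0},
    {"tx":1.5,"ty":-0.3,"tz":4.2,"rx":0,"ry":0,"rz":0}
  ]
}}

```text
time: 48.7
position: [0.5574, 0.189, 0.0915]
tool_rot: [1.0, -0.025, -0.001, 0.0]
ft_force: [0.1, -0.3, -0.7]
grip_width: 0.0006
```

```bash
python3 -c "
from h import *
o=obs()
mb(55,147,.112)
"
```

```text
t 48.70 pos [0.5574 0.189  0.0915] yaw -2.91 F [ 0.1 -0.3 -0.7] w 0.0006 tilt [-0.0021  0.0004] q6 1.76
-> 0.657,0.186,0.091 yaw-2.8: t [ 9.93 -0.23 -0.02] r [ 0.     0.002 -0.002] rows~2.4
```

Call:
{"method": "send_rows", "body": {
  "deltas": [
    {"tx":1.2,"ty":0,"tz":0,"rx":0,"ry":0,"rz":0},
    {"tx":2.4,"ty":0,"tz":0,"rx":0,"ry":0,"rz":0},
    {"tx":3.6,"ty":0,"tz":0,"rx":0,"ry":0,"rz":0},
    {"tx":4.8,"ty":0,"tz":0,"rx":0,"ry":0,"rz":0},
    {"tx":6,"ty":0,"tz":0,"rx":0,"ry":0,"rz":0}
  ]
}}

```text
time: 49.12
position: [0.6178, 0.187, 0.0934]
tool_rot: [1.0, -0.025, -0.0, -0.0]
ft_force: [-0.8, 0.4, 0.5]
grip_width: 0.0003
```

Call:
{"method": "send_rows", "body": {
  "deltas": [
    {"tx":0.8,"ty":0,"tz":0,"rx":0,"ry":0,"rz":0},
    {"tx":1.6,"ty":0,"tz":0,"rx":0,"ry":0,"rz":0},
    {"tx":2.4,"ty":0,"tz":0,"rx":0,"ry":0,"rz":0},
    {"tx":3,"ty":0,"tz":0,"rx":0,"ry":0,"rz":0},
    {"tx":3.4,"ty":0,"tz":0,"rx":0,"ry":0,"rz":0}
  ]
}}

```text
time: 49.53
position: [0.652, 0.1854, 0.0921]
tool_rot: [1.0, -0.025, -0.0, 0.0]
ft_force: [-1.2, 0.4, -0.9]
grip_width: 0.0006
```

```bash
python3 -c "
from h import *
o=obs()
mb(55,147,.112)
"
```

```text
t 49.53 pos [0.652  0.1854 0.0921] yaw -2.83 F [-1.2  0.4 -0.9] w 0.0006 tilt [-0.0007  0.0001] q6 1.73
-> 0.657,0.186,0.091 yaw-2.8: t [ 0.46 -0.12  0.06] r [ 0.     0.001 -0.   ] rows~0.1
```

Call:
{"method": "send_rows", "body": {
  "deltas": [
    {"tx":0.3,"ty":0,"tz":0,"rx":0,"ry":0,"rz":0},
    {"tx":0.6,"ty":0,"tz":0,"rx":0,"ry":0,"rz":0},
    {"tx":0.6,"ty":0,"tz":0,"rx":0,"ry":0,"rz":0}
  ]
}}

```text
time: 49.78
position: [0.6565, 0.1853, 0.0918]
tool_rot: [1.0, -0.025, -0.002, 0.0]
ft_force: [-2.6, 0.5, -0.2]
grip_width: 0.0004
```

Call:
{"method": "send_rows", "body": {
  "deltas": [
    {"tx":0.2,"ty":0,"tz":0,"rx":0,"ry":0,"rz":0},
    {"tx":0.4,"ty":0,"tz":0,"rx":0,"ry":0,"rz":0},
    {"tx":0.4,"ty":0,"tz":0,"rx":0,"ry":0,"rz":0}
  ]
}}

```text
time: 50.03
position: [0.6568, 0.1852, 0.0917]
tool_rot: [1.0, -0.024, -0.005, 0.0]
ft_force: [-10.1, 0.7, 3.7]
grip_width: 0.0005
```

```bash
python3 -c "
from h import *
o=obs()
c=robot.camera('scene');save(c,'s23.png')
"
```

```text
t 50.03 pos [0.6568 0.1852 0.0917] yaw -2.78 F [-10.1   0.7   3.7] w 0.0005 tilt [-0.0108  0.0011] q6 1.73
```

The lever is at its end stop (10 N at x ≈ 0.657). Back off and check everything.

Call:
{"method": "send_rows", "body": {
  "deltas": [
    {"tx":-1.5,"ty":0,"tz":0,"rx":0,"ry":0,"rz":0},
    {"tx":-4,"ty":0,"tz":0,"rx":0,"ry":0,"rz":0},
    {"tx":-7,"ty":0,"tz":0,"rx":0,"ry":0,"rz":0},
    {"tx":-10,"ty":0,"tz":-2,"rx":0,"ry":0,"rz":0},
    {"tx":-13,"ty":0,"tz":-5,"rx":0,"ry":0,"rz":0}
  ]
}}

```text
time: 50.5
position: [0.5299, 0.1909, 0.14]
tool_rot: [1.0, -0.025, -0.002, 0.001]
ft_force: [0.4, 0.5, 0.6]
grip_width: 0.0004
```

Call:
{"method": "send_rows", "body": {
  "deltas": [
    {"tx":-2,"ty":3,"tz":-3,"rx":0,"ry":0,"rz":0},
    {"tx":-3,"ty":6,"tz":-6,"rx":0,"ry":0,"rz":0},
    {"tx":-4,"ty":9,"tz":-8,"rx":0,"ry":0,"rz":0},
    {"tx":-5,"ty":12,"tz":-10,"rx":0,"ry":0,"rz":0},
    {"tx":-5,"ty":12,"tz":-10,"rx":0,"ry":0,"rz":0}
  ]
}}

```text
time: 50.92
position: [0.4785, 0.0697, 0.2466]
tool_rot: [1.0, -0.026, 0.005, 0.002]
ft_force: [-0.4, -0.0, 0.3]
grip_width: 0.0002
```

Call:
{"method": "send_rows", "body": {
  "deltas": [
    {"tx":0,"ty":0,"tz":0,"rx":0,"ry":0,"rz":0},
    {"tx":0,"ty":0,"tz":0,"rx":0,"ry":0,"rz":0},
    {"tx":0,"ty":0,"tz":0,"rx":0,"ry":0,"rz":0}
  ]
}}

```text
time: 51.17
position: [0.4768, 0.0747, 0.2412]
tool_rot: [1.0, -0.024, -0.0, -0.0]
ft_force: [0.0, 0.1, -0.1]
grip_width: 0.0003
```

```bash
python3 -c "
from h import *
o=obs();o,c,W=wcap('w24')
comps(W,.105,.15,(.5,.75,.13,.25),20)
comps(W,.016,.024,(.5,.61,.017,.067),20)
comps(W,.016,.024,(.5,.61,-.054,-.001),20)
c=robot.camera('scene');save(c,'s24.png');W=cloud(c);comps(W,.11,.16,(.55,.75,.13,.25),3);comps(W,.036,.052,(.35,.62,.28,.46),20)
c=robot.camera('side');save(c,'d24.png')
"
```

```text
t 51.17 pos [0.4768 0.0747 0.2412] yaw -2.78 F [ 0.   0.1 -0.1] w 0.0003 tilt [-0.0004 -0.0003] q6 1.54
  z0.016-0.024 n582 c [585.7  42.1] wh [49.9 20. ] long-axis ang 87.2 zmed 0.0209
  z0.016-0.024 n574 c [582.3 -27.8] wh [50.1 20. ] long-axis ang 87.1 zmed 0.0208
  z0.11-0.16 n53 c [681.3 182.2] wh [22.8 21.8] long-axis ang 2.6 zmed 0.1282
  z0.036-0.052 n810 c [481.7 370.5] wh [205.1 102.1] long-axis ang 8.1 zmed 0.0415
```

View pics/w24.png

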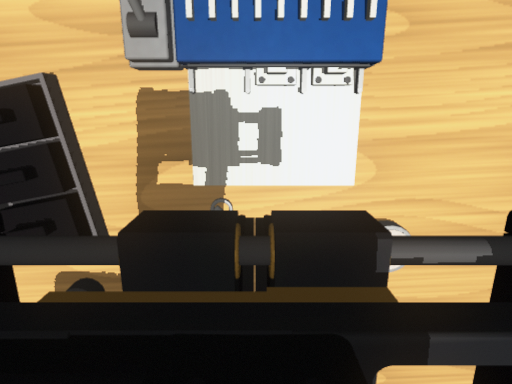

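View pics/s24.png

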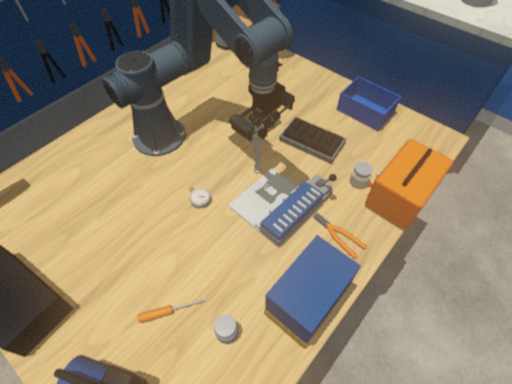

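View pics/d24.png

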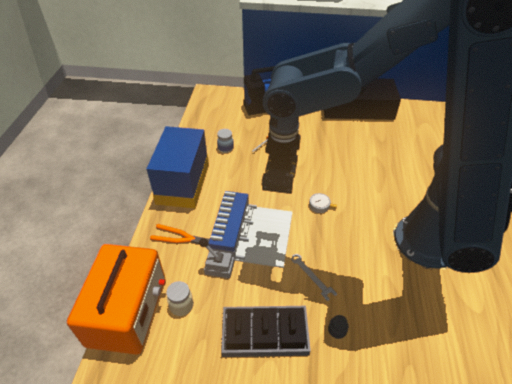

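The lever is over to the back, with its ball at bridge x ≈ 80 (the on position is about 78). Both heads are home, the covers are in the tray and the bystanders are where they were. Handing in.

```bash
python3 -c "
from rig import robot
print(robot.hand_in())"
```

```text
the job is handed in; nothing more can be done
None
```

The job is done and handed in at about 51 s of robot time. There were two heads on the bench: the cover that stood nearest the gauge was empty.

- **Covers:** all three lie flat, side by side in the grey tray, confirmed in both the wrist and overhead pictures.
- **Heads:** they are in the middle and -y lanes. I pushed each until it stalled against the stop at 11–13 N. The last picture puts their near ends at 575.7 and 572.3 mm, against 575.6 and 572.2 mm expected. One head was knocked about 4 cm aside during the run; I found it again and placed it as usual.
- **Lever:** thrown over last, to its end stop. The ball measures about 80 mm along the bridge's x axis, where about 78 mm is fully on.
- **Other things on the bench:** none looked moved when I compared the before and after pictures by eye; I didn't measure them.

**Disagreements and failures:**
- **Fingertips:** they end about 20 mm short of the reported TCP, so my first two grasps closed above the first cover's rib. Nothing moved, and I corrected for it from then on.
- **Lever starting position:** it measured 10 to 12 mm further towards the back than the description gives. This didn't affect the throw.

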